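Set up the tissue arrayer and sort the donor blocks

TASK

Get the tissue arrayer ready for the next array: set the white recipient block into the nest on the slide with its bare tab towards the clamp, and swing the red clamp handle over until it locks past centre. Once it is clamped, crank the slide's dial to its zero mark, always coming up to zero clockwise (from the low side) so that the play in the worn screw is taken up: the dial was left past zero, so wind back well below it first, and if you overrun, back off and come up again. Lay every coloured donor block flat, wax up, in the tray of its own colour, and leave the other things on the bench alone.

Things in the scene. Friction and masses are not known exactly. Their poses are not given: they have to be found in the camera images.
- recipient_mid (a point): Recipient block (loose, 30 g): WHITE cassette 40 x 28 x 7 mm (x, y, z) carrying an ivory wax block 24 x 26 x 12 mm at its -x end, 19 mm high in all; the +x end is a bare 13 mm tab. This point is the wax's centre: 13 mm above the underside, 7 mm to -x of the cassette's centre. x points to the tab, z up. Grip the wax across y (26 mm). Starts on the white board (top 10 mm above the table).
- nest_seat (a point): Point on the slide where recipient_mid lies when the block is seated. The nest floor is 13 mm below it; a 6 mm high fence leaves a pocket 44 x 32 mm (2 mm clear all round). x points to the toggle clamp, so the block's tab (its x axis) must point along this x; y along the slide's travel; z up. It moves with the slide. With the clamp open the space above is free.
- clamp_handle (a joint): Handle of the toggle clamp on the slide, rad: 0 = open as found (handle upright, arm raised clear of the nest), 1.30 = dead centre, 1.45 = stop, locked over centre (handle 8 degrees above level, arm down, its sprung pad on the block's tab). Swinging it over takes under 8 N at the grip. Friction holds it where it is left while open.
- handle_grip (a point): Middle of the clamp handle's round red grip (18 mm diameter, 50 mm long), 65 mm from the handle's hinge. x runs along the handle to its free end, 26 mm further. The handle swings in the slide's upright x-z plane; nothing stands beside it.
- handle_pivot (a point): Hinge of the clamp handle, on the slide, 80 mm above the table; y is the hinge line, x the level direction in which the handle points when shut. The handle's elevation above x is 1.592 rad minus the joint value.
- slide (a joint): Slide position, m, grows along the arrayer's +y (towards the dial); 0 = its red pointer at the red line of the scale. The dial drives it, 3.2 mm per rad (20 mm a turn), over -14 to +18 mm; found past 0. The worn screw has 0.6 rad (1.9 mm) of play: turned clockwise, play taken up, slide = 0.0032 x dial angle; turned anticlockwise it lags and reads 1.9 mm more. It stands still while the play is crossed.
- crank_grip (a point): Centre (half-way up) of the crank: a free-spinning upright black knob 15 mm in diameter, 36 mm high, on the dial's face (84 mm diameter, top 84 mm above the table; the knob's top is at 121 mm). It goes round dial_axis at 32 mm radius, with under 4 N, and can be held from above and led round without turning the hand. The dial stays where it is left.
- dial_axis (a point): Point on the upright axis of the dial, at the height of the crank's centre; axes as the arrayer's (z up). The dial reads zero when its red line and the crank stand at the fixed red pointer, that is straight to -x of here (the robot's side); the reading grows clockwise seen from above. It was left 0.8 to 5.2 rad past zero, less than a turn, and cannot reach a full turn either way.
- yellow1_mid (a point): A donor block (loose, 22 g; may be absent): a YELLOW cassette 40 x 28 x 9 mm (x, y, z) with a smaller ivory wax block 5 mm high on top, 14 mm in all. This point is its centre, 7 mm above the underside; x along its 40 mm length, z up (wax side). Starts flat on the white board (top at 10 mm).
- yellow2_mid (a point): A donor block (loose, 22 g; may be absent): a YELLOW cassette 40 x 28 x 9 mm (x, y, z) with a smaller ivory wax block 5 mm high on top, 14 mm in all. This point is its centre, 7 mm above the underside; x along its 40 mm length, z up (wax side). Starts flat on the white board (top at 10 mm).
- blue1_mid (a point): A donor block (loose, 22 g; may be absent): a BLUE cassette 40 x 28 x 9 mm (x, y, z) with a smaller ivory wax block 5 mm high on top, 14 mm in all. This point is its centre, 7 mm above the underside; x along its 40 mm length, z up (wax side). Starts flat on the white board (top at 10 mm).
- blue2_mid (a point): A donor block (loose, 22 g; may be absent): a BLUE cassette 40 x 28 x 9 mm (x, y, z) with a smaller ivory wax block 5 mm high on top, 14 mm in all. This point is its centre, 7 mm above the underside; x along its 40 mm length, z up (wax side). Starts flat on the white board (top at 10 mm).
- green1_mid (a point): A donor block (loose, 22 g; may be absent): a GREEN cassette 40 x 28 x 9 mm (x, y, z) with a smaller ivory wax block 5 mm high on top, 14 mm in all. This point is its centre, 7 mm above the underside; x along its 40 mm length, z up (wax side). Starts flat on the white board (top at 10 mm).
- green2_mid (a point): A donor block (loose, 22 g; may be absent): a GREEN cassette 40 x 28 x 9 mm (x, y, z) with a smaller ivory wax block 5 mm high on top, 14 mm in all. This point is its centre, 7 mm above the underside; x along its 40 mm length, z up (wax side). Starts flat on the white board (top at 10 mm).
- tray_yellow: The yellow tray, fixed on the table: 92 x 122 mm outside (x, y), walls 4 mm thick and 16 mm high, floor about 4 mm thick. Origin at the centre of its underside on the table. Two donor blocks fit flat end to end along y (at y = +-27 mm).
- tray_blue: The blue tray, fixed on the table: 92 x 122 mm outside (x, y), walls 4 mm thick and 16 mm high, floor about 4 mm thick. Origin at the centre of its underside on the table. Two donor blocks fit flat end to end along y (at y = +-27 mm).
- tray_green: The green tray, fixed on the table: 92 x 122 mm outside (x, y), walls 4 mm thick and 16 mm high, floor about 4 mm thick. Origin at the centre of its underside on the table. Two donor blocks fit flat end to end along y (at y = +-27 mm).
- jar_a: Bystander, leave alone: the orange-capped jar. 48 mm diameter, 56 mm high, on the table. Origin at its underside.
- jar_b: Bystander, leave alone: the amber jar. 44 mm diameter, 50 mm high, on the board. Origin at its underside.
- pen: Bystander, leave alone: the marker pen. 12 x 123 x 11 mm, lies along y. Origin at its underside.
- forceps: Bystander, leave alone: the forceps. Steel, about 170 mm long, 8 mm high, lies along y. Origin at its underside.
- spare_cassette: Bystander, leave alone: the empty pink cassette. 40 x 28 x 6 mm, no wax; belongs to no tray. Origin at its underside.
- wash_bottle: Bystander, leave alone: the wash bottle. 60 mm diameter, 160 mm high. Origin at its underside.
Mind the look-alikes: they are no part of the job. What is shaped like the part that bears green1_mid but pink is not meant.

How it is judged:
On the way, in this order (a step that is already met when the one before it is completed fails the run):
1. the recipient block is seated in the nest, tab towards the clamp (distance between recipient_mid and nest_seat below 0.0045 m and angle between recipient_mid's own z axis and vertical below 0.08 rad), for 0.2 s.
2. the toggle clamp is over centre and locked on the seated block (all of step 1 and value of joint clamp_handle above 1.38 rad), for 0.2 s.
3. with the block clamped, the dial is at zero and the slide on its mark, play taken up from below (all of step 2 and x of crank_grip in the frame of dial_axis below -0.0313 m and value of joint slide between -0.0009 and 0.0009 m), for 0.2 s.
At the end, for the whole second after the job is handed in: Recipient block in the nest (within 4.5 mm, flat), clamp handle past 1.38 rad; dial within 0.2 rad of zero and slide within 0.9 mm of its mark, so the play is taken up clockwise; every donor block present flat and wax up inside the tray of its own colour (all of step 3 and x of yellow1_mid in the frame of tray_yellow between -0.04 and 0.04 m and y of yellow1_mid in the frame of tray_yellow between -0.055 and 0.055 m and z of each of yellow1_mid, yellow2_mid in the frame of tray_yellow below 0.019 m and angle between each of yellow1_mid, yellow2_mid, blue1_mid, blue2_mid, green1_mid, green2_mid's own z axis and vertical below 0.2 rad and x of yellow2_mid in the frame of tray_yellow between -0.04 and 0.04 m and y of yellow2_mid in the frame of tray_yellow between -0.055 and 0.055 m and x of blue1_mid in the frame of tray_blue between -0.04 and 0.04 m and y of blue1_mid in the frame of tray_blue between -0.055 and 0.055 m and z of each of blue1_mid, blue2_mid in the frame of tray_blue below 0.019 m and x of blue2_mid in the frame of tray_blue between -0.04 and 0.04 m and y of blue2_mid in the frame of tray_blue between -0.055 and 0.055 m and x of green1_mid in the frame of tray_green between -0.04 and 0.04 m and y of green1_mid in the frame of tray_green between -0.055 and 0.055 m and z of each of green1_mid, green2_mid in the frame of tray_green below 0.019 m and x of green2_mid in the frame of tray_green between -0.04 and 0.04 m and y of green2_mid in the frame of tray_green between -0.055 and 0.055 m); the robot touches nothing.
It fails at once if a bystander (jar, pen, forceps, empty pink cassette, wash bottle) is moved more than 30 mm (distance of any of jar_a, jar_b, pen, forceps, spare_cassette, wash_bottle from where it was at the start of the episode above 0.03 m).
Of yellow1, yellow2, blue1, blue2, green1, green2 only 4 to 6 are there at a start; the rules pass over those that are not, and their reading is None.
At some moment in a run one of yellow1, yellow2, blue1, blue2, green1, green2 may be knocked a few centimetres aside while the robot is not near it.
It also fails if it takes over 210 s, if anything falls off the work surface, if the arm or the gripper's body presses on something with over 40 N, if the wrist force passes 120 N, or if a joint passes its speed limit or range.

ROBOT

A 7-joint arm with a two-finger parallel gripper is mounted at the origin on the work surface. World frame = base frame: x ahead of the robot, y to its left, z up, the work surface at z = 0. Lengths are in m, angles in rad, forces in N, time in s.
With the tool pointing down it reaches from about 0.425 to 1.025 m from the base axis. Payload 3.6 kg.
Tool frame: the origin (TCP) lies at the very end of the fingers, on their centre line; the grasp point (between the pads) lies 19 mm behind it; z points along the fingers, y is the direction in which the jaws open and shut (so a half turn about z gives the same grasp; the last joint's range is limited). The gripper opens to 85 mm and grips with 20 to 120 N. Pads are 22 mm wide; open, the fingers measure 114 mm over their backs; the gripper's body (76 mm by 85 mm) begins 54 mm behind the grasp point. The pads swing forward as they close: fully open they stand 13 mm farther back than shut.
Start: joints at [-1.387, 0.591, 0.048, 1.609, -0.033, 0.943, -0.034], TCP at [0.198, 0.697, 0.231] pointing down, gripper open.
Joint ranges: [-2.69, 2.69], [-0.47, 2.24], [-1.27, 1.36], [0.19, 2.51], [-1.53, 4.68], [0.08, 2.07], [-3.09, 3.09]. Speed limits (rad/s): [2.57, 2.57, 3.14, 3.14, 3.14, 3.14, 3.14].

INTERFACE

Orientations are given as a rotation vector (axis times angle).
In Python, from cell import r gives the robot as it stands. The module is installed in compiled form; this text tells all that it offers.
- The arm moves only by the tool play_rows, never from a script. Its argument "rows" is a list of rows, each a list of 3 entries, a list of its own where there are three numbers: the turn, a rotation vector about the tool's x, y, z in degrees, then the shift along the tool's x, y, z in cm, then the closure, from -1 (fully open) to 1 (shut). In form: [[[ax, ay, az], [tx, ty, tz], jaw], ...]. A call has 1 to 8 rows; each row is the pose to reach, as a shift and turn from the pose measured when the call began, along the tool's axes at that moment; what a row does not reach only later rows make up. A row lasts 1/8 s, in which the tool goes at most 62.5 mm and 10.7 degrees, less where a joint would pass 70% of its speed; a pose out of reach is approached as far as the arm can. A call with a gripper value outside its range is refused whole. The fingers move at their own pace and stop on an object; "force" is the grip in N (left out, the last holds). Time passes only in rows, so rows that repeat a pose let the fingers close. It gives the time, the measured TCP pose, the force and the opening at its end, in the units of the state.
- r.read_state(): the state, without advancing time (a new reading comes with each control period).
- r.grab_frame(name): name is "side" or "top" or "wrist"; returns the picture (480x640x3 uint8, red, green, blue); there is no depth.
- r.camera_model(name): a dict with "fovy" (degrees; the focal length in pixels is half the picture's height over the tangent of half this angle, whatever the lens; pixels are square), "cx", "cy" (the principal point, pixels), "origin" and "orientation" of the camera in the world. Camera axes: x right, y up, looking along -z (the intrinsics and any distortion apply to the point x, -y, -z); pixel columns grow to the right and rows downward; lengths in m; the calibration is good to about 2 mm. The wrist camera is an equidistant fisheye: a pixel r from the principal point sees the ray r / f radians off the axis. A picture is of the moment at which its call begins: read the wrist's pose just before it. camera_model takes no time and is no camera call; for the wrist camera it gives the pose at the moment of the call.
- r.finish_job(): hands the job in, once; it reports no verdict.
The state is a dict: "clock": time; "joint_pos": joint angles; "qvel": joint speeds; "joint_torque": joint torques, N m; "eef_pos": TCP position; "eef_rot": TCP orientation; "ft_force": force on the tool from outside, world axes, zero at the start; "ft_torque": the same for the moment, N m; "width": opening from 0.0 (shut) to 1.0 (fully open).
Only numpy, scipy, OpenCV 4.12 (cv2) and the standard library are available. Lean on these libraries where they do the work, as an engineer would, in place of code of your own. Each camera call takes 0.05 s, during which the arm holds its last target.

## Working session

There is one attempt and no reset: what is moved stays moved. The work goes in short steps, Python scripts to look and compute and a tool call to move; the robot and the scene stay as the last step left them, time stands still between calls to the robot, and variables do not carry over. Pictures are saved under pics/ and viewed, and the job is handed in when it is done.

Besides the shell and the picture viewer there is one more tool, called after "Request:" as name(argument=value, ...), one argument or row to a line, values as JSON. play_rows: Moves the arm, as the interface text tells. Its arguments: {"type":"object","properties":{"rows":{"type":"array"},"force":{"type":"number"}},"required":["rows"]}

```bash
mkdir -p pics; ls; cat > h.py <<'E'
import numpy as np, cv2
from scipy.spatial.transform import Rotation as R
from cell import r
def snap(name,fn):
    im=r.grab_frame(name); cv2.imwrite('pics/'+fn,im[:,:,::-1]); return im
def st(): 
    s=r.read_state(); print({k:np.round(s[k],4).tolist() for k in s if k in('clock','eef_pos','eef_rot','ft_force','width','joint_pos')}); return s
E
python3 - <<'E'
from h import *
st()
for n in('side','top','wrist'):
    m=r.camera_model(n); print(n,m); np.save(n+'_cam.npy',m,allow_pickle=True)
    snap(n,n+'0.png')
E
```

```text
pics
{'clock': 0.0, 'joint_pos': [-1.3875, 0.5921, 0.0483, 1.6099, -0.0333, 0.9427, -0.0337], 'eef_pos': [0.1978, 0.6966, 0.2301], 'eef_rot': [-0.4331, -3.1114, 0.0036], 'ft_force': [0.2736, -0.3814, 0.4127], 'width': 1.0014}
side {'fovy': 52.10887940428861, 'cx': 317.22330724427877, 'cy': 238.16933118779144, 'origin': array([ 0.29655856, -0.85258603,  0.6372652 ]), 'orientation': array([ 1.01150474, -0.16758417, -0.31111576])}
top {'fovy': 46.050539779458106, 'cx': 323.15706529022003, 'cy': 243.7063573409937, 'origin': array([ 0.34059396, -0.07384341,  1.21376373]), 'orientation': array([ 0.16342546, -0.15285429, -1.45878172])}
wrist {'fovy': 65.70646984690485, 'cx': 321.27803703926025, 'cy': 239.57419303407897, 'origin': array([0.13324185, 0.71543703, 0.37172787]), 'orientation': array([-0.22604075, -0.16915142,  1.28687188])}
```

View pics/top0.png

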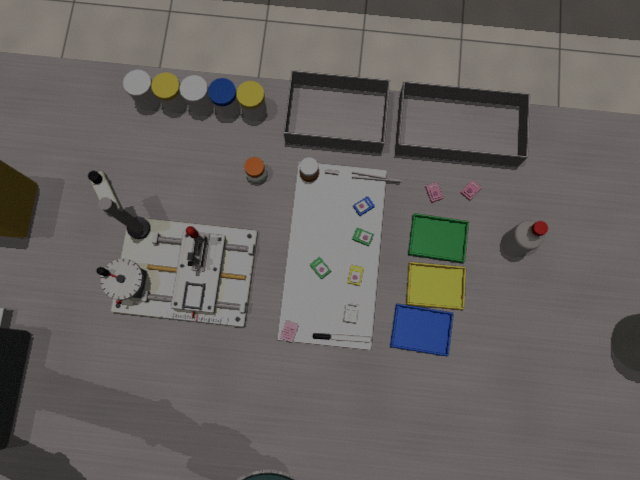

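View pics/side0.png

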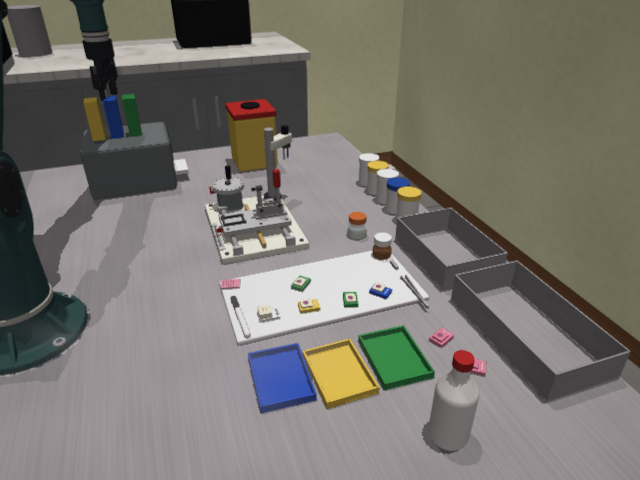

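View pics/wrist0.png

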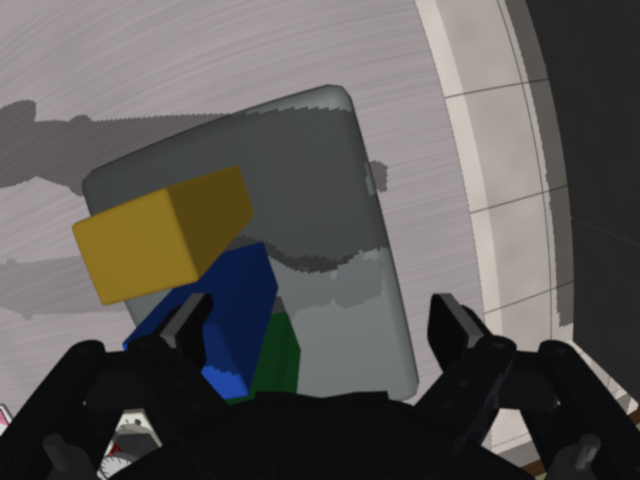

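```bash
cat >> h.py <<'E'
def cam(n,m=None):
    m=m or r.camera_model(n); f=240/np.tan(np.radians(m['fovy'])/2); return m,f,R.from_rotvec(m['orientation']).as_matrix()
def unproj(n,px,z,m=None):
    m,f,Rm=cam(n,m); u=(px[0]-m['cx'])/f; v=(px[1]-m['cy'])/f
    if n=='wrist':
        t=np.hypot(u,v); d=np.array([np.sin(t)*u/t,-np.sin(t)*v/t,-np.cos(t)])
    else: d=np.array([u,-v,-1])
    d=Rm@d; o=np.array(m['origin']); return o+d*(z-o[2])/d[2]
def proj(n,p,m=None):
    m,f,Rm=cam(n,m); q=Rm.T@(np.array(p)-m['origin']); x,y,w=q[0],-q[1],-q[2]
    if n=='wrist':
        t=np.arctan2(np.hypot(x,y),w); k=t/np.hypot(x,y)
    else: k=1/w
    return np.array([m['cx']+f*x*k,m['cy']+f*y*k])
def ray(n,px,m=None):
    a=unproj(n,px,0,m); o=np.array((m or r.camera_model(n))['origin']); d=(a-o); return o,d/np.linalg.norm(d)
def tri(obs):
    A=np.zeros((3,3));b=np.zeros(3)
    for n,px,m in obs:
        o,d=ray(n,px,m); P=np.eye(3)-np.outer(d,d); A+=P;b+=P@o
    p=np.linalg.solve(A,b); return p,[np.linalg.norm((np.eye(3)-np.outer(ray(n,px,m)[1],ray(n,px,m)[1]))@(p-ray(n,px,m)[0])) for n,px,m in obs]
def crop(fn,x0,y0,x1,y1,s,out):
    im=cv2.imread('pics/'+fn)[y0:y1,x0:x1]; cv2.imwrite('pics/'+out,cv2.resize(im,None,fx=s,fy=s,interpolation=cv2.INTER_CUBIC))
E
python3 - <<'E'
from h import *
crop('top0.png',270,150,400,360,3,'tc1.png')
crop('top0.png',80,160,270,335,4,'tc2.png')
crop('side0.png',190,110,330,260,5,'sc1.png')
crop('side0.png',220,240,430,340,3.5,'sc2.png')
for n,px,z in [('top',(439,238),0),('top',(436,286),0),('top',(422,330),0),('top',(351,314),.02),('side',(269,312),.02),('side',(283,376),0),('side',(340,371),0),('side',(396,356),0)]: print(n,px,unproj(n,px,z))
E
```

```text
top (439, 238) [ 0.63118719 -0.30428167  0.        ]
top (436, 286) [ 0.52435505 -0.30467641  0.        ]
top (422, 330) [ 0.42709263 -0.28119009  0.        ]
top (351, 314) [ 0.44307377 -0.12670533  0.02      ]
side (269, 312) [ 0.44909342 -0.12777996  0.02      ]
side (283, 376) [ 0.43412346 -0.27516239  0.        ]
side (340, 371) [ 0.52973437 -0.29735186  0.        ]
side (396, 356) [ 0.63679123 -0.29795875  0.        ]
```

View pics/tc1.png

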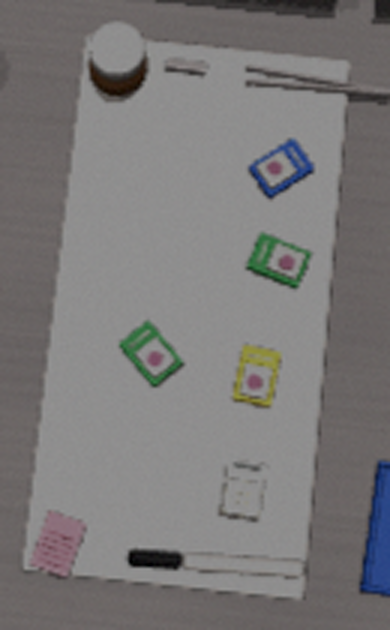

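View pics/tc2.png

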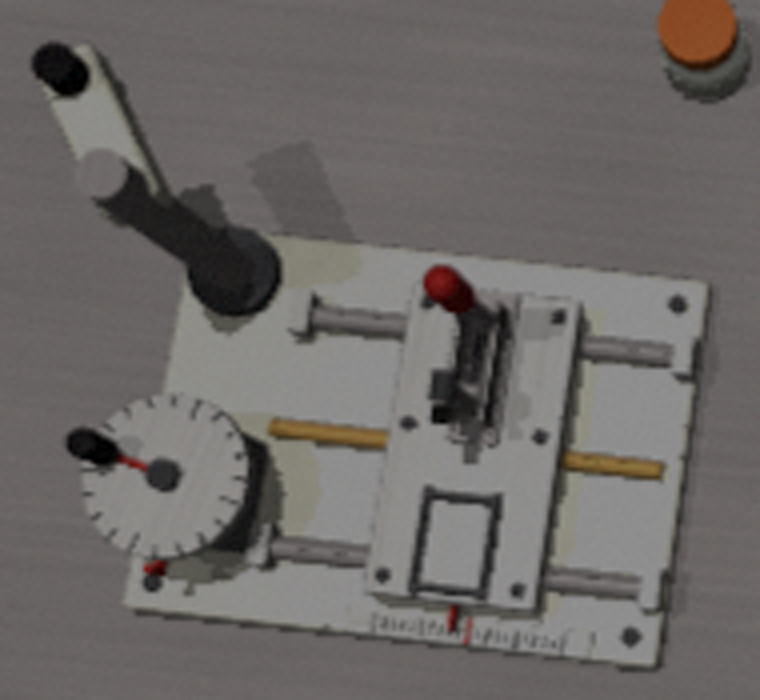

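View pics/sc1.png

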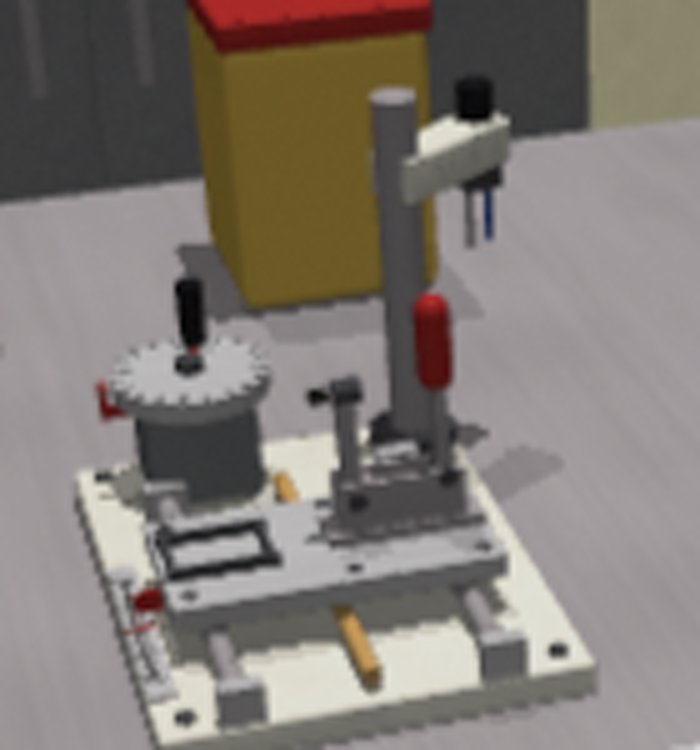

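View pics/sc2.png

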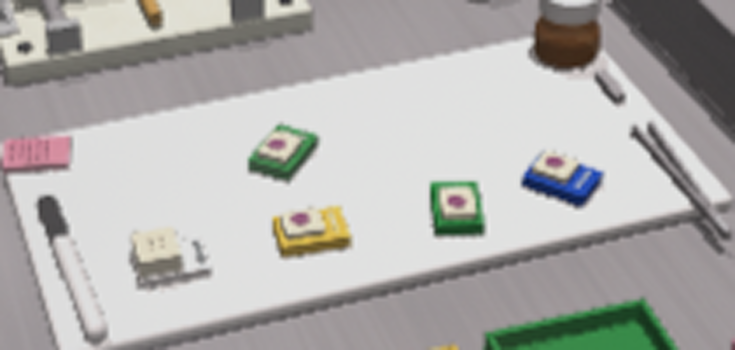

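```bash
cat >> h.py <<'E'
def go(p,yaw=None,rot=None):
    """print tool-frame rows for target TCP p, tool down, jaw (tool y) direction at world yaw (deg)"""
    s=r.read_state(); Rc=R.from_rotvec(s['eef_rot']).as_matrix()
    if rot is not None: Rt=rot
    elif yaw is None: Rt=Rc
    else:
        c=[]
        for a in (yaw,yaw+180):
            y=np.array([np.cos(np.radians(a)),np.sin(np.radians(a)),0]); z=np.array([0,0,-1.]); M=np.stack([np.cross(y,z),y,z],1)
            c.append((R.from_matrix(Rc.T@M).magnitude(),a,M))
        c.sort(key=lambda t:t[0]); Rt=c[0][2]; print('alt ang',[np.round(np.degrees(t[0]),1) for t in c])
    rv=np.degrees(R.from_matrix(Rc.T@Rt).as_rotvec()); sh=100*Rc.T@(np.array(p)-s['eef_pos'])
    print('TURN',np.round(rv,1).tolist(),'SHIFT',np.round(sh,2).tolist(),'q',np.round(s['joint_pos'],2),'t',round(s['clock'],2))
E
python3 - <<'E'
from h import *
def T(cx,cy,ox,oy,s,z): return unproj('top',(ox+cx/s,oy+cy/s),z)
for nm,c,z in [('dial c',(164,475),.084),('jarA',(697,30),.056),('base br',(658,667),.015),('bl',(125,605),.015),('tr',(708,283),.015),('posttop',(102,175),.25),('punch',(60,68),.25),('nest TL',(427,488),.046),('nest TR',(500,497),.046),('nest BL',(412,592),.046),('nest BR',(487,600),.046),('red grip top',(440,283),.17)]:
    print(nm,np.round(T(*c,80,160,4,z),4))
for nm,c,z in [('rec tabtop',(243,464),.02),('rec BL',(222,515),.029),('rec BR',(260,520),.029),('yel',(256,375),.019),('g1',(279,259),.019),('g2',(151,354),.019),('bl',(281,167),.019)]:
    print(nm,np.round(T(*c,270,150,3,z),4))
m=r.camera_model('wrist'); s=st(); Rc=R.from_rotvec(s['eef_rot']).as_matrix(); Rw=R.from_rotvec(m['orientation']).as_matrix()
print(Rc.T@(m['origin']-s['eef_pos'])); print(Rc.T@Rw); print(Rc)
go([.45,-.06,.24],90)
E
```

```text
dial c [0.4587 0.3437 0.084 ]
jarA [0.7304 0.1122 0.056 ]
base br [0.3931 0.0932 0.015 ]
bl [0.3955 0.3773 0.015 ]
tr [0.6014 0.0939 0.015 ]
posttop [0.5702 0.3333 0.25  ]
punch [0.617  0.3609 0.25  ]
nest TL [0.4705 0.2207 0.046 ]
nest TR [0.4699 0.1823 0.046 ]
nest BL [0.4163 0.22   0.046 ]
nest BR [0.4163 0.181  0.046 ]
red grip top [0.5541 0.1984 0.17  ]
rec tabtop [ 0.4626 -0.1248  0.02  ]
rec BL [ 0.4249 -0.1133  0.029 ]
rec BR [ 0.4243 -0.1399  0.029 ]
yel [ 0.5267 -0.128   0.019 ]
g1 [ 0.6127 -0.1365  0.019 ]
g2 [ 0.5338 -0.052   0.019 ]
bl [ 0.6814 -0.1317  0.019 ]
{'clock': 0.15, 'joint_pos': [-1.3875, 0.5919, 0.0483, 1.6095, -0.0333, 0.9427, -0.0337], 'eef_pos': [0.1979, 0.6968, 0.2304], 'eef_rot': [-0.4332, -3.1114, 0.0028], 'ft_force': [-0.2998, -0.5046, -0.1849], 'width': 1.0016}
[ 6.72844593e-02  9.29239949e-05 -1.41511110e-01]
[[ 4.93335071e-04  9.65620071e-01  2.59956988e-01]
 [ 9.99999580e-01 -2.75643791e-04 -8.73866436e-04]
 [-7.72167439e-04  2.59957310e-01 -9.65619801e-01]]
[[-9.61968980e-01  2.73158450e-01 -3.78592797e-04]
 [ 2.73158691e-01  9.61967422e-01 -1.73455481e-03]
 [-1.09614367e-04 -1.77200384e-03 -9.99998424e-01]]
alt ang [np.float64(15.9), np.float64(164.1)]
TURN [-0.1, -0.0, -15.9] SHIFT [-44.92, -65.92, -0.84] q [-1.39  0.59  0.05  1.61 -0.03  0.94 -0.03] t 0.15
```

```bash
python3 - <<'E'
from h import *
go([.38,.36,.33],90)
E
```

```text
alt ang [np.float64(15.9), np.float64(164.1)]
TURN [-0.1, -0.0, -15.9] SHIFT [-26.72, -27.44, -9.91] q [-1.39  0.59  0.05  1.61 -0.03  0.94 -0.03] t 0.15
```

Request:
play_rows(
  rows=[
    [[0, 0, -8], [-4, -4, -5], -1],
    [[0, 0, -15.9], [-9, -9, -9.9], -1],
    [[0, 0, -15.9], [-13, -13, -9.9], -1],
    [[0, 0, -15.9], [-18, -18, -9.9], -1],
    [[0, 0, -15.9], [-22, -22, -9.9], -1],
    [[0, 0, -15.9], [-26.7, -27.4, -9.9], -1],
    [[0, 0, -15.9], [-26.7, -27.4, -9.9], -1],
    [[0, 0, -15.9], [-26.7, -27.4, -9.9], -1],
  ],
)

```text
clock: 1.15
eef_pos: [0.3818, 0.3565, 0.3298]
eef_rot: [-0.01, -3.141, 0.005]
ft_force: [0.5, 0.9, -0.1]
width: 1.001
```

```bash
python3 - <<'E'
from h import *
st(); m=r.camera_model('wrist'); np.save('w1.npy',m,allow_pickle=True); snap('wrist','w1.png')
go([.42,.20,.33],90)
E
```

```text
{'clock': 1.15, 'joint_pos': [-0.8911, 0.224, 0.0627, 1.9527, -0.0143, 0.9678, 0.7426], 'eef_pos': [0.3818, 0.3565, 0.3298], 'eef_rot': [-0.01, -3.1415, 0.0052], 'ft_force': [0.5394, 0.9025, -0.0564], 'width': 1.0006}
alt ang [np.float64(0.2), np.float64(179.9)]
TURN [-0.1, -0.0, -0.1] SHIFT [-3.99, -15.9, 0.02] q [-0.89  0.22  0.06  1.95 -0.02  0.97  0.74] t 1.2
```

View pics/w1.png

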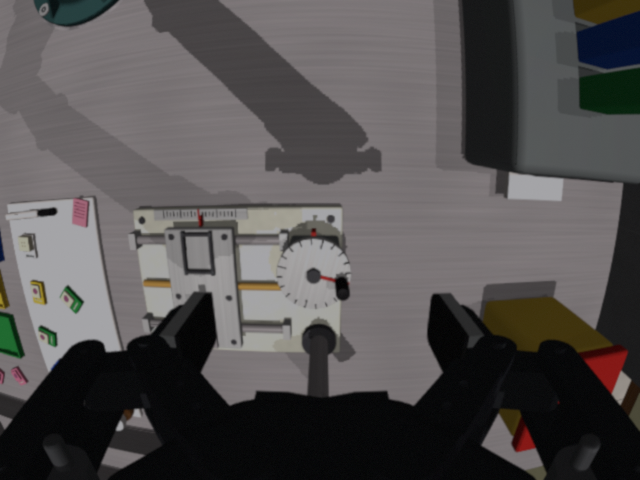

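Request:
play_rows(
  rows=[
    [[0, 0, 0], [-1.5, -6, 0], -1],
    [[0, 0, 0], [-3, -11, 0], -1],
    [[0, 0, 0], [-4, -15.9, 0], -1],
    [[0, 0, 0], [-4, -15.9, 0], -1],
  ],
)

```text
clock: 1.7
eef_pos: [0.4204, 0.1974, 0.3301]
eef_rot: [-0.012, -3.141, 0.004]
ft_force: [0.2, -0.0, -0.1]
width: 0.997
```

```bash
python3 - <<'E'
from h import *
st(); m=r.camera_model('wrist'); np.save('w2.npy',m,allow_pickle=True); snap('wrist','w2.png')
crop('w1.png',260,190,370,370,4,'w1c.png')
crop('w2.png',150,150,480,350,2.4,'w2c.png')
E
```

```text
{'clock': 1.7, 'joint_pos': [-0.6756, 0.1387, 0.1557, 2.0646, -0.0241, 0.9421, 1.0562], 'eef_pos': [0.4204, 0.1974, 0.3301], 'eef_rot': [-0.0117, -3.1408, 0.0042], 'ft_force': [0.1624, -0.0081, -0.0968], 'width': 0.9965}
```

View pics/w1c.png

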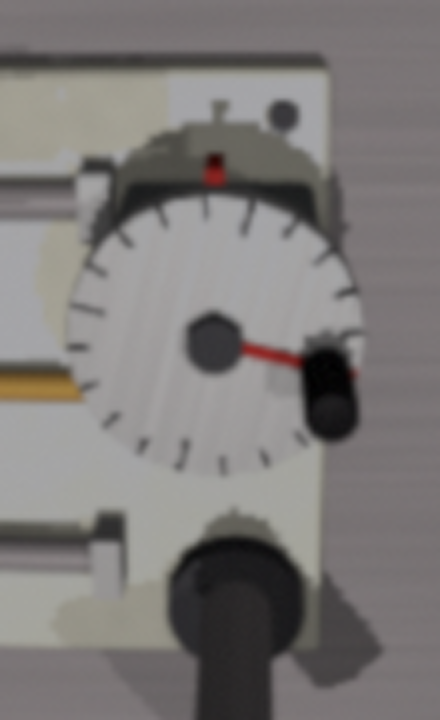

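View pics/w2c.png

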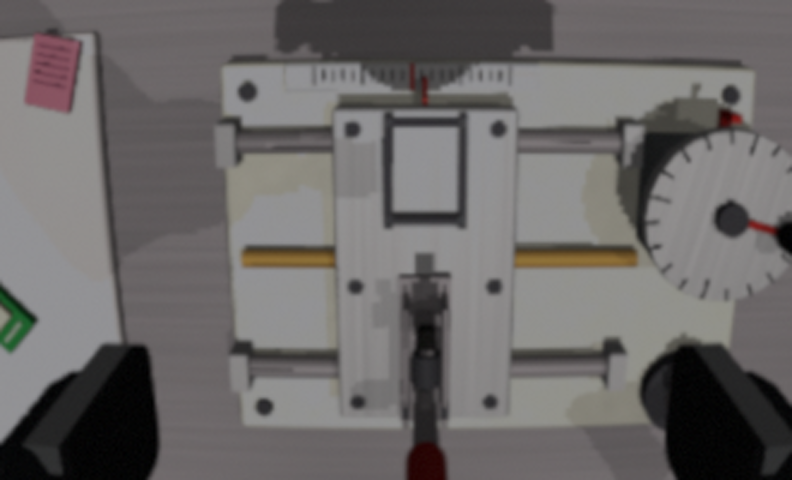

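```bash
python3 - <<'E'
from h import *
crop('w1.png',150,200,250,300,7,'w1d.png')
crop('w2.png',290,170,370,260,7,'w2d.png')
crop('top0.png',160,265,220,330,9,'tcd.png')
crop('side0.png',200,195,280,245,9,'scd.png')
E
```

```text
(no output)
```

View pics/w1d.png

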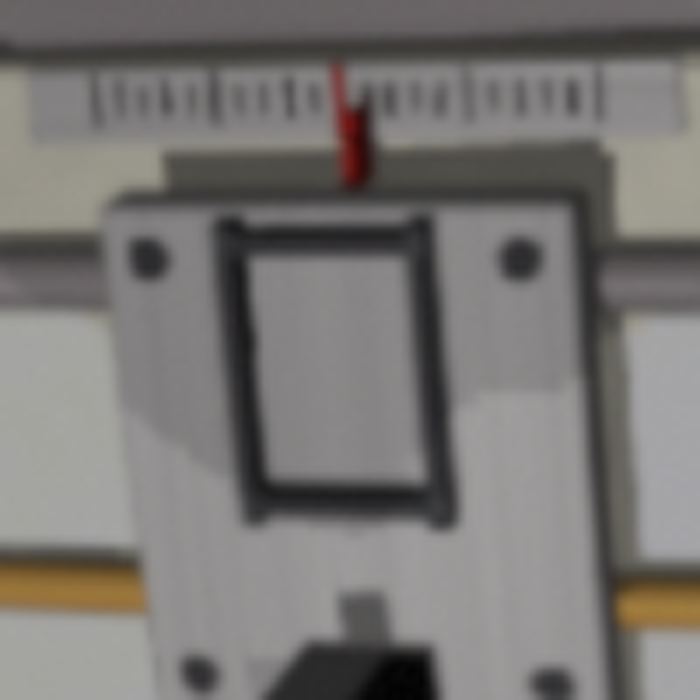

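View pics/w2d.png

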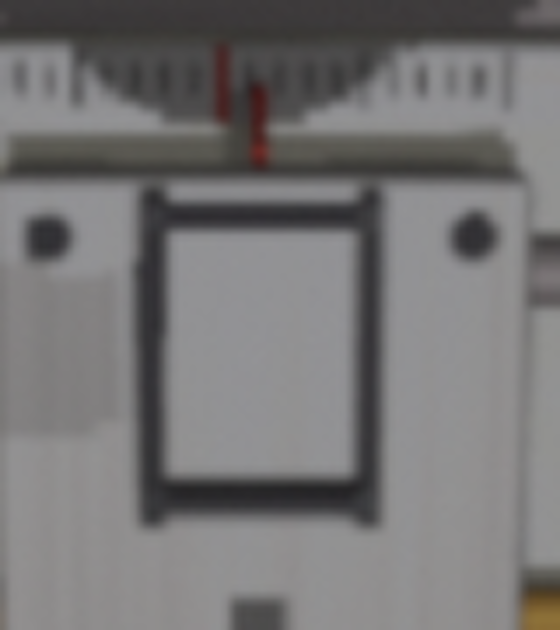

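View pics/tcd.png

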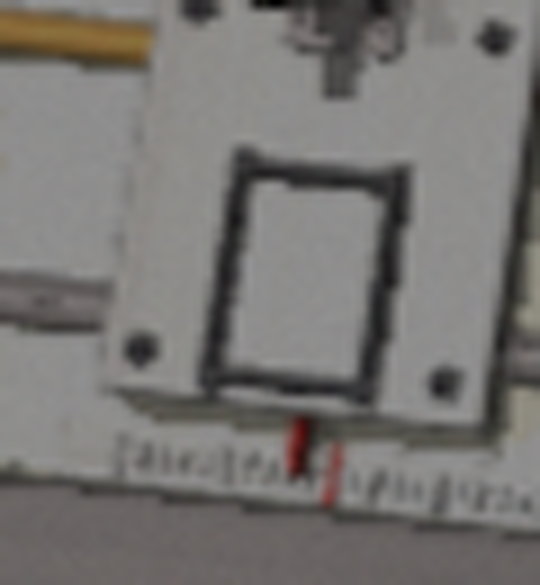

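View pics/scd.png

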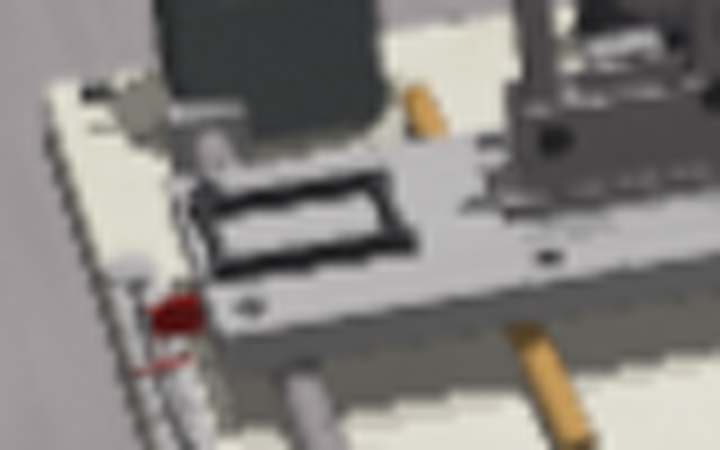

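```bash
python3 - <<'E'
from h import *
w1=np.load('w1.npy',allow_pickle=True).item();w2=np.load('w2.npy',allow_pickle=True).item();t=r.camera_model('top');sd=r.camera_model('side')
W1={'--':(222,220),'-+':(433,218),'+-':(255,522),'++':(448,520)}
W2={'--':(142,190),'-+':(380,190),'+-':(142,522),'++':(380,522)}
TT={'++':(238,150),'+-':(410,168),'-+':(203,390),'--':(372,403)}
SD={'-+':(190,200),'++':(388,172),'+-':(413,248),'--':(215,275)}
P={}
for k in W1:
    o=[('wrist',(150+W1[k][0]/7,200+W1[k][1]/7),w1),('wrist',(290+W2[k][0]/7,170+W2[k][1]/7),w2),('top',(160+TT[k][0]/9,265+TT[k][1]/9),t),('side',(200+SD[k][0]/9,195+SD[k][1]/9),sd)]
    p,e=tri(o); P[k]=p; print(k,np.round(p,4),np.round(e,4))
    for oo in o: print('   z46',oo[0],np.round(unproj(oo[0],oo[1],.046,oo[2]),4))
print(np.mean(list(P.values()),0))
def wz(c): return (260+c[0]/4,190+c[1]/4)
print('dialc',unproj('wrist',wz((214,343)),.084,w1),'line end',unproj('wrist',wz((300,362)),.084,w1),'knobtop',unproj('wrist',wz((330,420)),.121,w1),'pointer',unproj('wrist',wz((216,165)),.084,w1))
E
```

```text
-- [0.4178 0.1836 0.0481] [0.0007 0.0018 0.0024 0.003 ]
   z46 wrist [0.4178 0.1834 0.046 ]
   z46 wrist [0.4168 0.1849 0.046 ]
   z46 top [0.4167 0.1819 0.046 ]
   z46 side [0.4212 0.1894 0.046 ]
-+ [0.4175 0.2229 0.0497] [0.0016 0.0015 0.0037 0.0039]
   z46 wrist [0.4178 0.2234 0.046 ]
   z46 wrist [0.417  0.2242 0.046 ]
   z46 top [0.4155 0.2208 0.046 ]
   z46 side [0.4221 0.233  0.046 ]
+- [0.4732 0.1831 0.0469] [0.0013 0.0011 0.0028 0.0009]
   z46 wrist [0.4746 0.1834 0.046 ]
   z46 wrist [0.4737 0.1841 0.046 ]
   z46 top [0.4712 0.1813 0.046 ]
   z46 side [0.4743 0.1857 0.046 ]
++ [0.4729 0.2224 0.0496] [0.0006 0.002  0.0028 0.0028]
   z46 wrist [0.4736 0.2211 0.046 ]
   z46 wrist [0.474  0.2246 0.046 ]
   z46 top [0.4711 0.2214 0.046 ]
   z46 side [0.4769 0.2302 0.046 ]
[0.445331   0.20302032 0.04856691]
dialc [0.46050868 0.34742754 0.084     ] line end [0.46632134 0.37138024 0.084     ] knobtop [0.4679241  0.37790644 0.121     ] pointer [0.40958751 0.34856107 0.084     ]
```

```bash
python3 - <<'E'
from h import *
go([.45,-.125,.22],90)
E
```

```text
alt ang [np.float64(0.2), np.float64(179.8)]
TURN [-0.1, -0.0, -0.2] SHIFT [-3.12, -32.48, 11.05] q [-0.68  0.14  0.15  2.06 -0.03  0.94  1.06] t 1.75
```

Request:
play_rows(
  rows=[
    [[0, 0, 0], [-0.5, -6, 0], -1],
    [[0, 0, 0], [-1, -12, 0], -1],
    [[0, 0, 0], [-2, -18, 0], -1],
    [[0, 0, 0], [-2.5, -24, 4], -1],
    [[0, 0, 0], [-3.1, -29, 8], -1],
    [[0, 0, 0], [-3.1, -32.5, 11], -1],
    [[0, 0, 0], [-3.1, -32.5, 11], -1],
    [[0, 0, 0], [-3.1, -32.5, 11], -1],
  ],
)

```text
clock: 2.75
eef_pos: [0.4511, -0.1231, 0.2204]
eef_rot: [-0.001, -3.141, 0.0]
ft_force: [0.4, -0.3, 0.8]
width: 1.003
```

```bash
python3 - <<'E'
from h import *
st(); m=r.camera_model('wrist'); np.save('w3.npy',m,allow_pickle=True); snap('wrist','w3.png')
E
```

```text
{'clock': 2.75, 'joint_pos': [-0.1336, 0.3019, 0.3762, 2.1952, -0.1756, 0.6725, 1.9353], 'eef_pos': [0.4511, -0.1231, 0.2204], 'eef_rot': [-0.0007, -3.1411, 0.0005], 'ft_force': [0.4192, -0.2608, 0.8192], 'width': 1.0033}
```

View pics/w3.png

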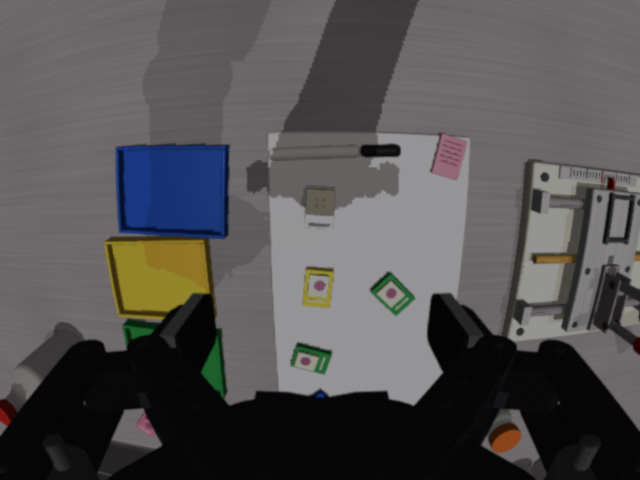

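```bash
python3 - <<'E'
from h import *
crop('w3.png',285,170,355,240,9,'w3c.png')
crop('w3.png',270,240,440,410,4.5,'w3d.png')
E
```

```text
(no output)
```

View pics/w3c.png

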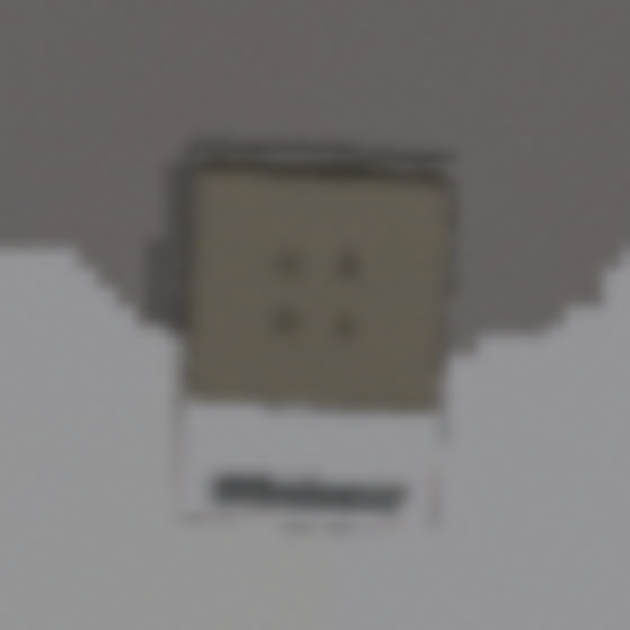

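View pics/w3d.png

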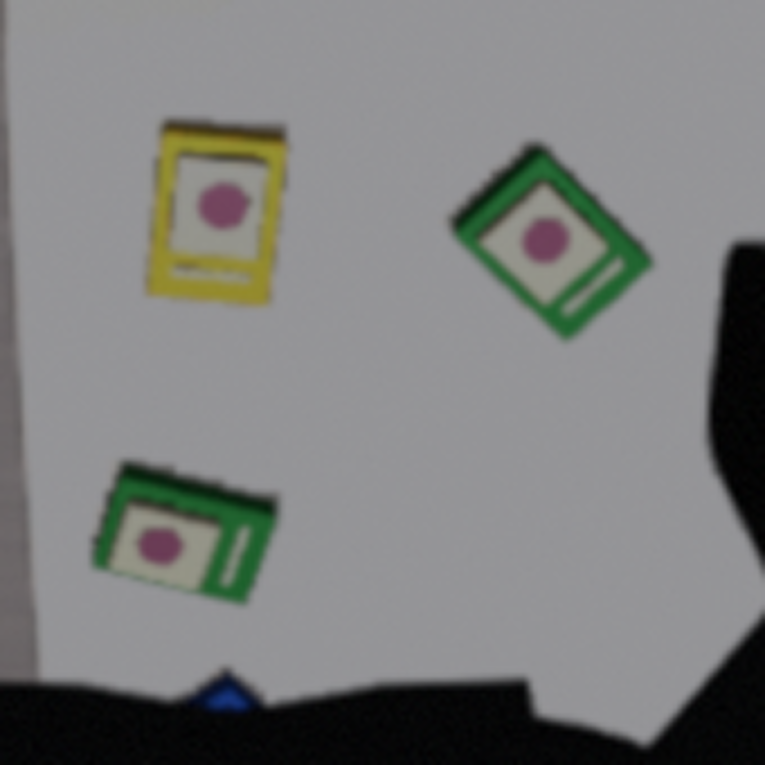

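```bash
cat > quad.py <<'E'
from h import *
def quad(cn,m,pts,z,ox=0,oy=0,s=1):
    P=np.array([unproj(cn,(ox+a/s,oy+b/s),z,m)[:2] for a,b in pts]); c=P.mean(0)
    print('c',np.round(c,4),'sides',np.round([np.linalg.norm(P[i]-P[(i+1)%4])*1000 for i in range(4)],1),'yaws',np.round([np.degrees(np.arctan2(*(P[(i+1)%4]-P[i])[::-1])) for i in range(4)],1)); return P
E
python3 - <<'E'
from quad import *
w=np.load('w3.npy',allow_pickle=True).item(); t=r.camera_model('top')
quad('wrist',w,[(200,170),(448,178),(440,408),(188,400)],.029,285,170,9)
for nm,q in dict(yel=[(165,132),(284,138),(270,304),(148,294)],g2=[(538,155),(652,262),(568,338),(455,228)],g1=[(123,475),(275,512),(246,603),(95,566)]).items(): print(nm);quad('wrist',w,q,.019,270,240,4.5)
E
```

```text
c [ 0.4383 -0.123 ] sides [24.8 23.5 25.6 23.6] yaws [ 88.1  -1.6 -91.9 176.6]
yel
c [ 0.5267 -0.1254] sides [25.9 40.1 27.6 39.2] yaws [ 86.9  -3.9 -95.1 173.6]
g2
c [ 0.5344 -0.0492] sides [39.  26.4 39.7 24.8] yaws [  46.9  -44.2 -135.3  134. ]
g1
c [ 0.612  -0.1334] sides [37.7 28.1 38.6 27.8] yaws [  73.9  -14.1 -106.6  164. ]
```

```bash
python3 - <<'E'
from h import *
w=np.load('w3.npy',allow_pickle=True).item()
for p in [(275,153),(360,150),(400,150)]: print(unproj('wrist',p,.02,w))
go([.4383,-.123,.06],88)
go([.4383,-.123,.0175],88)
E
```

```text
[ 0.39367257 -0.16470796  0.02      ]
[ 0.39102104 -0.08687393  0.02      ]
[ 0.39007483 -0.04948543  0.02      ]
alt ang [np.float64(2.0), np.float64(178.0)]
TURN [-0.0, 0.0, 2.0] SHIFT [1.31, -0.01, 16.09] q [-0.13  0.3   0.38  2.2  -0.18  0.67  1.94] t 2.8
alt ang [np.float64(2.0), np.float64(178.0)]
TURN [-0.0, 0.0, 2.0] SHIFT [1.31, -0.01, 20.34] q [-0.13  0.3   0.38  2.2  -0.18  0.67  1.94] t 2.8
```

Request:
play_rows(
  rows=[
    [[0, 0, 1], [0.6, 0, 5], -0.2],
    [[0, 0, 2], [1.3, 0, 10], -0.2],
    [[0, 0, 2], [1.31, 0, 14], -0.2],
    [[0, 0, 2], [1.31, 0, 16.1], -0.2],
    [[0, 0, 2], [1.31, 0, 16.1], -0.2],
    [[0, 0, 2], [1.31, 0, 16.1], -0.2],
  ],
  force=25,
)

```text
clock: 3.55
eef_pos: [0.4398, -0.1219, 0.061]
eef_rot: [0.051, 3.138, -0.0]
ft_force: [-0.4, -1.0, -0.1]
width: 0.601
```

```bash
python3 - <<'E'
from h import *
st(); m=r.camera_model('wrist'); np.save('w4.npy',m,allow_pickle=True); snap('wrist','w4.png'); snap('side','s4.png')
go([.4383,-.123,.0175],88)
crop('s4.png',220,240,330,340,7,'s4c.png')
E
```

```text
{'clock': 3.55, 'joint_pos': [0.0406, 0.5805, 0.1754, 2.3236, -0.3842, 0.2595, 2.0984], 'eef_pos': [0.4398, -0.1219, 0.061], 'eef_rot': [0.0508, 3.138, -0.0001], 'ft_force': [-0.3729, -0.9864, -0.1186], 'width': 0.6008}
alt ang [np.float64(0.2), np.float64(179.9)]
TURN [-0.0, 0.2, 0.1] SHIFT [0.15, -0.06, 4.37] q [ 0.04  0.58  0.18  2.32 -0.38  0.26  2.1 ] t 3.65
```

View pics/w4.png

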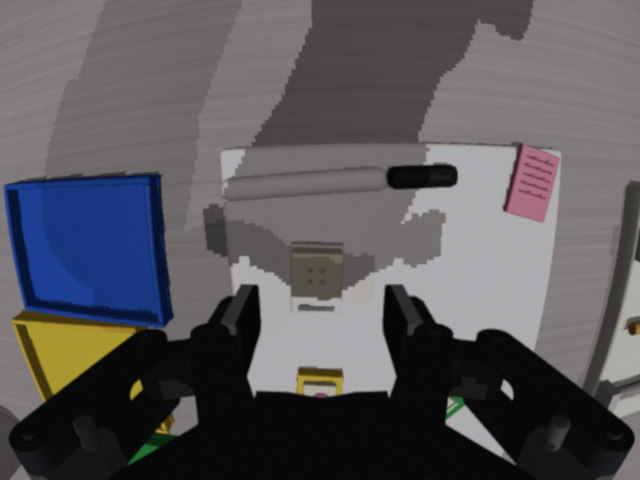

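View pics/s4c.png

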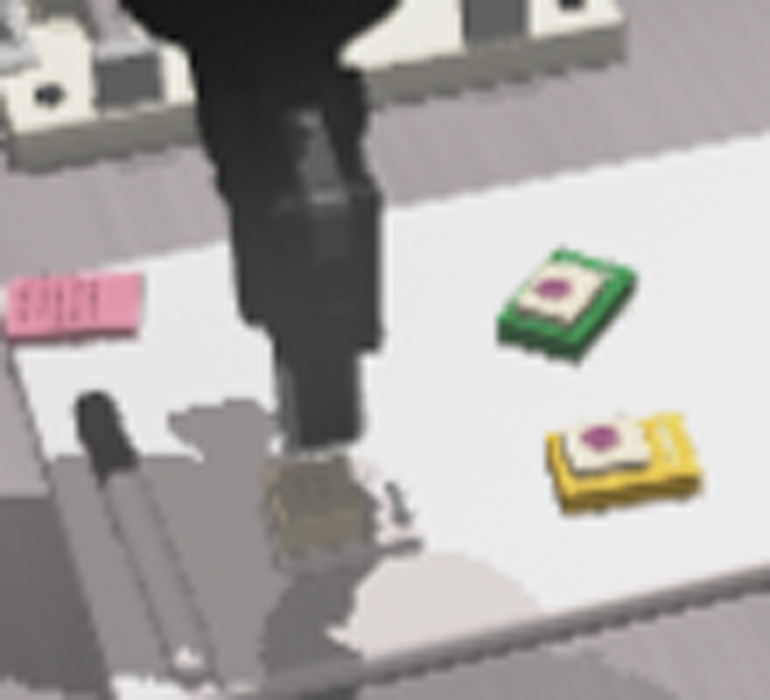

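```bash
python3 - <<'E'
from quad import *
w=np.load('w4.npy',allow_pickle=True).item()
crop('w4.png',270,225,370,325,7,'w4c.png')
quad('wrist',w,[(291,249),(342,249),(341,298),(291,297)],.029)
E
```

```text
c [ 0.437  -0.1237] sides [24.9 26.1 25.5 25.6] yaws [ 88.2  -1.9 -93.  176.7]
```

View pics/w4c.png

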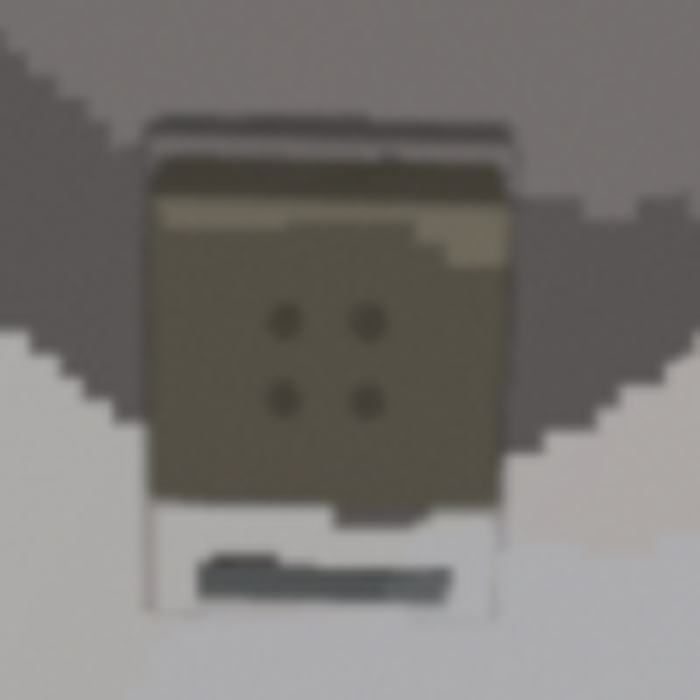

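Request:
play_rows(
  rows=[
    [[0, 0.2, 0.1], [0.15, -0.1, 2.5], -0.2],
    [[0, 0.2, 0.1], [0.15, -0.1, 4.3], -0.2],
    [[0, 0.2, 0.1], [0.15, -0.1, 4.3], -0.2],
    [[0, 0.2, 0.1], [0.15, -0.1, 4.3], 0.4],
    [[0, 0.2, 0.1], [0.15, -0.1, 4.3], 1],
    [[0, 0.2, 0.1], [0.15, -0.1, 4.3], 1],
    [[0, 0.2, 0.1], [0.15, -0.1, 4.3], 1],
    [[0, 0.2, 0.1], [0.15, -0.1, 4.3], 1],
  ],
  force=30,
)

```text
clock: 4.65
eef_pos: [0.4389, -0.1236, 0.0192]
eef_rot: [0.055, 3.139, -0.001]
ft_force: [-0.0, 0.4, 6.6]
width: 0.292
```

```bash
python3 - <<'E'
from h import *
st(); m=r.camera_model('wrist'); np.save('w5.npy',m,allow_pickle=True); snap('wrist','w5.png'); snap('side','s5.png')
crop('s5.png',220,240,330,340,7,'s5c.png')
crop('w5.png',220,180,420,380,4,'w5c.png')
E
```

```text
{'clock': 4.65, 'joint_pos': [0.0986, 0.6656, 0.1028, 2.3322, -0.4134, 0.1572, 2.1239], 'eef_pos': [0.4389, -0.1236, 0.0192], 'eef_rot': [0.0551, 3.139, -0.0013], 'ft_force': [-0.0234, 0.3913, 6.5712], 'width': 0.2919}
```

View pics/w5c.png

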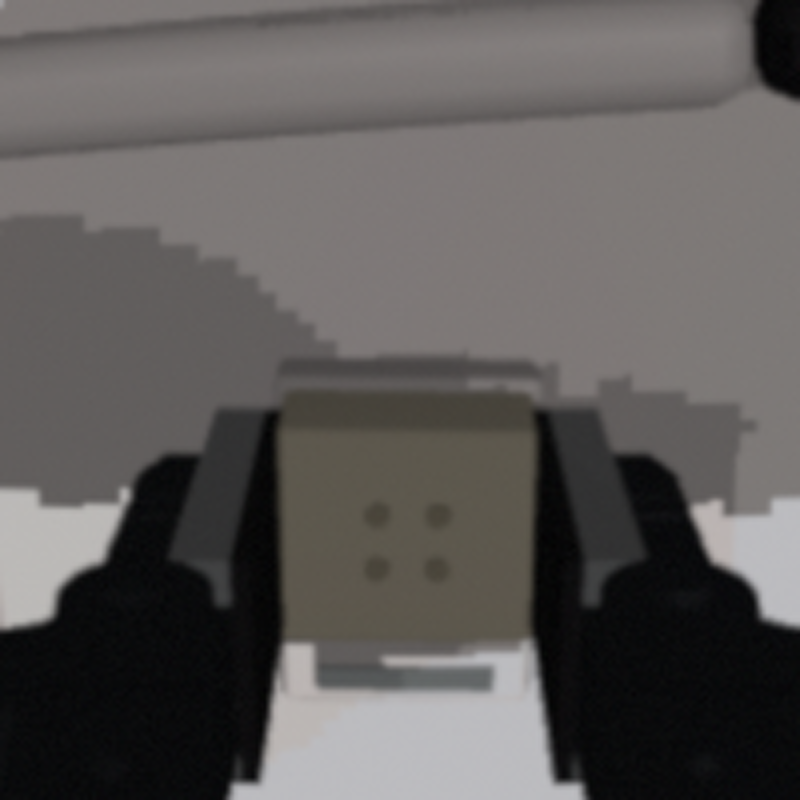

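View pics/s5c.png

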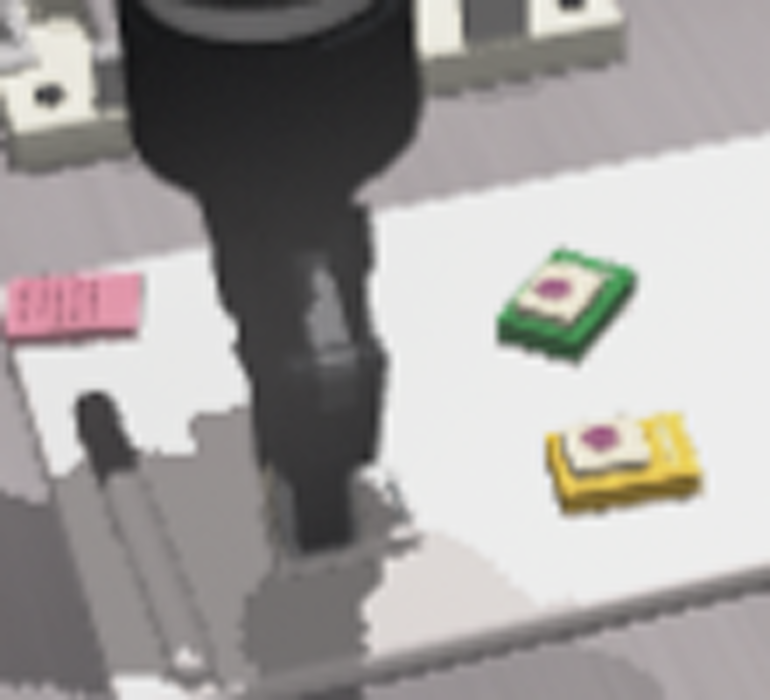

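```bash
python3 - <<'E'
from quad import *
w=np.load('w5.npy',allow_pickle=True).item()
quad('wrist',w,[(280,432),(537,432),(530,640),(283,640)],.029,220,180,4)
go([.4383,.203,.14],90)
E
```

```text
c [ 0.438  -0.1227] sides [24.6 23.2 25.2 23.2] yaws [ 88.   -1.8 -92.  176.9]
alt ang [np.float64(2.0), np.float64(178.0)]
TURN [-0.0, 0.1, -2.0] SHIFT [1.18, 32.63, -12.1] q [ 0.1   0.67  0.1   2.33 -0.41  0.16  2.12] t 4.75
```

Request:
play_rows(
  rows=[
    [[0, 0, 0], [0, 0, -4], 1],
    [[0, 0, 0], [0, 0, -9], 1],
    [[0, 0, 0], [0, 4, -12], 1],
    [[0, 0, -1], [0.5, 9, -12], 1],
    [[0, 0, -2], [1, 14, -12], 1],
    [[0, 0, -2], [1.1, 20, -12], 1],
    [[0, 0, -2], [1.1, 26, -12], 1],
    [[0, 0.1, -2], [1.1, 30, -12], 1],
  ],
)

```text
clock: 5.75
eef_pos: [0.4379, 0.1802, 0.1395]
eef_rot: [-0.005, 3.14, 0.001]
ft_force: [0.7, 0.3, 0.3]
width: 0.296
```

```bash
python3 - <<'E'
from h import *
st()
go([.4393,.2035,.09],90)
E
```

```text
{'clock': 5.75, 'joint_pos': [-0.7733, 0.4556, 0.3783, 2.2518, -0.3545, 0.4871, 1.4596], 'eef_pos': [0.4379, 0.1802, 0.1395], 'eef_rot': [-0.0054, 3.1403, 0.0009], 'ft_force': [0.6763, 0.2897, 0.323], 'width': 0.2964}
alt ang [np.float64(0.2), np.float64(179.8)]
TURN [0.0, 0.1, 0.2] SHIFT [-0.15, 2.33, 4.96] q [-0.77  0.46  0.38  2.25 -0.35  0.49  1.46] t 5.75
```

Request:
play_rows(
  rows=[
    [[0, 0.1, 0.2], [-0.1, 2.3, 0], 1],
    [[0, 0.1, 0.2], [-0.15, 2.33, 3], 1],
    [[0, 0.1, 0.2], [-0.15, 2.33, 4.9], 1],
    [[0, 0.1, 0.2], [-0.15, 2.33, 4.9], 1],
    [[0, 0.1, 0.2], [-0.15, 2.33, 4.9], 1],
  ],
)

```text
clock: 6.38
eef_pos: [0.4396, 0.2034, 0.0912]
eef_rot: [0.001, 3.141, 0.001]
ft_force: [0.5, 0.5, -0.8]
width: 0.29
```

```bash
python3 - <<'E'
from h import *
st(); m=r.camera_model('wrist'); np.save('w6.npy',m,allow_pickle=True); snap('wrist','w6.png'); snap('side','s6.png'); snap('top','t6.png')
crop('s6.png',190,110,330,260,5,'s6c.png')
crop('w6.png',220,180,420,380,4,'w6c.png')
E
```

```text
{'clock': 6.375, 'joint_pos': [-0.7507, 0.5506, 0.3022, 2.2535, -0.4252, 0.3888, 1.4759], 'eef_pos': [0.4396, 0.2034, 0.0912], 'eef_rot': [0.0009, 3.1413, 0.0015], 'ft_force': [0.5166, 0.4811, -0.7904], 'width': 0.2895}
```

View pics/w6c.png

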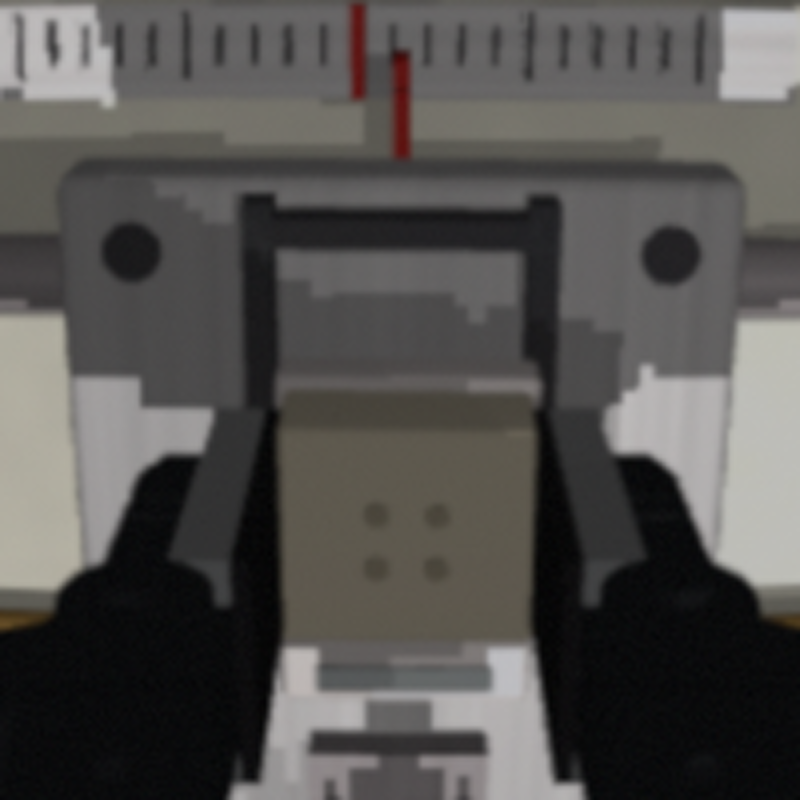

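View pics/s6c.png

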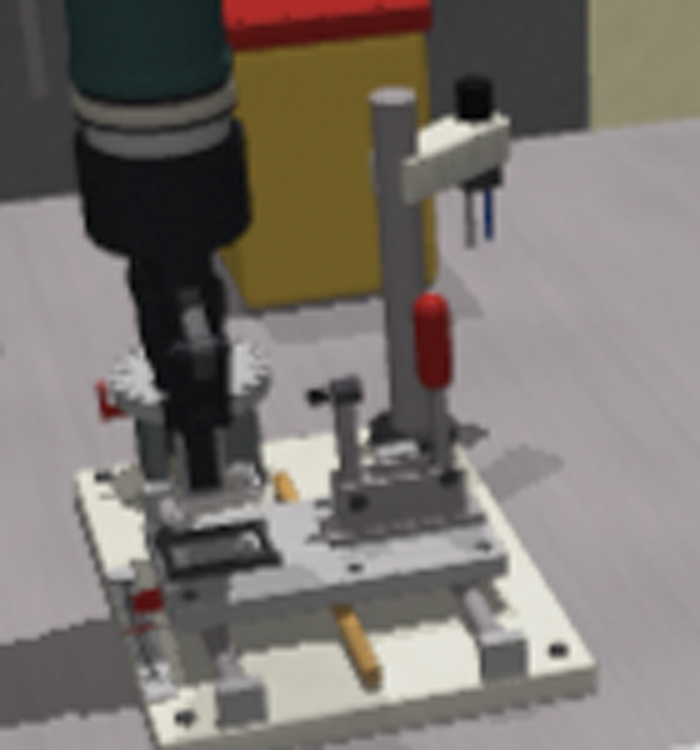

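```bash
python3 - <<'E'
from quad import *
w=np.load('w6.npy',allow_pickle=True).item()
for z in(.044,.046,.048,.050):
    a=unproj('wrist',(220+242/4,180+195/4),z,w);b=unproj('wrist',(360,180+195/4),z,w); print(z,a,b,(a+b)/2)
quad('wrist',w,[(280,432),(537,432),(530,640),(283,640)],.029+.0912-.0192,220,180,4)
# cassette rear top edge z = underside+7
for z in [.0912-.0192+.017]: print(unproj('wrist',(220+277/4,180+362/4),z,w),unproj('wrist',(220+541/4,180+362/4),z,w))
# red line vs pointer
print(unproj('wrist',(220+358/4,180+95/4),.02,w),unproj('wrist',(220+400/4,180+60/4),.02,w))
E
```

```text
0.044 [0.4174118  0.18281422 0.044     ] [0.41742792 0.22447093 0.044     ] [0.41741986 0.20364258 0.044     ]
0.046 [0.4169345  0.18303712 0.046     ] [0.41695045 0.22425237 0.046     ] [0.41694247 0.20364474 0.046     ]
0.048 [0.4164572  0.18326002 0.048     ] [0.41647298 0.2240338  0.048     ] [0.41646509 0.20364691 0.048     ]
0.05 [0.4159799  0.18348292 0.05      ] [0.4159955  0.22381523 0.05      ] [0.4159877  0.20364907 0.05      ]
c [0.4387 0.2043] sides [24.7 23.2 25.2 23.2] yaws [ 90.    0.2 -90.1 178.9]
[0.42433472 0.19091741 0.089     ] [0.42435379 0.21809821 0.089     ]
[0.40825697 0.19739459 0.02      ] [0.40313382 0.20348477 0.02      ]
```

Request:
play_rows(
  rows=[
    [[0, 0, 0], [0, -0.06, 1.5], 1],
    [[0, 0, 0], [0, -0.06, 2.5], 1],
    [[0, 0, 0], [0, -0.06, 3.2], 1],
    [[0, 0, 0], [0, -0.06, 3.4], 1],
    [[0, 0, 0], [0, -0.06, 3.4], 1],
  ],
)

```text
clock: 7.15
eef_pos: [0.4383, 0.2029, 0.0587]
eef_rot: [-0.001, -3.139, -0.004]
ft_force: [-6.2, -0.8, 26.0]
width: 0.292
```

```bash
python3 - <<'E'
from h import *
st(); m=r.camera_model('wrist'); np.save('w7.npy',m,allow_pickle=True); snap('wrist','w7.png'); snap('side','s7.png')
crop('w7.png',220,180,420,380,4,'w7c.png')
crop('s7.png',200,190,280,250,8,'s7c.png')
E
```

```text
{'clock': 7.15, 'joint_pos': [-0.6998, 0.6078, 0.2371, 2.2662, -0.4639, 0.3133, 1.5103], 'eef_pos': [0.4383, 0.2029, 0.0587], 'eef_rot': [-0.0014, -3.1388, -0.0044], 'ft_force': [-6.2302, -0.8418, 26.0298], 'width': 0.2923}
```

View pics/w7c.png

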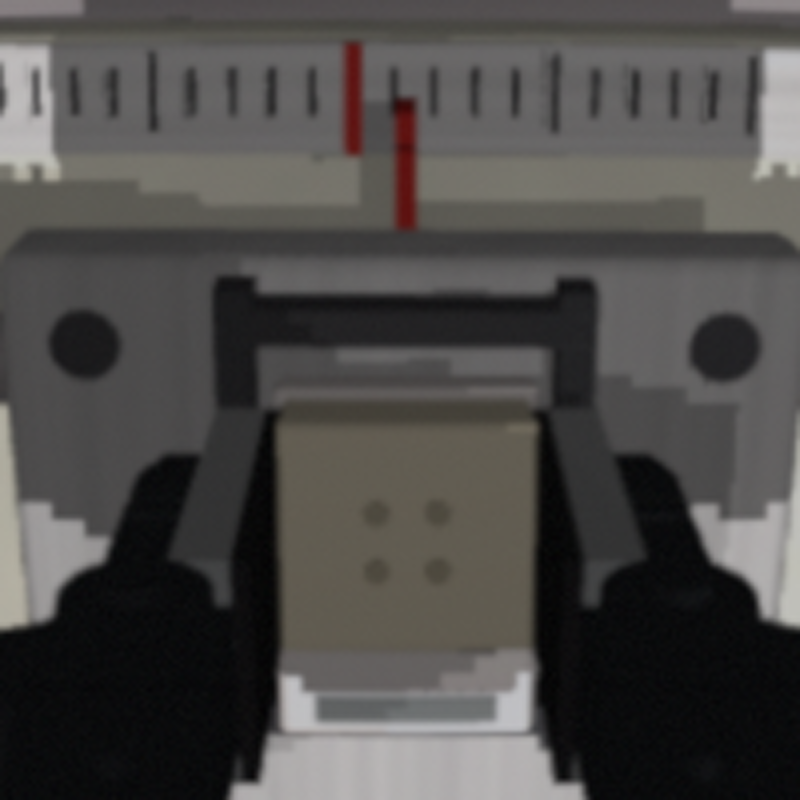

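View pics/s7c.png

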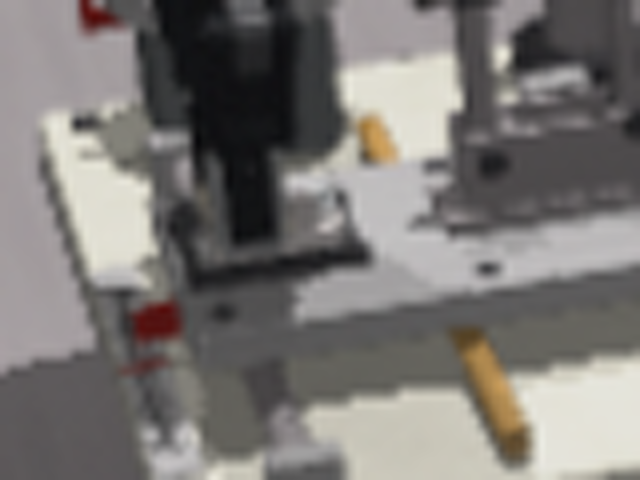

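```bash
python3 - <<'E'
from quad import *
w=np.load('w7.npy',allow_pickle=True).item()
P=lambda x,y,z: np.round(unproj('wrist',(220+x/4,180+y/4),z,w),4)
for z in(.048,.0495): print('fence outer back',P(213,278,z),P(597,278,z),'inner back top',P(400,300,z),'inner bottom',P(400,347,z-.006))
print('cassette rear top',P(277,388,.0565),P(540,388,.0565),'tab front top',P(283,733,.0565),P(536,733,.0565))
E
```

```text
fence outer back [0.4164 0.1829 0.048 ] [0.4165 0.2242 0.048 ] inner back top [0.4189 0.203  0.048 ] inner bottom [0.4263 0.203  0.042 ]
fence outer back [0.416  0.1831 0.0495] [0.4161 0.224  0.0495] inner back top [0.4184 0.203  0.0495] inner bottom [0.4258 0.203  0.0435]
cassette rear top [0.4258 0.1903 0.0565] [0.4259 0.2175 0.0565] tab front top [0.4686 0.1895 0.0565] [0.4687 0.2186 0.0565]
```

```bash
python3 - <<'E'
from quad import *
w=np.load('w2.npy',allow_pickle=True).item()
P=lambda x,y,z: np.round(unproj('wrist',(290+x/7,170+y/7),z,w),4)
for f in (.040,.042,.044):
    print(f,'back',P(260,228,f+.006)[0],'front',P(260,480,f)[0],'left',P(165,350,f)[1],'right',P(358,350,f)[1], 'front outer bottom',P(260,522,f)[0],P(260,510,f+.006)[0],'back outer bot',P(260,190,f)[0],P(260,204,f)[0])
w7=np.load('w7.npy',allow_pickle=True).item()
for f in (.040,.042,.044):
  print(unproj('wrist',(320,180+347/4),f+.006,w7))
E
python3 - <<'E'
import sys; sys.path.insert(0,'.')
E
```

```text
0.04 back 0.4233 front 0.468 left 0.1882 right 0.221 front outer bottom 0.4755 0.4717 back outer bot 0.4178 0.4202
0.042 back 0.4229 front 0.4675 left 0.1883 right 0.2209 front outer bottom 0.475 0.4712 back outer bot 0.4175 0.4199
0.044 back 0.4226 front 0.467 left 0.1883 right 0.2208 front outer bottom 0.4744 0.4706 back outer bot 0.4172 0.4196
[0.42493844 0.20303    0.046     ]
[0.42424539 0.20303037 0.048     ]
[0.42355233 0.20303074 0.05      ]
```

Request:
play_rows(
  rows=[
    [[0, 0, 0], [0, 0, -0.6], 1],
    [[0, 0, 0], [0, 0, -1.2], 1],
    [[0, 0, 0], [0, 0, -1.2], 1],
  ],
)

```text
clock: 7.62
eef_pos: [0.4386, 0.2029, 0.0707]
eef_rot: [-0.001, -3.14, -0.004]
ft_force: [0.5, 0.1, -0.3]
width: 0.295
```

```bash
python3 - <<'E'
from h import *
st(); m=r.camera_model('wrist'); np.save('w8.npy',m,allow_pickle=True); snap('wrist','w8.png'); snap('side','s8.png')
crop('w8.png',220,180,420,380,4,'w8c.png')
crop('s8.png',200,190,280,250,8,'s8c.png')
go([.4375,.2030,.062],90)
E
```

```text
{'clock': 7.625, 'joint_pos': [-0.7176, 0.5861, 0.2607, 2.2625, -0.4515, 0.3411, 1.4998], 'eef_pos': [0.4386, 0.2029, 0.0707], 'eef_rot': [-0.0013, -3.1395, -0.0043], 'ft_force': [0.4976, 0.0734, -0.277], 'width': 0.2952}
alt ang [np.float64(0.2), np.float64(180.0)]
TURN [0.1, -0.2, -0.0] SHIFT [0.08, 0.01, 0.84] q [-0.72  0.59  0.26  2.26 -0.45  0.34  1.5 ] t 7.72
```

View pics/w8c.png

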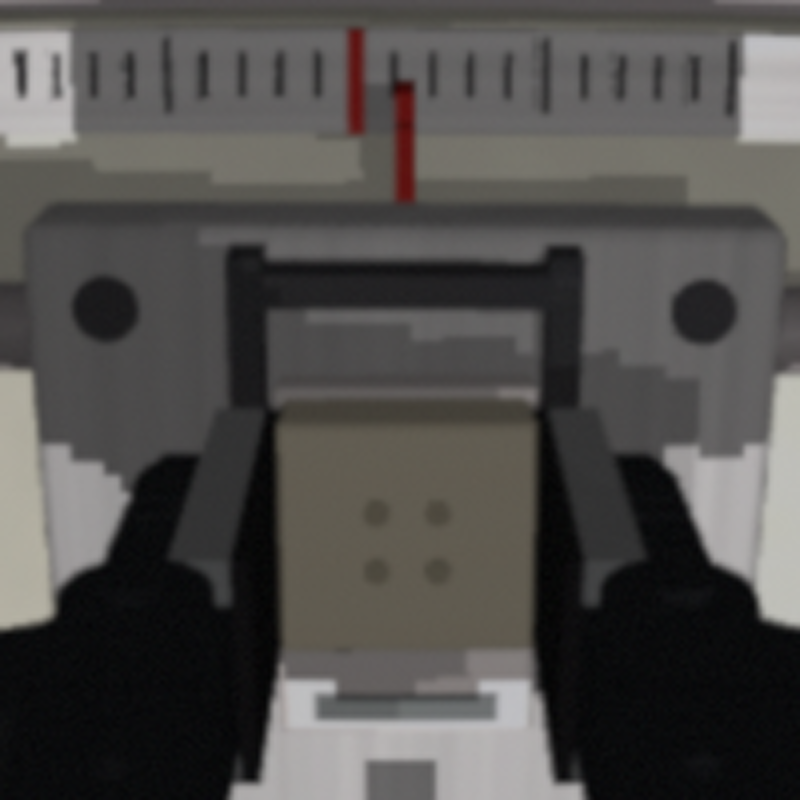

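View pics/s8c.png

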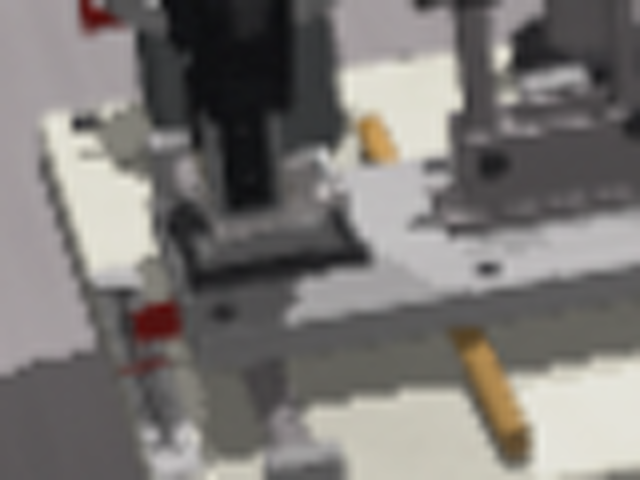

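```bash
python3 - <<'E'
from h import *
from scipy.optimize import least_squares
def fit(wf,z0,rows,tag):
    w=np.load(wf,allow_pickle=True).item()
    # block pts relative to wax centre-underside, x fwd, z up
    pts=[(-12,19),(12,19),(27,7),(-13,7)]
    def res(p):
        x,z,a=p; out=[]
        for (px,pz),rw in zip(pts,rows):
            X=x+ (px*np.cos(a)-(pz-13)*np.sin(a))/1000; Z=z+(px*np.sin(a)+(pz-13)*np.cos(a))/1000
            y=w['origin'][1]
            out.append(proj('wrist',(X,y,Z),w)[1]-(180+rw/4))
        return out
    s=least_squares(res,[.438,z0,0]); print(tag,s.x[:2],np.degrees(s.x[2]),s.fun)
fit('w5.npy',.023,[430,640,695,362],'w5')
fit('w6.npy',.095,[430,640,695,362],'w6')
fit('w7.npy',.062,[422,648,733,388],'w7')
fit('w8.npy',.074,[422,648,728,388],'w8')
E
```

```text
w5 [0.4351195  0.02783894] -3.6789711807686447 [-0.7787421   0.79256464 -0.57521022  0.56138993]
w6 [0.4358733  0.09976965] -3.793115962017853 [-0.77787975  0.79170086 -0.57453141  0.56071027]
w7 [0.43939617 0.05994809] 9.657442599707235 [-0.12505202  0.11675397 -0.08412678  0.09242482]
w8 [0.43987328 0.07137297] 8.614986665203924 [ 0.16802208 -0.15796405  0.11374089 -0.12379892]
```

Request:
play_rows(
  rows=[
    [[0, 4, 0], [0.1, 0, 0], 1],
    [[0, 8, 0], [0.12, 0, 0], 1],
    [[0, 8, 0], [0.12, 0, 0.3], 1],
    [[0, 8, 0], [0.12, 0, 0.3], 1],
  ],
)

```text
clock: 8.22
eef_pos: [0.4361, 0.2026, 0.0669]
eef_rot: [-0.001, -2.998, -0.003]
ft_force: [0.2, -0.2, -0.2]
width: 0.292
```

```bash
python3 - <<'E'
from h import *
st(); m=r.camera_model('wrist'); np.save('w9.npy',m,allow_pickle=True); snap('wrist','w9.png'); snap('side','s9.png')
crop('w9.png',220,180,420,380,4,'w9c.png')
crop('s9.png',200,190,280,250,8,'s9c.png')
E
```

```text
{'clock': 8.225, 'joint_pos': [-0.6707, 0.6243, 0.255, 2.1834, -0.4367, 0.5212, 1.5159], 'eef_pos': [0.4361, 0.2026, 0.0669], 'eef_rot': [-0.0008, -2.9982, -0.0028], 'ft_force': [0.2098, -0.1582, -0.18], 'width': 0.2925}
```

View pics/w9c.png

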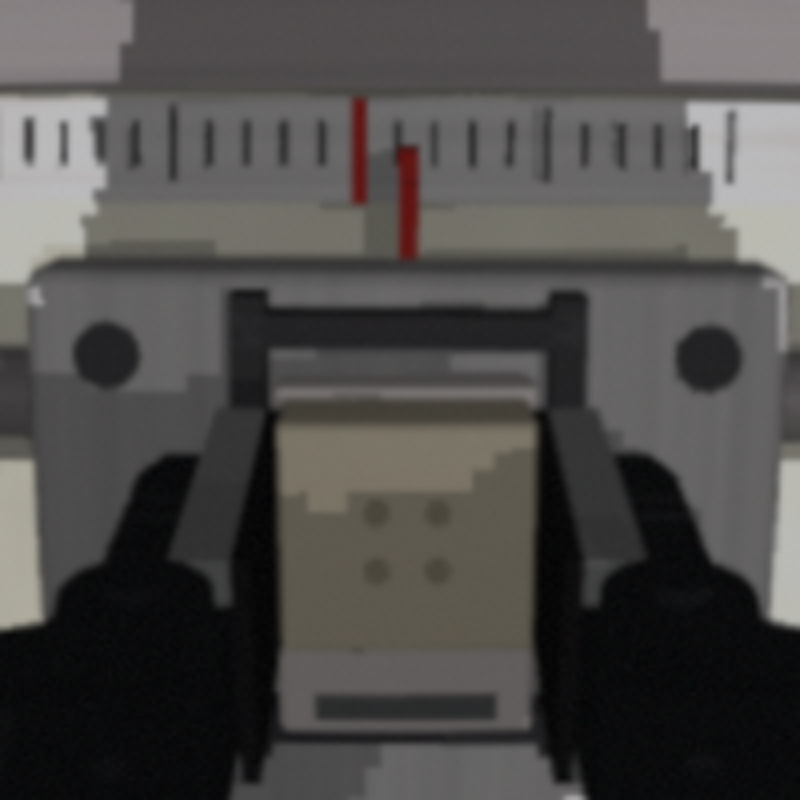

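View pics/s9c.png

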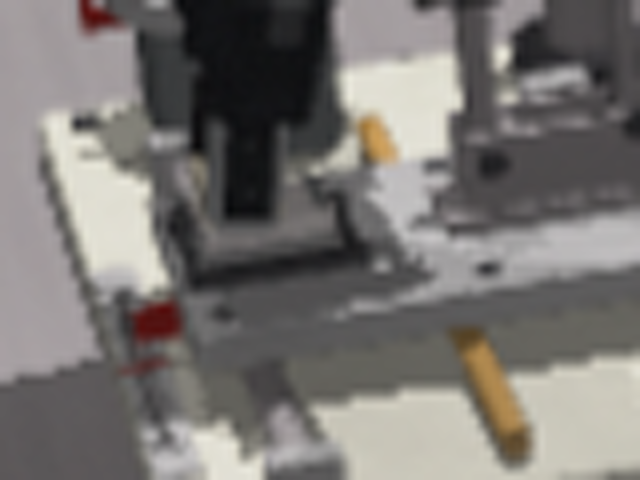

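```bash
cat > fit.py <<'E'
from h import *
from scipy.optimize import least_squares
def fit(wf,z0,rows,tag):
    w=np.load(wf,allow_pickle=True).item()
    pts=[(-12,19),(12,19),(27,7),(-13,7)]
    def res(p):
        x,z,a=p; out=[]
        for (px,pz),rw in zip(pts,rows):
            X=x+ (px*np.cos(a)-(pz-13)*np.sin(a))/1000; Z=z+(px*np.sin(a)+(pz-13)*np.cos(a))/1000
            out.append(proj('wrist',(X,w['origin'][1],Z),w)[1]-(180+rw/4))
        return out
    s=least_squares(res,[.438,z0,0]); print(tag,s.x[:2],np.degrees(s.x[2]),s.fun)
E
python3 - <<'E'
from fit import *
fit('w9.npy',.07,[424,650,735,390],'w9')
w=np.load('w9.npy',allow_pickle=True).item()
for f in(.042,.0435): print('pocket back',unproj('wrist',(320,180+350/4),f+.006,w), 'front?',unproj('wrist',(320,180+742/4),f+.006,w))
go([.4373,.203,.062],90)
E
```

```text
w9 [0.43775202 0.06775565] 1.6787872373290031 [-0.12505034  0.11675238 -0.08412562  0.09242358]
pocket back [0.42318027 0.20270288 0.048     ] front? [0.47304209 0.20265225 0.048     ]
pocket back [0.42288401 0.20270433 0.0495    ] front? [0.47230137 0.20265414 0.0495    ]
alt ang [np.float64(8.2), np.float64(180.0)]
TURN [0.1, -8.2, -0.0] SHIFT [-0.2, 0.03, 0.5] q [-0.67  0.62  0.26  2.18 -0.44  0.52  1.52] t 8.32
```

Request:
play_rows(
  rows=[
    [[0, 0, 0], [-0.07, 0.03, 0.5], 1],
    [[0, 0, 0], [-0.13, 0.03, 0.9], 1],
    [[0, 0, 0], [-0.15, 0.03, 1.1], 1],
    [[0, 0, 0], [-0.15, 0.03, 1.1], 1],
  ],
)

```text
clock: 8.82
eef_pos: [0.4354, 0.2031, 0.0575]
eef_rot: [-0.0, -2.996, -0.005]
ft_force: [-1.9, -0.8, 16.7]
width: 0.295
```

```bash
python3 - <<'E'
from h import *
st(); m=r.camera_model('wrist'); np.save('w10.npy',m,allow_pickle=True); snap('wrist','w10.png'); snap('side','s10.png')
crop('w10.png',220,180,420,380,4,'w10c.png')
crop('s10.png',200,190,280,250,8,'s10c.png')
E
```

```text
{'clock': 8.825, 'joint_pos': [-0.661, 0.6403, 0.2415, 2.1862, -0.4478, 0.5027, 1.526], 'eef_pos': [0.4354, 0.2031, 0.0575], 'eef_rot': [-0.0004, -2.9965, -0.0049], 'ft_force': [-1.8714, -0.8386, 16.7299], 'width': 0.2951}
```

View pics/w10c.png

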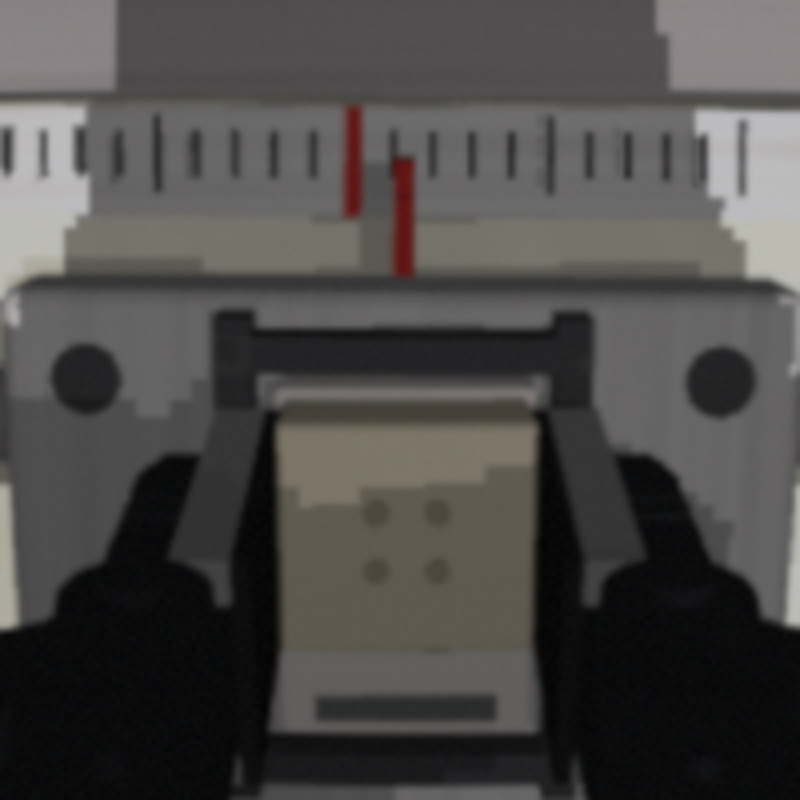

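View pics/s10c.png

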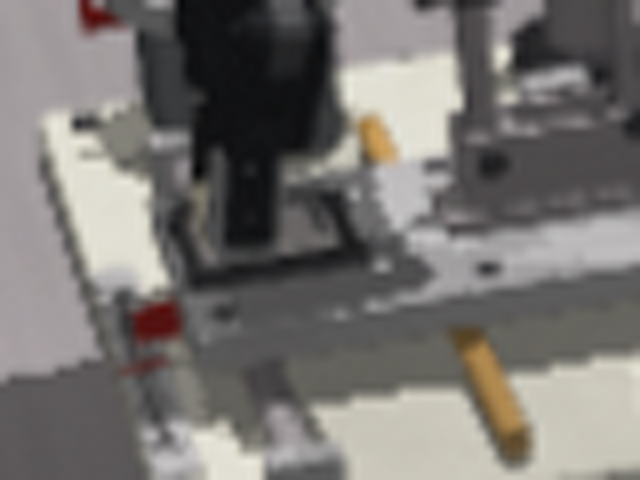

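```bash
python3 - <<'E'
from fit import *
fit('w10.npy',.06,[424,650,733,390],'w10')
w=np.load('w10.npy',allow_pickle=True).item()
for f in(.042,.0435): print('pocket back',unproj('wrist',(320,180+374/4),f+.006,w), 'front?',unproj('wrist',(320,180+742/4),f+.000,w))
E
```

```text
w10 [0.43703249 0.05818711] 1.1447315015313968 [-0.00777267  0.00727709 -0.00524202  0.0057376 ]
pocket back [0.42323839 0.2032021  0.048     ] front? [0.47058014 0.20316358 0.042     ]
pocket back [0.42291967 0.20320135 0.0495    ] front? [0.46984272 0.2031632  0.0435    ]
```

Request:
play_rows(
  rows=[
    [[0, 0, 0], [0, 0, -0.1], 1],
    [[0, 0, 0], [0, 0, -0.1], 0.3],
    [[0, 0, 0], [0, 0, -0.1], 0.1],
    [[0, 0, 0], [0, 0, -0.1], -0.1],
    [[0, 0, 0], [0, 0, -0.1], -0.1],
    [[0, 0, 0], [0.2, 0, -2.5], -0.1],
    [[0, -8, 0], [0.6, 0, -6], -0.1],
    [[0, -8, 0], [0.6, 0, -6], -0.1],
  ],
)

```text
clock: 9.93
eef_pos: [0.4365, 0.2032, 0.1193]
eef_rot: [0.002, -3.137, -0.007]
ft_force: [0.1, 0.5, 0.4]
width: 0.548
```

```bash
python3 - <<'E'
from h import *
st(); m=r.camera_model('wrist'); np.save('w11.npy',m,allow_pickle=True); snap('wrist','w11.png'); snap('side','s11.png')
crop('w11.png',220,180,420,380,4,'w11c.png')
crop('s11.png',200,190,280,250,8,'s11c.png')
E
```

```text
{'clock': 9.925, 'joint_pos': [-0.7801, 0.4983, 0.3392, 2.2443, -0.3856, 0.4546, 1.4423], 'eef_pos': [0.4365, 0.2032, 0.1193], 'eef_rot': [0.0016, -3.1369, -0.0072], 'ft_force': [0.0517, 0.522, 0.4185], 'width': 0.5485}
```

View pics/w11c.png

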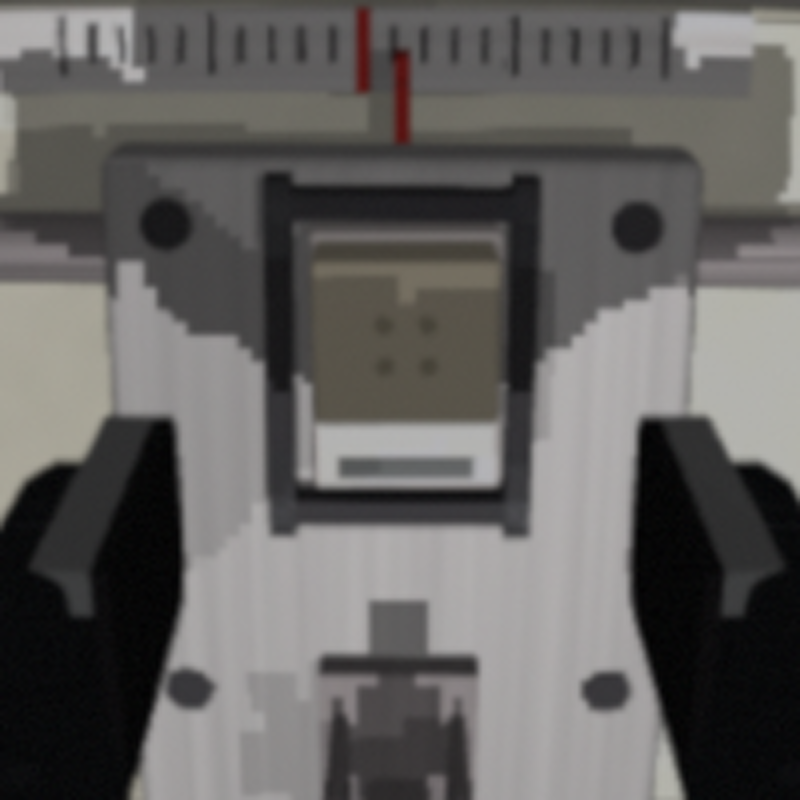

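View pics/s11c.png

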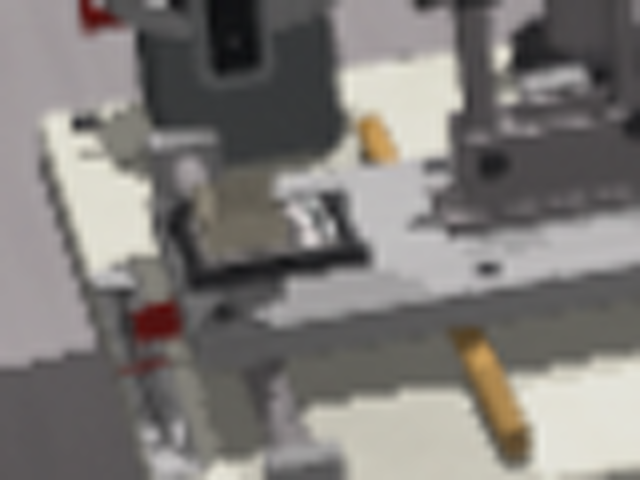

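```bash
python3 - <<'E'
from h import *
t=r.camera_model('top');sd=r.camera_model('side'); w2=np.load('w2.npy',allow_pickle=True).item()
print(tri([('top',(190,230.75),t),('side',(276.4,170),sd)]))
print('top',unproj('top',(190,230.75),.171),'side',unproj('side',(276.4,170),.171), 'side bot', unproj('side',(276.6,187),.12))
crop('top0.png',175,215,235,275,10,'hc.png'); crop('side0.png',240,160,300,225,10,'hs.png'); crop('w11.png',280,300,360,400,6,'hw.png')
E
```

```text
(array([0.55794003, 0.19917938, 0.16549754]), [np.float64(0.0029019559025801455), np.float64(0.0029019559025800614)])
top [0.55390154 0.19813839 0.171     ] side [0.55792663 0.18738728 0.171     ] side bot [0.55987048 0.20208285 0.12      ]
```

View pics/hc.png

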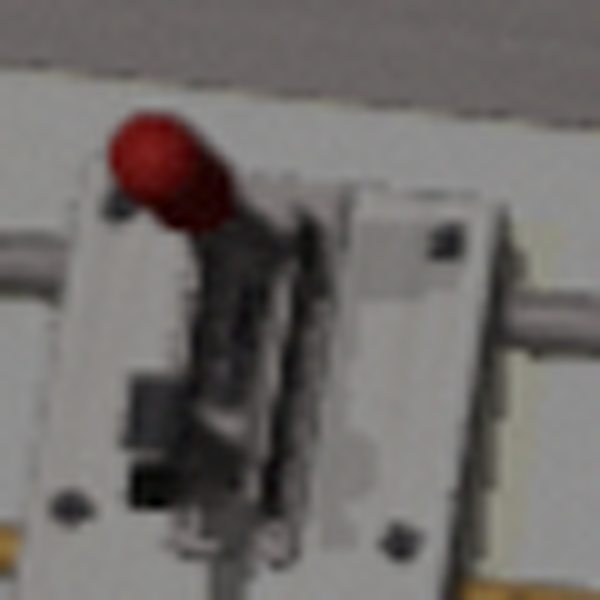

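View pics/hs.png

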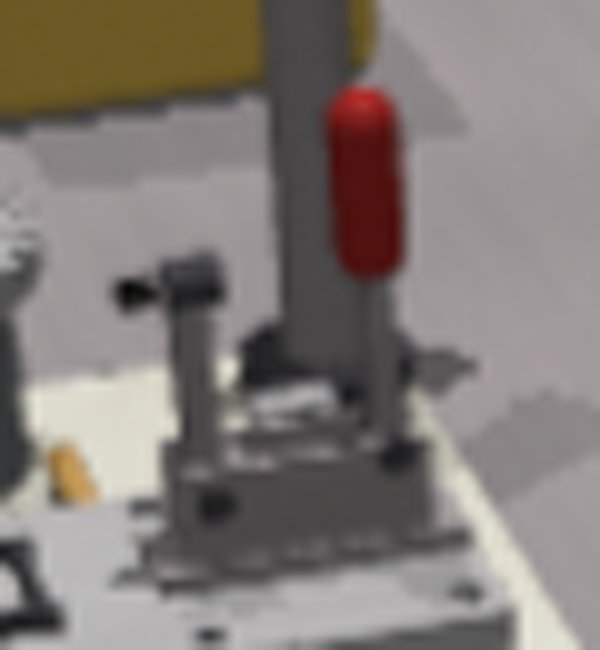

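View pics/w11.png

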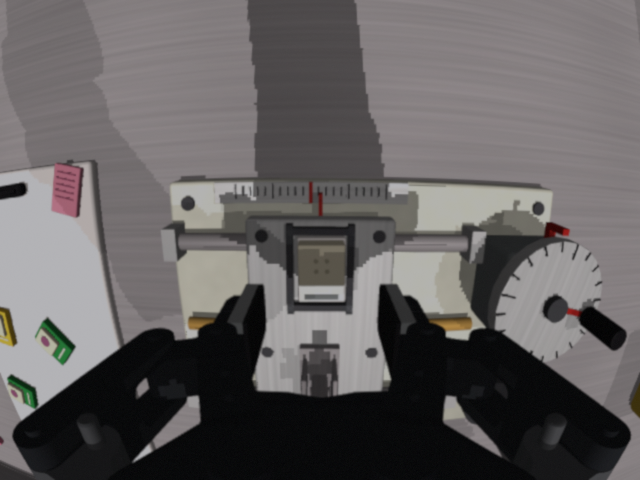

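```bash
python3 - <<'E'
from h import *
print(unproj('top',(139,229),.015))
go([.50,.2025,.24],90)
go([.557,.2025,.24],90)
E
```

```text
[0.57783098 0.34969843 0.015     ]
alt ang [np.float64(0.4), np.float64(180.0)]
TURN [0.2, -0.3, 0.0] SHIFT [-6.14, -0.03, -12.24] q [-0.78  0.5   0.34  2.24 -0.39  0.45  1.44] t 10.03
alt ang [np.float64(0.4), np.float64(180.0)]
TURN [0.2, -0.3, 0.0] SHIFT [-11.84, -0.03, -12.27] q [-0.78  0.5   0.34  2.24 -0.39  0.45  1.44] t 10.03
```

Request:
play_rows(
  rows=[
    [[0.2, -0.3, 0], [0, 0, -5], -0.3],
    [[0.2, -0.3, 0], [0, 0, -10], -0.3],
    [[0.2, -0.3, 0], [-2, 0, -12.3], -0.3],
    [[0.2, -0.3, 0], [-6, 0, -12.3], -0.3],
    [[0.2, -0.3, 0], [-10, 0, -12.3], -0.3],
    [[0.2, -0.3, 0], [-11.8, 0, -12.3], -0.3],
    [[0.2, -0.3, 0], [-11.8, 0, -12.3], -0.3],
  ],
)

```text
clock: 10.9
eef_pos: [0.5572, 0.2022, 0.2392]
eef_rot: [-0.002, -3.14, 0.002]
ft_force: [-1.5, -0.8, 0.4]
width: 0.653
```

```bash
python3 - <<'E'
from h import *
st(); m=r.camera_model('wrist'); np.save('w12.npy',m,allow_pickle=True); snap('wrist','w12.png'); snap('side','s12.png')
E
```

```text
{'clock': 10.9, 'joint_pos': [-0.7764, 0.4531, 0.4862, 1.921, -0.2786, 0.8356, 1.4268], 'eef_pos': [0.5572, 0.2022, 0.2392], 'eef_rot': [-0.0018, -3.1399, 0.0019], 'ft_force': [-1.5243, -0.8179, 0.438], 'width': 0.6527}
```

View pics/w12.png

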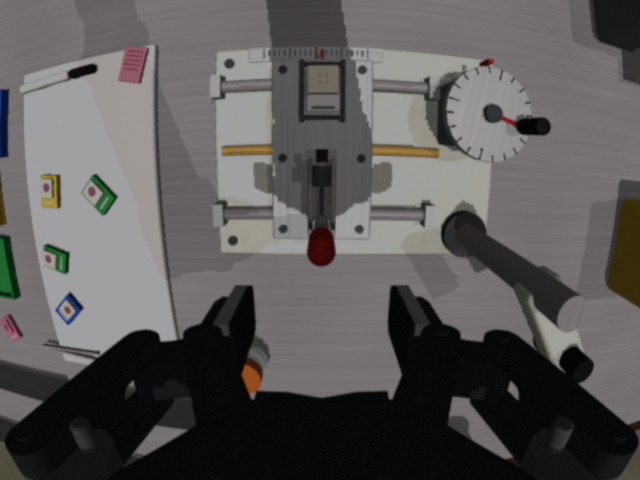

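View pics/s12.png

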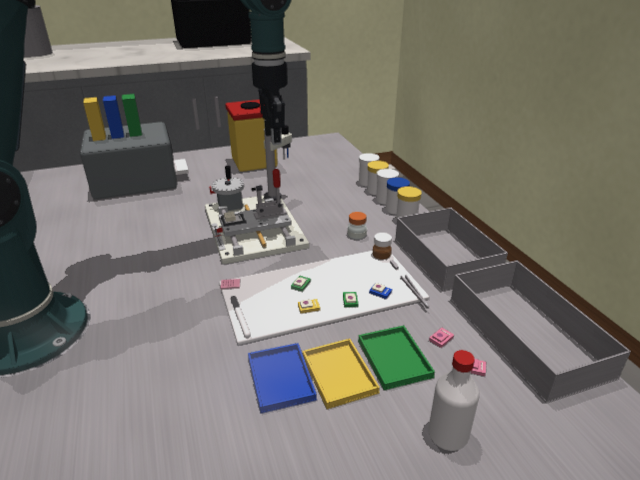

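```bash
python3 - <<'E'
from h import *
w=np.load('w12.npy',allow_pickle=True).item()
print(unproj('wrist',(321,250),.171,w),unproj('wrist',(321,258),.171,w)); print(unproj('wrist',(308,250),.165,w),unproj('wrist',(334,250),.165,w))
crop('w12.png',280,150,360,280,5,'w12c.png')
E
```

```text
[0.55274629 0.20263242 0.171     ] [0.55769686 0.2026281  0.171     ]
[0.55453282 0.19474347 0.165     ] [0.55454104 0.2105039  0.165     ]
```

View pics/w12c.png

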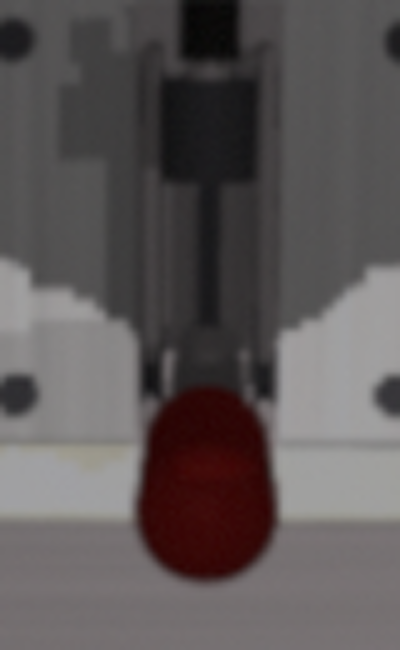

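Request:
play_rows(
  rows=[
    [[0, 0, 0], [0.27, 0.04, 3], -0.3],
    [[0, 0, 0], [0.27, 0.04, 7], -0.3],
    [[0, 0, 0], [0.27, 0.04, 10], -0.3],
    [[0, 0, 0], [0.27, 0.04, 11.3], -0.3],
    [[0, 0, 0], [0.27, 0.04, 11.3], 0.2],
    [[0, 0, 0], [0.27, 0.04, 11.3], 1],
    [[0, 0, 0], [0.27, 0.04, 11.3], 1],
    [[0, 0, 0], [0.27, 0.04, 11.3], 1],
  ],
  force=20,
)

```text
clock: 12.0
eef_pos: [0.5526, 0.2019, 0.1276]
eef_rot: [-0.001, -3.14, 0.001]
ft_force: [-0.9, -3.0, 6.4]
width: 0.203
```

```bash
python3 - <<'E'
from h import *
st(); m=r.camera_model('wrist'); np.save('w13.npy',m,allow_pickle=True); snap('wrist','w13.png'); snap('side','s13.png'); crop('s13.png',210,110,330,230,6,'s13c.png')
for e in np.linspace(1.592,.10,9):
    print(round(e,3)); go([.556+.065*np.cos(e),.2026,.08+.065*np.sin(e)-.019],90)
E
```

```text
{'clock': 12.0, 'joint_pos': [-0.7062, 0.5927, 0.3952, 2.0101, -0.3834, 0.6125, 1.5162], 'eef_pos': [0.5526, 0.2019, 0.1276], 'eef_rot': [-0.0012, -3.1396, 0.0012], 'ft_force': [-0.8578, -3.0107, 6.3528], 'width': 0.2026}
1.592
alt ang [np.float64(0.1), np.float64(180.0)]
TURN [-0.0, -0.1, -0.0] SHIFT [-0.21, 0.07, 0.16] q [-0.71  0.59  0.4   2.01 -0.38  0.61  1.52] t 12.1
1.406
alt ang [np.float64(0.1), np.float64(180.0)]
TURN [-0.0, -0.1, -0.0] SHIFT [-1.41, 0.07, 0.25] q [-0.71  0.59  0.4   2.01 -0.38  0.61  1.52] t 12.1
1.219
alt ang [np.float64(0.1), np.float64(180.0)]
TURN [-0.0, -0.1, -0.0] SHIFT [-2.58, 0.08, 0.55] q [-0.71  0.59  0.4   2.01 -0.38  0.61  1.52] t 12.1
1.033
alt ang [np.float64(0.1), np.float64(180.0)]
TURN [-0.0, -0.1, -0.0] SHIFT [-3.68, 0.08, 1.07] q [-0.71  0.59  0.4   2.01 -0.38  0.61  1.52] t 12.1
0.846
alt ang [np.float64(0.1), np.float64(180.0)]
TURN [-0.0, -0.1, -0.0] SHIFT [-4.66, 0.08, 1.78] q [-0.71  0.59  0.4   2.01 -0.38  0.61  1.52] t 12.1
0.66
alt ang [np.float64(0.1), np.float64(180.0)]
TURN [-0.0, -0.1, -0.0] SHIFT [-5.49, 0.08, 2.67] q [-0.71  0.59  0.4   2.01 -0.38  0.61  1.52] t 12.1
0.473
alt ang [np.float64(0.1), np.float64(180.0)]
TURN [-0.0, -0.1, -0.0] SHIFT [-6.14, 0.08, 3.69] q [-0.71  0.59  0.4   2.01 -0.38  0.61  1.52] t 12.1
0.287
alt ang [np.float64(0.1), np.float64(180.0)]
TURN [-0.0, -0.1, -0.0] SHIFT [-6.59, 0.08, 4.81] q [-0.71  0.59  0.4   2.01 -0.38  0.61  1.52] t 12.1
0.1
alt ang [np.float64(0.1), np.float64(180.0)]
TURN [-0.0, -0.1, -0.0] SHIFT [-6.82, 0.08, 6.0] q [-0.71  0.59  0.4   2.01 -0.38  0.61  1.52] t 12.1
```

View pics/w13.png

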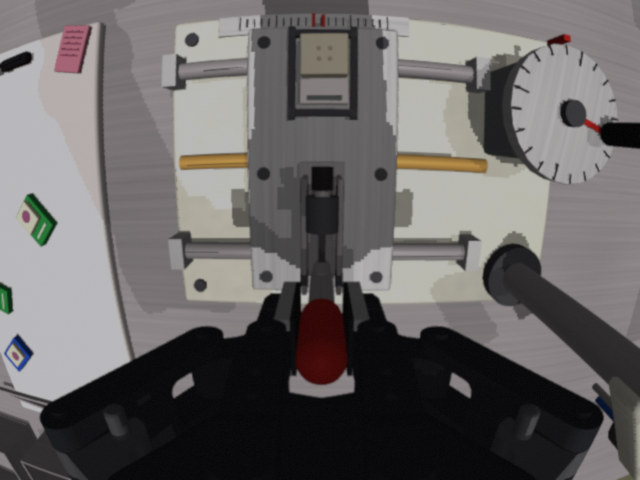

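View pics/s13c.png

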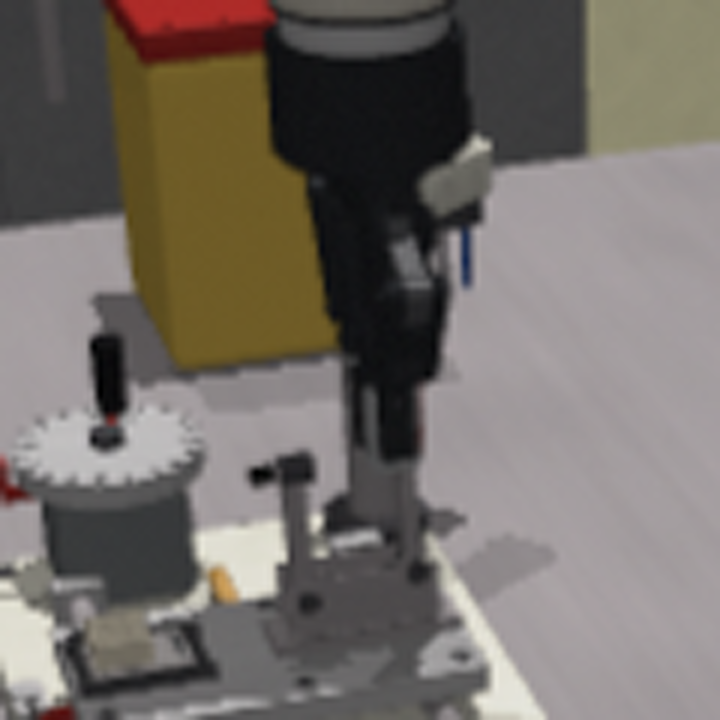

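Request:
play_rows(
  rows=[
    [[0, 0, 0], [-0.6, 0, 0.02], 1],
    [[0, 0, 0], [-1.2, 0, 0.1], 1],
    [[0, 0, 0], [-1.8, 0, 0.22], 1],
    [[0, 0, 0], [-2.37, 0, 0.39], 1],
    [[0, 0, 0], [-2.37, 0, 0.39], 1],
  ],
)

```text
clock: 12.72
eef_pos: [0.5754, 0.2017, 0.1241]
eef_rot: [-0.002, -3.137, 0.001]
ft_force: [-2.5, -2.5, 3.9]
width: 0.202
```

```bash
python3 - <<'E'
from h import *
st(); snap('side','s14.png'); crop('s14.png',210,110,330,230,6,'s14c.png')
E
```

```text
{'clock': 12.725, 'joint_pos': [-0.6831, 0.6197, 0.3921, 1.9621, -0.3844, 0.6368, 1.5268], 'eef_pos': [0.5754, 0.2017, 0.1241], 'eef_rot': [-0.0016, -3.1372, 0.0008], 'ft_force': [-2.543, -2.474, 3.9281], 'width': 0.2024}
```

View pics/s14c.png

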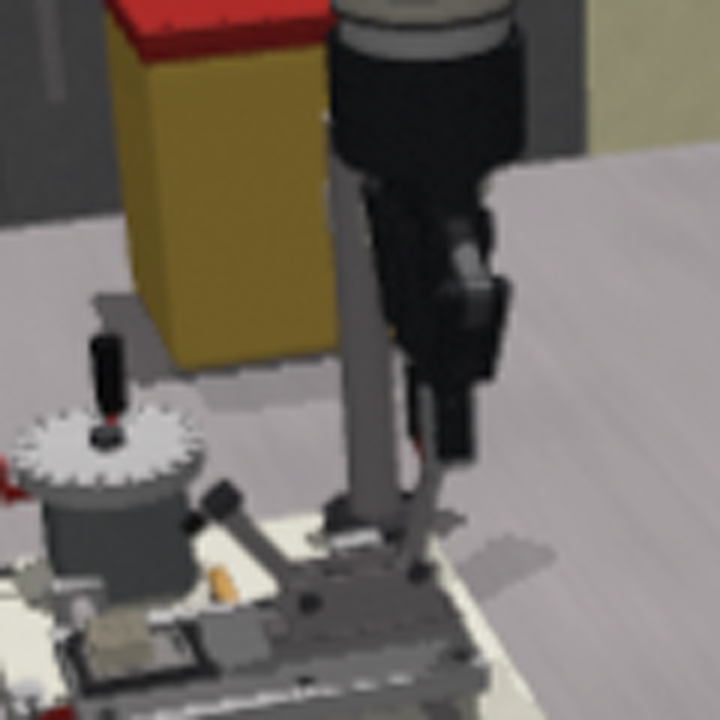

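Request:
play_rows(
  rows=[
    [[0, 0, 0], [-1.1, 0, 0.52], 1],
    [[0, 0, 0], [-2.08, 0, 1.23], 1],
    [[0, 0, 0], [-2.91, 0, 2.12], 1],
    [[0, 0, 0], [-3.56, 0, 3.14], 1],
    [[0, 0, 0], [-3.95, 0, 4.0], 1],
    [[0, 0, 0], [-4.1, 0, 4.6], 1],
    [[0, 0, 0], [-4.1, 0, 4.6], 1],
  ],
)

```text
clock: 13.65
eef_pos: [0.6204, 0.2014, 0.0791]
eef_rot: [0.003, 3.137, -0.0]
ft_force: [4.8, -1.8, 1.0]
width: 0.199
```

```bash
python3 - <<'E'
from h import *
s=st(); snap('side','s15.png'); crop('s15.png',210,110,330,230,6,'s15c.png')
E
```

```text
{'clock': 13.65, 'joint_pos': [-0.623, 0.7191, 0.356, 1.8877, -0.4137, 0.603, 1.5646], 'eef_pos': [0.6204, 0.2014, 0.0791], 'eef_rot': [0.0032, 3.1371, -0.0002], 'ft_force': [4.7683, -1.7964, 1.0029], 'width': 0.1992}
```

View pics/s15c.png

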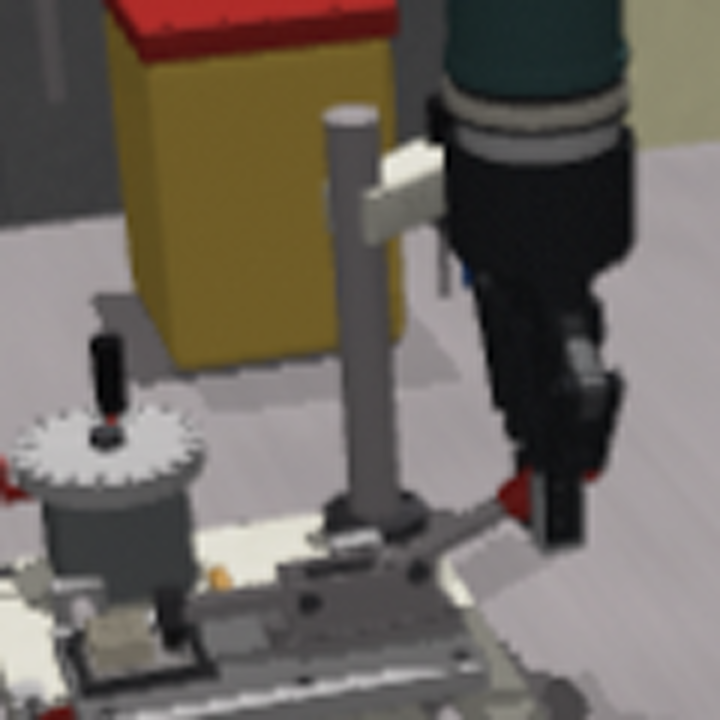

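Request:
play_rows(
  rows=[
    [[0, 0, 0], [-0.05, 0, 0.5], 1],
    [[0, 0, 0], [-0.08, 0, 0.9], 1],
    [[0, 0, 0], [-0.08, 0, 1.2], 1],
    [[0, 0, 0], [-0.08, 0, 1.3], 1],
    [[0, 0, 0], [-0.08, 0, 1.3], 1],
  ],
)

```text
clock: 14.32
eef_pos: [0.6233, 0.2014, 0.067]
eef_rot: [0.004, 3.133, 0.0]
ft_force: [5.3, -2.5, 3.9]
width: 0.202
```

```bash
python3 - <<'E'
from h import *
s=st(); snap('side','s16.png'); crop('s16.png',210,110,330,230,6,'s16c.png')
E
```

```text
{'clock': 14.325, 'joint_pos': [-0.6145, 0.7366, 0.3455, 1.8878, -0.4224, 0.5802, 1.5721], 'eef_pos': [0.6233, 0.2014, 0.067], 'eef_rot': [0.0037, 3.1329, 0.0003], 'ft_force': [5.2838, -2.4765, 3.9247], 'width': 0.2023}
```

View pics/s16c.png

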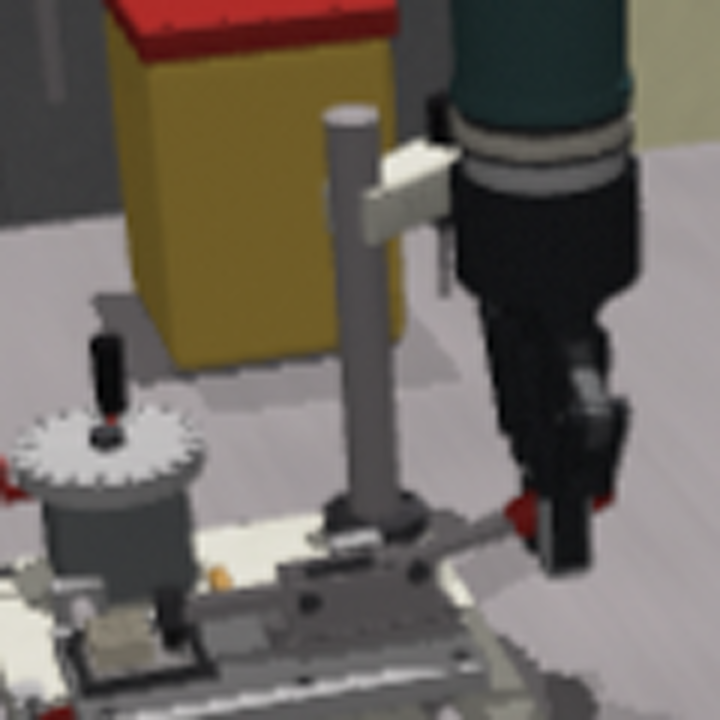

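Request:
play_rows(
  rows=[
    [[0, 0, 0], [0, 0, 0.3], 1],
    [[0, 0, 0], [0, 0, 0.6], 1],
    [[0, 0, 0], [0, 0, 0.9], 1],
    [[0, 0, 0], [0, 0, 0.9], 1],
  ],
)

```text
clock: 14.88
eef_pos: [0.6237, 0.2015, 0.0605]
eef_rot: [0.004, 3.132, 0.003]
ft_force: [-2.1, -2.3, 20.3]
width: 0.201
```

```bash
python3 - <<'E'
from h import *
s=st(); snap('side','s17.png'); crop('s17.png',260,160,330,220,10,'s17c.png')
for e in (.142,.25,.35):
    print(e,[((proj('side',(.556+d*np.cos(e),.2026,.08+d*np.sin(e)))-[260,160])*10).round() for d in (0,.04,.091)])
E
```

```text
{'clock': 14.875, 'joint_pos': [-0.609, 0.7453, 0.3387, 1.889, -0.4281, 0.569, 1.5772], 'eef_pos': [0.6237, 0.2015, 0.0605], 'eef_rot': [0.0043, 3.1325, 0.0025], 'ft_force': [-2.0753, -2.3071, 20.3463], 'width': 0.2012}
0.142 [array([158., 418.]), array([311., 373.]), array([503., 316.])]
0.25 [array([158., 418.]), array([307., 358.]), array([495., 282.])]
0.35 [array([158., 418.]), array([302., 345.]), array([484., 252.])]
```

View pics/s17c.png

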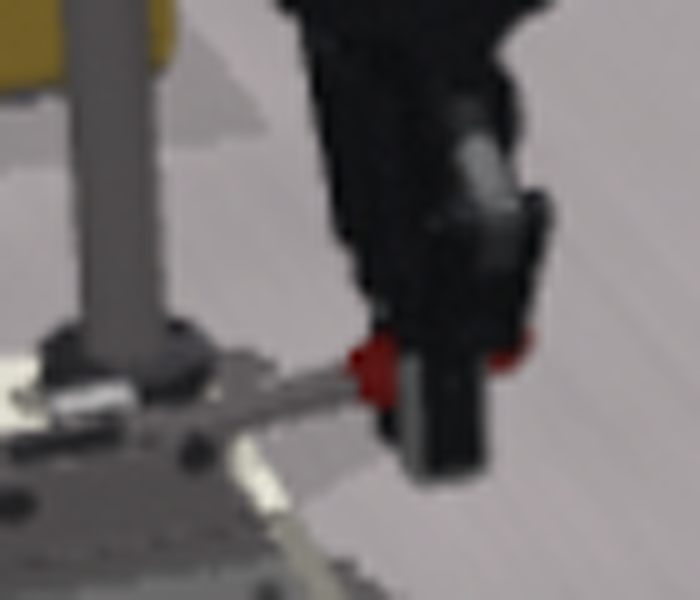

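Request:
play_rows(
  rows=[
    [[0, 0, 0], [0, 0, 0.4], 1],
    [[0, 0, 0], [0, 0, 0.2], -0.2],
    [[0, 0, 0], [0, 0, 0], -0.2],
    [[0, 0, 0], [0, 0, 0], -0.2],
    [[0, 0, 0], [0, 0, -4], -0.2],
    [[0, 0, 0], [0, 0, -10], -0.2],
    [[0, 0, 0], [0, 0, -16], -0.2],
    [[0, 0, 0], [0, 0, -16], -0.2],
  ],
)

```text
clock: 15.92
eef_pos: [0.6256, 0.2019, 0.2255]
eef_rot: [0.004, 3.123, 0.008]
ft_force: [1.0, 0.8, -0.6]
width: 0.594
```

```bash
python3 - <<'E'
from h import *
s=st(); snap('side','s18.png'); crop('s18.png',200,160,330,260,6,'s18c.png'); m=r.camera_model('wrist'); np.save('w18.npy',m,allow_pickle=True); snap('wrist','w18.png')
E
```

```text
{'clock': 15.925, 'joint_pos': [-0.7015, 0.5431, 0.4692, 1.803, -0.3157, 0.8503, 1.4838], 'eef_pos': [0.6256, 0.2019, 0.2255], 'eef_rot': [0.0043, 3.1233, 0.008], 'ft_force': [1.0282, 0.7861, -0.5889], 'width': 0.5944}
```

View pics/s18c.png

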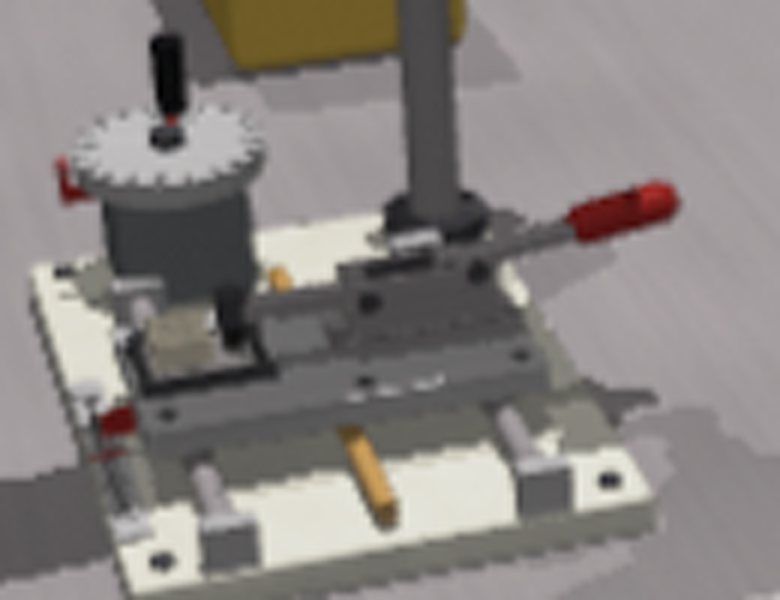

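View pics/w18.png

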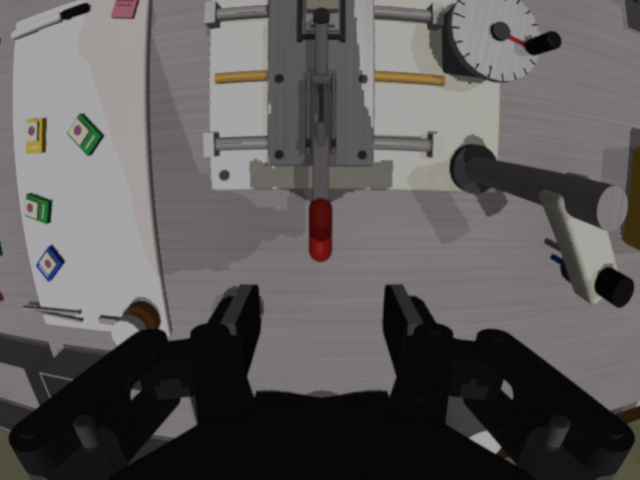

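```bash
python3 - <<'E'
from h import *
w=np.load('w18.npy',allow_pickle=True).item()
crop('s18.png',270,180,320,220,14,'s18d.png'); crop('w18.png',290,100,350,270,4,'w18d.png')
for e in (.142,.2,.25,.3):
    print(e,[((proj('side',(.556+d*np.cos(e),.2026,.08+d*np.sin(e)))-[270,180])*14).round() for d in (0,.04,.091)],[proj('wrist',(.556+d*np.cos(e),.2026,.08+d*np.sin(e)),w).round(1) for d in (.04,.091)])
E
```

```text
0.142 [array([ 81., 306.]), array([295., 242.]), array([564., 162.])] [array([320.7, 192. ]), array([320.8, 258.7])]
0.2 [array([ 81., 306.]), array([293., 231.]), array([559., 137.])] [array([320.7, 191.9]), array([320.8, 259.8])]
0.25 [array([ 81., 306.]), array([290., 221.]), array([553., 115.])] [array([320.7, 191.7]), array([320.9, 260.5])]
0.3 [array([ 81., 306.]), array([287., 212.]), array([546.,  94.])] [array([320.7, 191.3]), array([320.9, 260.8])]
```

View pics/s18d.png

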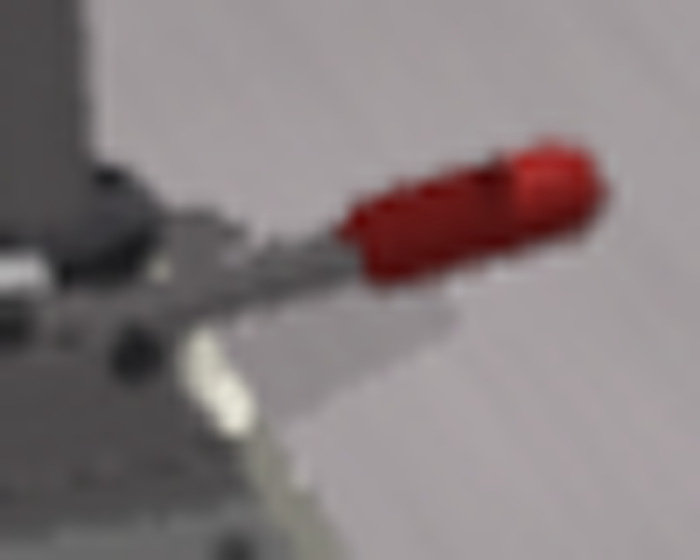

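```bash
python3 - <<'E'
from h import *
go([.45,.23,.235],90); go([.45,.35,.22],90)
E
```

```text
alt ang [np.float64(0.5), np.float64(179.9)]
TURN [0.1, 0.5, -0.1] SHIFT [17.17, 2.8, -1.6] q [-0.7   0.55  0.47  1.81 -0.32  0.85  1.48] t 16.02
alt ang [np.float64(0.5), np.float64(179.9)]
TURN [0.1, 0.5, -0.1] SHIFT [17.21, 14.8, -0.07] q [-0.7   0.55  0.47  1.81 -0.32  0.85  1.48] t 16.02
```

Request:
play_rows(
  rows=[
    [[0, 0, 0], [5, 0.5, -0.8], -0.2],
    [[0, 0, 0], [10, 1, -1.2], -0.2],
    [[0.1, 0.5, 0], [15, 2, -1.6], -0.2],
    [[0.1, 0.5, 0], [17.2, 5, -1], -0.2],
    [[0.1, 0.5, 0], [17.2, 10, 0], -0.2],
    [[0.1, 0.5, 0], [17.2, 14.8, 0], -0.2],
    [[0.1, 0.5, 0], [17.2, 14.8, 0], -0.2],
  ],
)

```text
clock: 16.9
eef_pos: [0.4476, 0.3548, 0.2167]
eef_rot: [0.009, -3.139, 0.001]
ft_force: [0.8, -0.7, -0.3]
width: 0.599
```

```bash
python3 - <<'E'
from h import *
st();  m=r.camera_model('wrist'); np.save('w19.npy',m,allow_pickle=True); snap('wrist','w19.png'); crop('w19.png',270,190,390,290,6,'w19c.png')
E
```

```text
{'clock': 16.9, 'joint_pos': [-1.0893, 0.4522, 0.465, 1.9868, -0.2877, 0.7688, 1.1214], 'eef_pos': [0.4476, 0.3548, 0.2167], 'eef_rot': [0.0093, -3.1386, 0.0008], 'ft_force': [0.82, -0.6721, -0.2681], 'width': 0.5986}
```

View pics/w19.png

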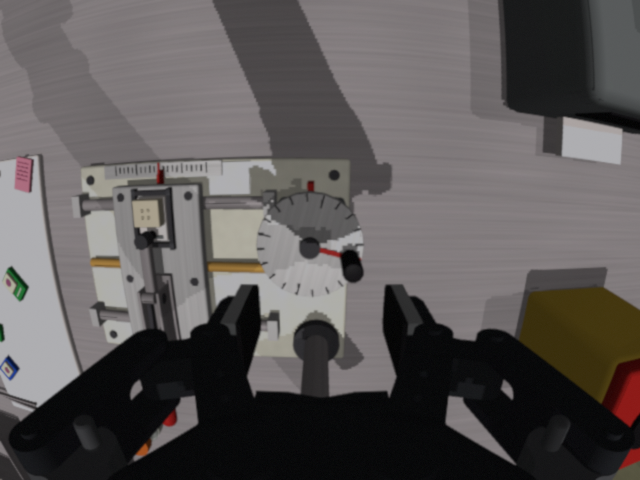

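View pics/w19c.png

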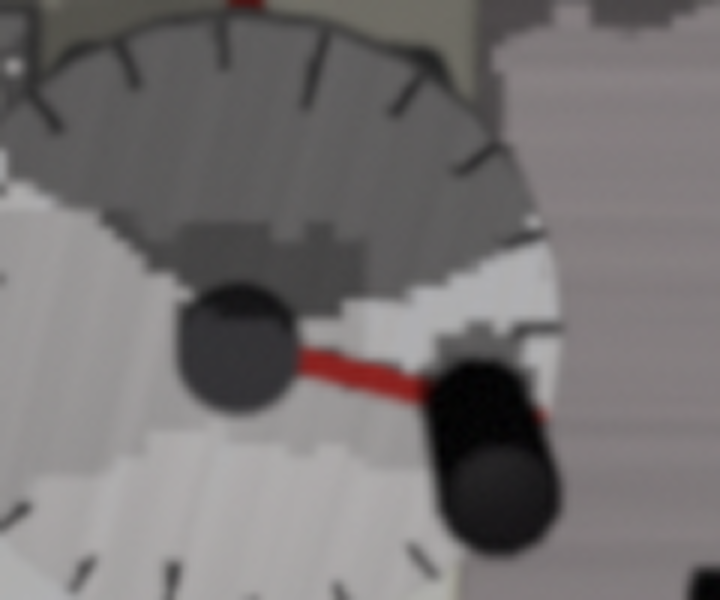

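```bash
python3 - <<'E'
from h import *
w=np.load('w19.npy',allow_pickle=True).item()
# dial rim circle
P=np.array([unproj('wrist',p,.084,w)[:2] for p in [(257,245),(363,245),(310,192),(310,297.5)]]); print(P)
print('c',(P[0,1]+P[1,1])/2,(P[2,0]+P[3,0])/2,'d',P[1,1]-P[0,1],P[3,0]-P[2,0])
for z in(.086,.09): print('hub',unproj('wrist',(309.7,249),z,w))
k=unproj('wrist',(353.3,273),.121,w); print('knob',k); print('line end',unproj('wrist',(360.8,259.2),.084,w), unproj('wrist',(324,251.5),.084,w))
E
```

```text
[[0.45851171 0.30574134]
 [0.45796061 0.38767623]
 [0.41732039 0.34689492]
 [0.50210122 0.34675536]]
c 0.3467087859146431 0.4597108060054902 d 0.08193489502139684 0.08478082456390107
hub [0.46081799 0.34671034 0.086     ]
hub [0.45964255 0.34683153 0.09      ]
knob [0.4673978  0.37738981 0.121     ]
line end [0.46945739 0.38638513 0.084     ] [0.46334155 0.35767094 0.084     ]
```

```bash
python3 - <<'E'
from h import *
go([.4674,.3774,.15],90);go([.4674,.3774,.094],90)
E
```

```text
alt ang [np.float64(0.3), np.float64(179.9)]
TURN [-0.1, -0.2, 0.1] SHIFT [-1.96, 2.61, 6.67] q [-1.09  0.45  0.47  1.99 -0.29  0.77  1.12] t 16.95
alt ang [np.float64(0.3), np.float64(179.9)]
TURN [-0.1, -0.2, 0.1] SHIFT [-1.97, 2.62, 12.27] q [-1.09  0.45  0.47  1.99 -0.29  0.77  1.12] t 16.95
```

Request:
play_rows(
  rows=[
    [[0, 0, 0], [-1.97, 2.3, 1], 0.2],
    [[0, -0.2, 0], [-1.97, 2.62, 5], 0.2],
    [[0, -0.2, 0], [-1.97, 2.62, 9], 0.2],
    [[0, -0.2, 0], [-1.97, 2.62, 11.3], 0.2],
    [[0, -0.2, 0], [-1.97, 2.62, 12.2], 0.2],
    [[0, -0.2, 0], [-1.97, 2.62, 12.2], 0.2],
    [[0, -0.2, 0], [-1.97, 2.62, 12.2], 0.2],
  ],
)

```text
clock: 17.82
eef_pos: [0.468, 0.3773, 0.0956]
eef_rot: [-0.003, 3.14, -0.003]
ft_force: [-1.0, 0.8, 0.5]
width: 0.399
```

```bash
python3 - <<'E'
from h import *
st();  m=r.camera_model('wrist'); np.save('w20.npy',m,allow_pickle=True); snap('wrist','w20.png')
E
```

```text
{'clock': 17.825, 'joint_pos': [-1.0055, 0.6488, 0.3595, 1.9968, -0.404, 0.5648, 1.2045], 'eef_pos': [0.468, 0.3773, 0.0956], 'eef_rot': [-0.0026, 3.1401, -0.0026], 'ft_force': [-0.9896, 0.7945, 0.4948], 'width': 0.399}
```

View pics/w20.png

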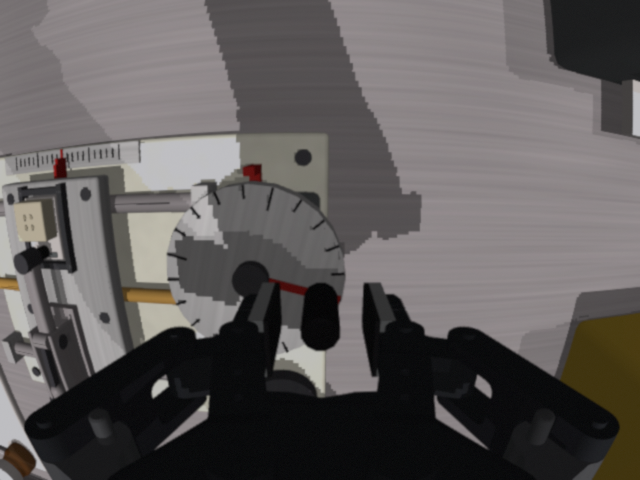

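Request:
play_rows(
  rows=[
    [[0, 0, 0], [0.05, 0, 0.15], 1],
    [[0, 0, 0], [0.05, 0, 0.15], 1],
    [[0, 0, 0], [0.05, 0, 0.15], 1],
    [[0, 0, 0], [0.05, 0, 0.15], 1],
  ],
  force=20,
)

```text
clock: 18.38
eef_pos: [0.468, 0.3773, 0.0952]
eef_rot: [-0.002, 3.139, -0.001]
ft_force: [-1.6, -2.1, 6.0]
width: 0.162
```

```bash
cat > arc.py <<'E'
from h import *
def arc(phis,ax=(.4598,.3468),rad=.032,z=.094):
    s=r.read_state(); Rc=R.from_rotvec(s['eef_rot']).as_matrix(); p=s['eef_pos']
    print('phi now',np.arctan2(p[1]-ax[1],-(p[0]-ax[0])),'r',np.hypot(p[0]-ax[0],p[1]-ax[1]))
    for f in phis:
        t=np.array([ax[0]-rad*np.cos(f),ax[1]+rad*np.sin(f),z]); print(round(f,3),np.round(100*Rc.T@(t-p),2).tolist())
E
python3 - <<'E'
from arc import *
st(); arc(np.arange(1.6,-.01,-.2))
E
```

```text
{'clock': 18.375, 'joint_pos': [-1.0051, 0.649, 0.3587, 1.9977, -0.4049, 0.5623, 1.2051], 'eef_pos': [0.468, 0.3773, 0.0952], 'eef_rot': [-0.0025, 3.1393, -0.0015], 'ft_force': [-1.5625, -2.1361, 5.9689], 'width': 0.162}
phi now 1.8328385007725523 r 0.03161455609495606
1.6 [0.73, 0.15, 0.12]
1.4 [1.36, 0.1, 0.12]
1.2 [1.98, -0.07, 0.11]
1.0 [2.55, -0.36, 0.11]
0.8 [3.05, -0.75, 0.11]
0.6 [3.46, -1.24, 0.11]
0.4 [3.77, -1.8, 0.11]
0.2 [3.96, -2.41, 0.11]
0.0 [4.02, -3.05, 0.11]
```

Request:
play_rows(
  rows=[
    [[0, 0, 0], [0.73, 0.12, 0], 1],
    [[0, 0, 0], [1.36, 0.1, 0], 1],
    [[0, 0, 0], [1.98, -0.07, 0], 1],
    [[0, 0, 0], [2.55, -0.36, 0], 1],
    [[0, 0, 0], [2.55, -0.36, 0], 1],
  ],
)

```text
clock: 19.0
eef_pos: [0.4422, 0.3731, 0.0953]
eef_rot: [-0.002, 3.14, -0.002]
ft_force: [1.3, -2.4, 2.2]
width: 0.165
```

```bash
python3 - <<'E'
from arc import *
st(); m=r.camera_model('wrist'); np.save('w21.npy',m,allow_pickle=True); snap('wrist','w21.png'); arc(np.arange(.8,-1.21,-.2))
E
```

```text
{'clock': 19.0, 'joint_pos': [-1.0325, 0.6284, 0.3562, 2.048, -0.4108, 0.5323, 1.1911], 'eef_pos': [0.4422, 0.3731, 0.0953], 'eef_rot': [-0.0022, 3.1396, -0.0022], 'ft_force': [1.2787, -2.4345, 2.1732], 'width': 0.1654}
phi now 0.9818388266404104 r 0.03167857197486145
0.8 [0.47, -0.34, 0.13]
0.6 [0.88, -0.83, 0.13]
0.4 [1.19, -1.39, 0.13]
0.2 [1.38, -2.0, 0.13]
0.0 [1.44, -2.63, 0.13]
-0.2 [1.38, -3.27, 0.13]
-0.4 [1.19, -3.88, 0.13]
-0.6 [0.89, -4.44, 0.13]
-0.8 [0.48, -4.93, 0.13]
-1.0 [-0.02, -5.33, 0.14]
-1.2 [-0.59, -5.62, 0.14]
```

View pics/w21.png

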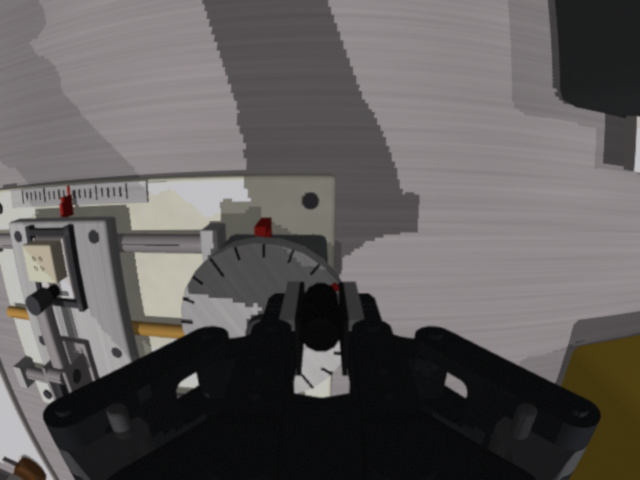

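Request:
play_rows(
  rows=[
    [[0, 0, 0], [0.47, -0.34, 0], 1],
    [[0, 0, 0], [0.88, -0.83, 0], 1],
    [[0, 0, 0], [1.19, -1.39, 0], 1],
    [[0, 0, 0], [1.38, -2.0, 0], 1],
    [[0, 0, 0], [1.44, -2.63, 0], 1],
    [[0, 0, 0], [1.38, -3.27, 0], 1],
    [[0, 0, 0], [1.19, -3.88, 0], 1],
    [[0, 0, 0], [0.89, -4.44, 0], 1],
  ],
)

```text
clock: 20.05
eef_pos: [0.4326, 0.3289, 0.0954]
eef_rot: [0.003, -3.142, 0.002]
ft_force: [1.1, 4.0, 1.2]
width: 0.164
```

```bash
python3 - <<'E'
from arc import *
st(); m=r.camera_model('wrist'); np.save('w22.npy',m,allow_pickle=True); snap('wrist','w22.png'); arc(np.arange(-.8,-1.41,-.2))
E
```

```text
{'clock': 20.05, 'joint_pos': [-0.9794, 0.5957, 0.3399, 2.1243, -0.4115, 0.4844, 1.247], 'eef_pos': [0.4326, 0.3289, 0.0954], 'eef_rot': [0.0033, -3.1416, 0.0017], 'ft_force': [1.0671, 4.0461, 1.2075], 'width': 0.164}
phi now -0.6251695008618499 r 0.03256067376624311
-0.8 [-0.41, -0.39, 0.14]
-1.0 [-0.91, -0.79, 0.14]
-1.2 [-1.48, -1.08, 0.14]
-1.4 [-2.1, -1.25, 0.14]
```

View pics/w22.png

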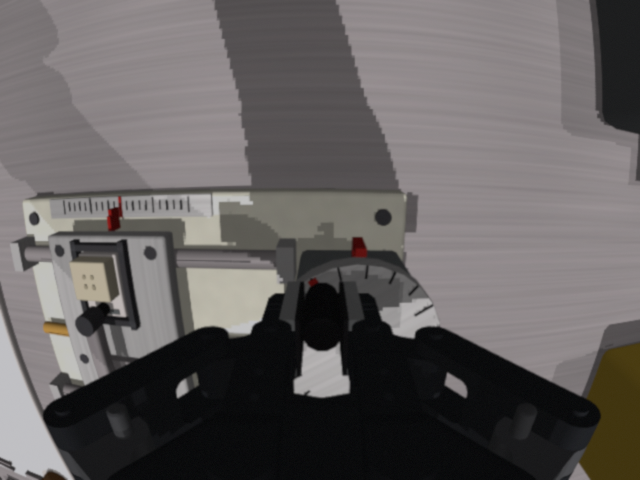

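Request:
play_rows(
  rows=[
    [[0, 0, 0], [-0.41, -0.39, 0], 1],
    [[0, 0, 0], [-0.91, -0.79, 0], 1],
    [[0, 0, 0], [-1.48, -1.08, 0], 1],
    [[0, 0, 0], [-2.1, -1.25, 0], 1],
    [[0, 0, 0], [-2.1, -1.25, 0], 1],
    [[0, 0, 0], [-1.48, -1.08, 0], 1],
    [[0, 0, 0], [-0.91, -0.79, 0], 1],
    [[0, 0, 0], [-0.41, -0.39, 0], 1],
  ],
)

```text
clock: 21.1
eef_pos: [0.4371, 0.3236, 0.0954]
eef_rot: [-0.001, 3.14, -0.004]
ft_force: [2.5, -2.0, 2.7]
width: 0.166
```

```bash
python3 - <<'E'
from arc import *
st(); arc([-.7,-.5,-.3,-.15,0])
E
```

```text
{'clock': 21.1, 'joint_pos': [-0.9682, 0.5961, 0.341, 2.1236, -0.4088, 0.4844, 1.2551], 'eef_pos': [0.4371, 0.3236, 0.0954], 'eef_rot': [-0.0011, 3.1405, -0.0039], 'ft_force': [2.5032, -1.9514, 2.7311], 'width': 0.1664}
phi now -0.7963860654636798 r 0.03250874860787349
-0.7 [0.17, 0.26, 0.14]
-0.5 [0.53, 0.79, 0.14]
-0.3 [0.78, 1.38, 0.13]
-0.15 [0.89, 1.85, 0.13]
0 [0.93, 2.32, 0.13]
```

Request:
play_rows(
  rows=[
    [[0, 0, 0], [0.17, 0.26, 0], 1],
    [[0, 0, 0], [0.53, 0.79, 0], 1],
    [[0, 0, 0], [0.78, 1.38, 0], 1],
    [[0, 0, 0], [0.89, 1.85, 0], 1],
    [[0, 0, 0], [0.92, 2.1, 0], 1],
    [[0, 0, 0], [0.92, 2.15, 0], 1],
  ],
)

```text
clock: 21.85
eef_pos: [0.4277, 0.3455, 0.0953]
eef_rot: [-0.002, 3.141, -0.004]
ft_force: [0.2, -1.3, 3.7]
width: 0.165
```

```bash
python3 - <<'E'
from arc import *
st(); m=r.camera_model('wrist'); np.save('w23.npy',m,allow_pickle=True); snap('wrist','w23.png'); arc([0]); snap('top','t23.png');snap('side','s23.png')
crop('w23.png',50,180,400,320,2.2,'w23c.png')
E
```

```text
{'clock': 21.85, 'joint_pos': [-1.0127, 0.6023, 0.3469, 2.1105, -0.4133, 0.4938, 1.2174], 'eef_pos': [0.4277, 0.3455, 0.0953], 'eef_rot': [-0.0018, 3.1407, -0.0036], 'ft_force': [0.1964, -1.2975, 3.7473], 'width': 0.1653}
phi now -0.0429720971487009 r 0.03209630501059106
0 [-0.01, 0.14, 0.13]
```

View pics/w23c.png

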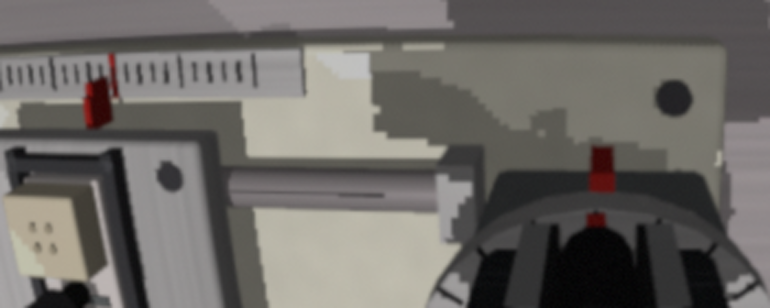

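Request:
play_rows(
  rows=[
    [[0, 0, 0], [0, 0.06, 0], 1],
    [[0, 0, 0], [0, 0.1, 0], 1],
    [[0, 0, 0], [0, 0.1, 0], 1],
    [[0, 0, 0], [0, 0.1, 0], 0.3],
    [[0, 0, 0], [0, 0.1, 0], 0.1],
    [[0, 0, 0], [0, 0.1, 0], 0.1],
    [[0, 0, 0], [0, 0.1, -5], 0.1],
    [[0, 0, 0], [0, -1, -11], 0.1],
  ],
)

```text
clock: 23.0
eef_pos: [0.4267, 0.3363, 0.2054]
eef_rot: [0.004, -3.141, 0.006]
ft_force: [-0.4, 1.1, -0.5]
width: 0.448
```

```bash
python3 - <<'E'
from h import *
go([.44,.25,.25],90)
E
```

```text
alt ang [np.float64(0.3), np.float64(179.8)]
TURN [-0.2, -0.1, 0.2] SHIFT [-1.3, -8.65, -4.42] q [-1.11  0.44  0.48  2.06 -0.3   0.72  1.13] t 23.0
```

Request:
play_rows(
  rows=[
    [[0, 0, 0], [-0.3, -2, -4], -0.1],
    [[0, 0, 0], [-1.3, -6, -4.4], -0.1],
    [[0, 0, 0], [-1.3, -8.6, -4.4], -0.1],
    [[0, 0, 0], [-1.3, -8.6, -4.4], -0.1],
  ],
)

```text
clock: 23.5
eef_pos: [0.439, 0.2479, 0.2491]
eef_rot: [-0.002, -3.138, 0.008]
ft_force: [-0.1, 0.8, 0.5]
width: 0.548
```

```bash
python3 - <<'E'
from h import *
st(); m=r.camera_model('wrist'); np.save('w24.npy',m,allow_pickle=True); snap('wrist','w24.png')
crop('w24.png',200,140,440,300,3.2,'w24c.png'); snap('top','t24.png'); snap('side','s24.png'); crop('top.png' if 0 else 't24.png',270,150,400,360,3,'t24c.png')
E
```

```text
{'clock': 23.5, 'joint_pos': [-1.0274, 0.3272, 0.5374, 2.0951, -0.2317, 0.7818, 1.2226], 'eef_pos': [0.439, 0.2479, 0.2491], 'eef_rot': [-0.002, -3.1383, 0.0079], 'ft_force': [-0.146, 0.8172, 0.5155], 'width': 0.5477}
```

View pics/w24c.png

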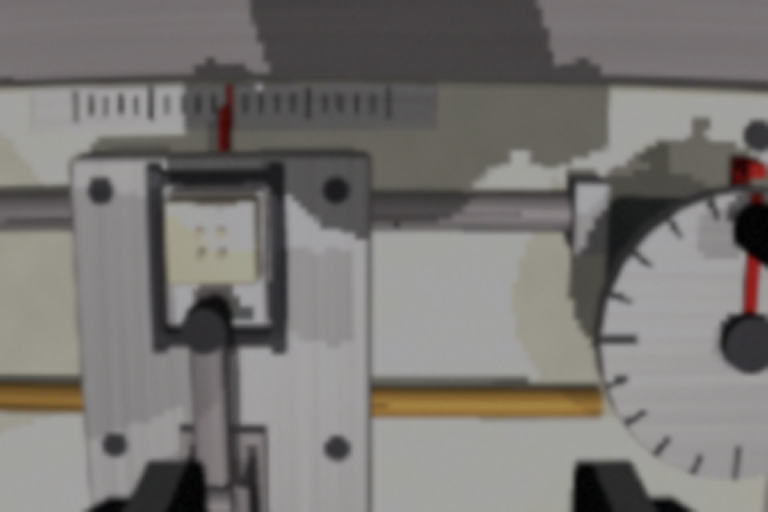

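View pics/s24.png

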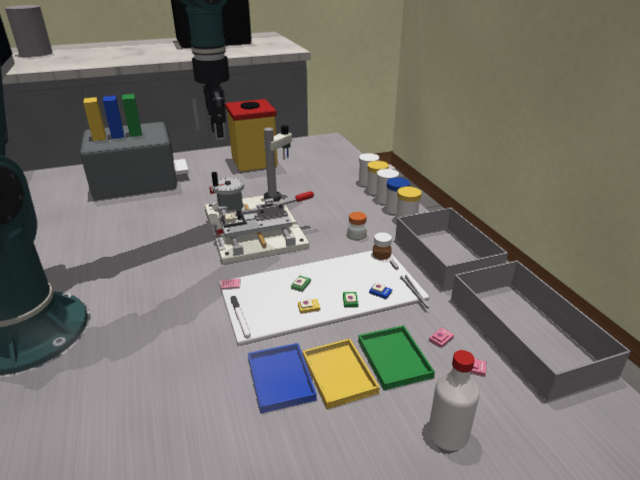

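Request:
play_rows(
  rows=[
    [[0, 0, 0], [0, -4, 0], -0.1],
    [[0, 0, -0.4], [0, -5, 0], -0.1],
    [[0, 0, -0.4], [0, -5, 0], -0.1],
  ],
)

```text
clock: 24.02
eef_pos: [0.4394, 0.2022, 0.249]
eef_rot: [0.018, -3.139, 0.006]
ft_force: [0.0, 0.2, 0.1]
width: 0.551
```

```bash
python3 - <<'E'
from h import *
st(); m=r.camera_model('wrist'); np.save('w25.npy',m,allow_pickle=True); snap('wrist','w25.png')
crop('w25.png',260,140,380,270,5,'w25c.png')
E
```

```text
{'clock': 24.025, 'joint_pos': [-0.9648, 0.2986, 0.548, 2.1367, -0.2198, 0.7641, 1.306], 'eef_pos': [0.4394, 0.2022, 0.249], 'eef_rot': [0.0177, -3.139, 0.0061], 'ft_force': [0.0126, 0.1849, 0.1224], 'width': 0.5509}
```

View pics/w25c.png

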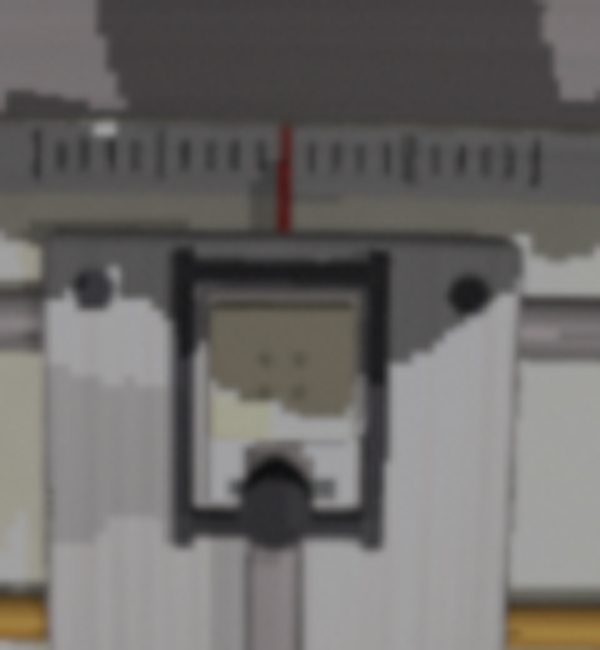

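```bash
python3 - <<'E'
from h import *
go([.50,-.16,.33],90)
E
```

```text
alt ang [np.float64(0.8), np.float64(179.3)]
TURN [-0.2, -0.1, 0.7] SHIFT [-5.57, -36.4, -7.98] q [-0.97  0.3   0.55  2.14 -0.22  0.76  1.31] t 24.07
```

Request:
play_rows(
  rows=[
    [[0, 0, 0.4], [-0.5, -5, -2], -0.1],
    [[0, 0, 0.7], [-1, -11, -4], -0.1],
    [[0, 0, 0.7], [-2, -17, -6], -0.1],
    [[0, 0, 0.7], [-3, -23, -8], -0.1],
    [[0, 0, 0.7], [-4, -29, -8], -0.1],
    [[-0.2, 0, 0.7], [-5, -34, -8], -0.1],
    [[-0.2, -0.1, 0.7], [-5.6, -36.4, -8], -0.1],
    [[-0.2, -0.1, 0.7], [-5.6, -36.4, -8], -0.1],
  ],
)

```text
clock: 25.08
eef_pos: [0.5014, -0.1609, 0.3303]
eef_rot: [0.003, 3.141, -0.002]
ft_force: [-0.5, 0.3, -0.2]
width: 0.549
```

```bash
python3 - <<'E'
from h import *
st(); m=r.camera_model('wrist'); np.save('w26.npy',m,allow_pickle=True); snap('wrist','w26.png')
E
```

```text
{'clock': 25.075, 'joint_pos': [-0.3613, 0.28, 0.738, 1.9653, -0.2248, 0.9779, 2.0528], 'eef_pos': [0.5014, -0.1609, 0.3303], 'eef_rot': [0.0029, 3.1414, -0.002], 'ft_force': [-0.5213, 0.2572, -0.1777], 'width': 0.5486}
```

View pics/w26.png

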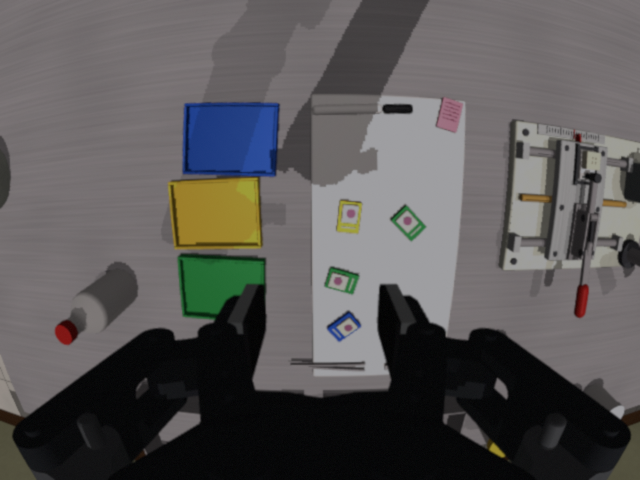

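```bash
python3 - <<'E'
from h import *
crop('w26.png',315,190,435,350,5,'w26a.png')
crop('w26.png',160,90,290,330,3.3,'w26b.png')
E
```

```text
(no output)
```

View pics/w26a.png

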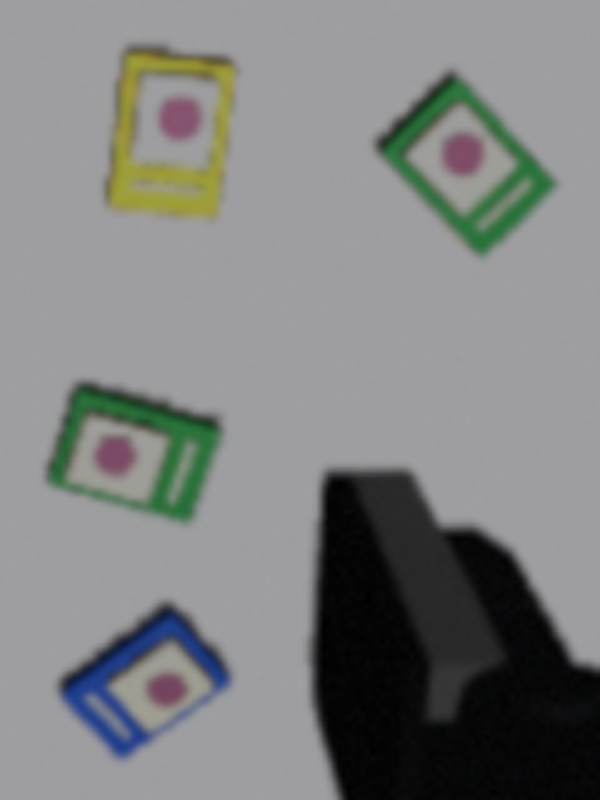

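View pics/w26b.png

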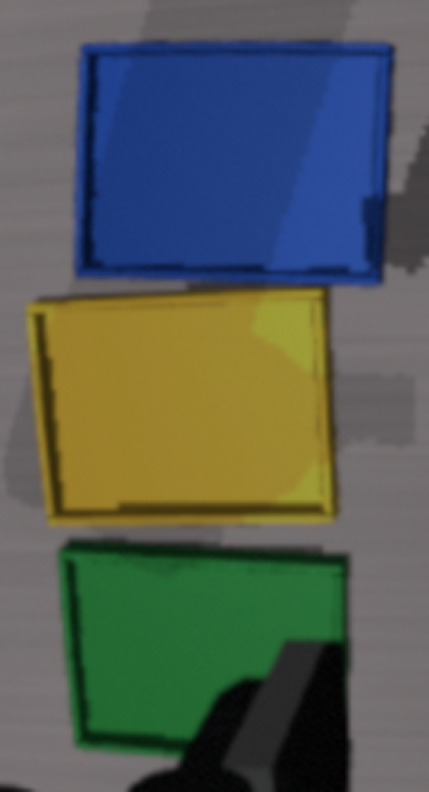

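```bash
python3 - <<'E'
from quad import *
w=np.load('w26.npy',allow_pickle=True).item()
for nm,q in dict(yel=[(127,55),(235,65),(216,218),(107,207)],g2=[(455,80),(555,183),(482,255),(382,152)],g1=[(80,395),(220,430),(190,520),(50,485)],bl=[(170,613),(230,683),(125,757),(63,690)]).items(): print(nm); quad('wrist',w,q,.019,315,190,5)
for nm,q in dict(blue=[(82,44),(392,44),(382,284),(76,278)],yellow=[(28,302),(327,288),(336,522),(48,522)],green=[(62,548),(348,553),(350,760),(76,748)]).items(): print(nm); print(np.round(quad('wrist',w,q,.016,160,90,3.3),3).tolist())
E
```

```text
yel
c [ 0.5277 -0.1256] sides [26.9 39.3 27.7 38.9] yaws [ 84.9  -5.7 -95.9 173.1]
g2
c [ 0.5354 -0.0491] sides [38.5 26.6 38.7 26. ] yaws [  46.6  -43.9 -134.2  135.8]
g1
c [ 0.6133 -0.1334] sides [38.  26.5 38.6 26.3] yaws [  74.9  -15.7 -105.5  163. ]
bl
c [ 0.6815 -0.1289] sides [27.9 37.  28.  37.3] yaws [  38.1  -50.6 -141.2  129.3]
blue
c [ 0.4278 -0.2746] sides [120.8  89.9 121.4  91.3] yaws [ 86.6  -3.  -92.8 176.6]
[[0.379, -0.332], [0.386, -0.212], [0.476, -0.216], [0.47, -0.338]]
yellow
c [ 0.5233 -0.2981] sides [121.8  91.4 121.4  90.3] yaws [ 9.070e+01  1.000e-01 -8.980e+01 -1.797e+02]
[[0.479, -0.359], [0.477, -0.237], [0.568, -0.237], [0.569, -0.359]]
green
c [ 0.6264 -0.2958] sides [120.6  91.6 122.6  92. ] yaws [ 89.4  -2.5 -90.4 176.2]
[[0.58, -0.354], [0.581, -0.233], [0.673, -0.237], [0.672, -0.36]]
```

```bash
cat >> h.py <<'E'
def goy(p,yaw):
    s=r.read_state(); Rc=R.from_rotvec(s['eef_rot']).as_matrix()
    y=np.array([np.cos(np.radians(yaw)),np.sin(np.radians(yaw)),0]); z=np.array([0,0,-1.]); M=np.stack([np.cross(y,z),y,z],1)
    go(p,rot=M)
E
python3 - <<'E'
from h import *
goy([.527,-.1255,.10],84.5)
E
```

```text
TURN [0.0, -0.0, 5.5] SHIFT [-2.61, 3.36, 23.01] q [-0.36  0.28  0.74  1.97 -0.23  0.98  2.05] t 25.12
```

Request:
play_rows(
  rows=[
    [[0, 0, 3], [-1, 1, 5], -0.1],
    [[0, 0, 5.5], [-2, 2, 10], -0.1],
    [[0, 0, 5.5], [-2.6, 3.36, 15], -0.1],
    [[0, 0, 5.5], [-2.6, 3.36, 20], -0.1],
    [[0, 0, 5.5], [-2.6, 3.36, 23], -0.1],
    [[0, 0, 5.5], [-2.6, 3.36, 23], -0.1],
  ],
)

```text
clock: 25.88
eef_pos: [0.5256, -0.1222, 0.098]
eef_rot: [-0.144, -3.132, -0.004]
ft_force: [0.1, 0.2, 1.1]
width: 0.551
```

```bash
python3 - <<'E'
from h import *
st(); m=r.camera_model('wrist'); np.save('w27.npy',m,allow_pickle=True); snap('wrist','w27.png')
crop('w27.png',260,200,380,320,5,'w27c.png')
goy([.527,-.1255,.010],84.5)
E
```

```text
{'clock': 25.875, 'joint_pos': [-0.2035, 0.6181, 0.4891, 2.132, -0.574, 0.5283, 2.1958], 'eef_pos': [0.5256, -0.1222, 0.098], 'eef_rot': [-0.144, -3.1322, -0.0039], 'ft_force': [0.1436, 0.1854, 1.0696], 'width': 0.5514}
TURN [0.1, -0.2, 0.2] SHIFT [-0.07, -0.23, 8.95] q [-0.2   0.62  0.49  2.13 -0.57  0.53  2.2 ] t 25.93
```

View pics/w27c.png

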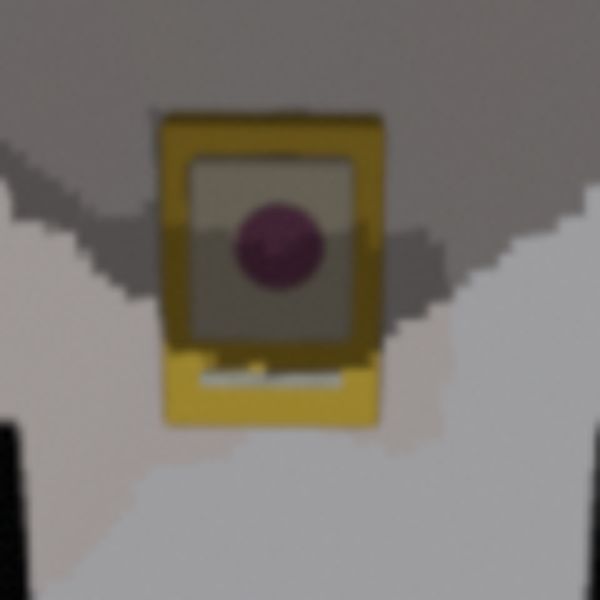

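```bash
python3 - <<'E'
from quad import *
w=np.load('w27.npy',allow_pickle=True).item()
quad('wrist',w,[(162,122),(385,122),(380,425),(165,425)],.019,260,200,5)
E
```

```text
c [ 0.5271 -0.1258] sides [27.2 39.5 27.5 39.6] yaws [ 84.7  -5.5 -95.2 174.1]
```

Request:
play_rows(
  rows=[
    [[0, 0, 0], [-0.07, -0.25, 4], -0.1],
    [[0, 0, 0], [-0.07, -0.25, 7.5], -0.1],
    [[0, 0, 0], [-0.07, -0.25, 8.9], -0.1],
    [[0, 0, 0], [-0.07, -0.25, 8.9], 0.2],
    [[0, 0, 0], [-0.07, -0.25, 8.9], 1],
    [[0, 0, 0], [-0.07, -0.25, 8.9], 1],
    [[0, 0, 0], [-0.07, -0.25, 8.9], 1],
  ],
  force=30,
)

```text
clock: 26.8
eef_pos: [0.528, -0.1259, 0.0118]
eef_rot: [-0.146, -3.138, -0.002]
ft_force: [-0.5, 0.2, 6.8]
width: 0.317
```

```bash
python3 - <<'E'
from h import *
st(); snap('wrist','w28.png'); crop('w28.png',220,180,420,380,3,'w28c.png')
goy([.523,-.298,.009],90);goy([.527,-.1255,.08],90)
E
```

```text
{'clock': 26.8, 'joint_pos': [-0.0809, 0.7476, 0.3261, 2.1482, -0.694, 0.3496, 2.3039], 'eef_pos': [0.528, -0.1259, 0.0118], 'eef_rot': [-0.1456, -3.1378, -0.0022], 'ft_force': [-0.4692, 0.2244, 6.821], 'width': 0.3168}
TURN [0.1, -0.0, -5.3] SHIFT [-1.1, -17.19, 0.25] q [-0.08  0.75  0.33  2.15 -0.69  0.35  2.3 ] t 26.85
TURN [0.1, -0.0, -5.3] SHIFT [0.1, 0.03, -6.82] q [-0.08  0.75  0.33  2.15 -0.69  0.35  2.3 ] t 26.85
```

View pics/w28c.png

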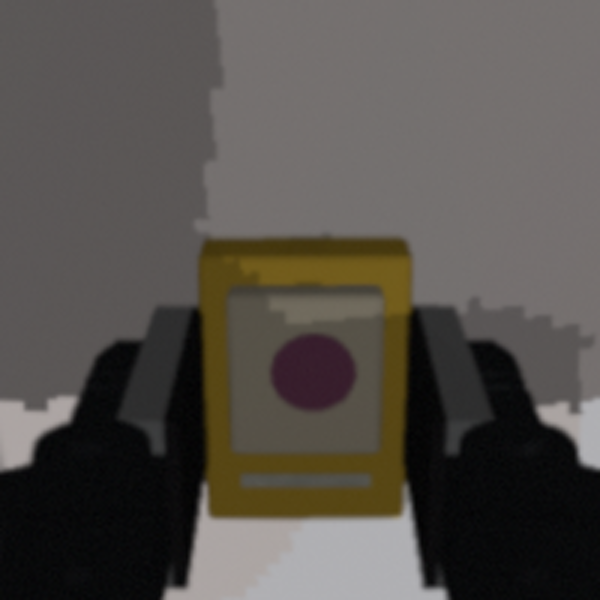

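Request:
play_rows(
  rows=[
    [[0, 0, 0], [0, 0, -5], 1],
    [[0, 0, -3], [-0.3, -4, -7], 1],
    [[0, 0, -5], [-0.7, -9, -7], 1],
    [[0, 0, -5], [-1.1, -14, -7], 1],
    [[0, 0, -5], [-1.1, -17.2, -6], 1],
    [[0, 0, -5], [-1.1, -17.2, -2.5], 1],
    [[0, 0, -5], [-1.1, -17.2, 0], 1],
    [[0, 0, -5], [-1.1, -17.2, 0], 1],
  ],
)

```text
clock: 27.85
eef_pos: [0.5217, -0.2973, 0.0102]
eef_rot: [-0.009, -3.138, -0.005]
ft_force: [-0.5, 0.0, -0.1]
width: 0.318
```

```bash
python3 - <<'E'
from h import *
st(); snap('wrist','w29.png')
E
```

```text
{'clock': 27.85, 'joint_pos': [0.2091, 0.7876, 0.3395, 2.0161, -0.5923, 0.4396, 2.5665], 'eef_pos': [0.5217, -0.2973, 0.0102], 'eef_rot': [-0.0089, -3.1381, -0.0054], 'ft_force': [-0.4606, 0.0352, -0.0763], 'width': 0.3176}
```

View pics/w29.png

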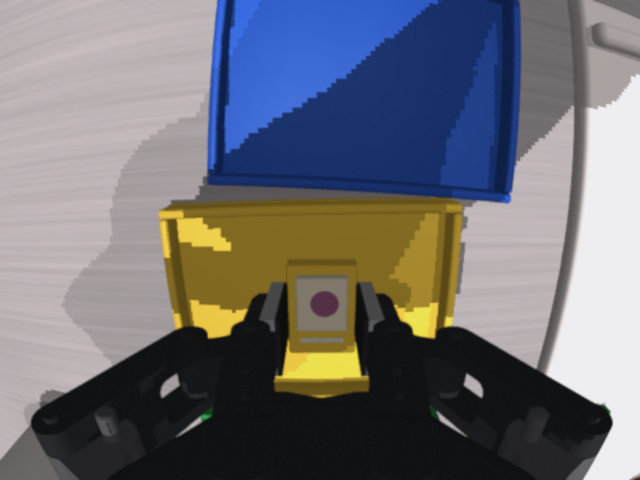

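Request:
play_rows(
  rows=[
    [[0, 0, 0], [0, 0, 0.35], 1],
    [[0, 0, 0], [0, 0, 0.35], 1],
    [[0, 0, 0], [0, 0, 0.35], 0.1],
    [[0, 0, 0], [0, 0, 0.35], -0.1],
    [[0, 0, 0], [0, 0, 0.35], -0.1],
    [[0, 0, 0], [0, 0, -4], -0.1],
    [[0, 0, 0], [0, 0, -10], -0.1],
    [[0, 0, 0], [0, 0, -15], -0.1],
  ],
)

```text
clock: 28.9
eef_pos: [0.5228, -0.2984, 0.1632]
eef_rot: [-0.009, -3.141, -0.003]
ft_force: [0.7, 0.1, 0.1]
width: 0.551
```

```bash
python3 - <<'E'
from h import *
st(); snap('wrist','w30.png')
goy([.535,-.0491,.11],136)
E
```

```text
{'clock': 28.9, 'joint_pos': [0.069, 0.5812, 0.5391, 1.9626, -0.4445, 0.7176, 2.4426], 'eef_pos': [0.5228, -0.2984, 0.1632], 'eef_rot': [-0.0092, -3.1406, -0.0025], 'ft_force': [0.7357, 0.0726, 0.103], 'width': 0.5511}
TURN [-0.3, 0.4, -46.4] SHIFT [-0.7, 25.21, 5.87] q [ 0.07  0.57  0.54  1.96 -0.44  0.72  2.44] t 28.95
```

View pics/w30.png

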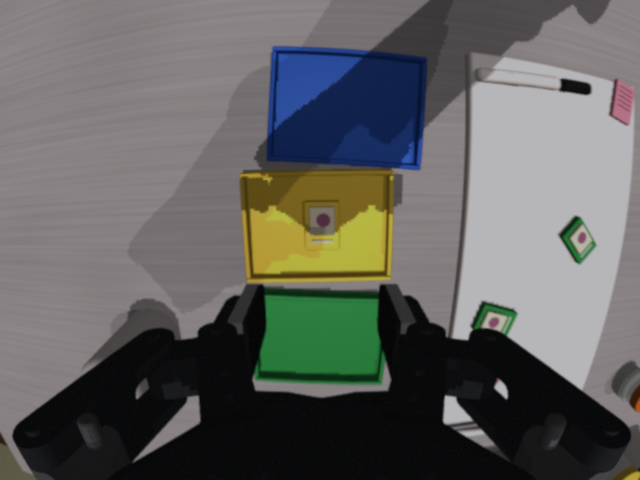

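Request:
play_rows(
  rows=[
    [[0, 0, -8], [-0.1, 4, 0], -0.1],
    [[0, 0, -16], [-0.2, 9, 0], -0.1],
    [[0, 0, -24], [-0.4, 14, 1], -0.1],
    [[0, 0, -32], [-0.6, 19, 2], -0.1],
    [[0, 0, -40], [-0.7, 23, 4], -0.1],
    [[-0.3, 0.4, -46.4], [-0.7, 25.2, 5.9], -0.1],
    [[-0.3, 0.4, -46.4], [-0.7, 25.2, 5.9], -0.1],
    [[-0.3, 0.4, -46.4], [-0.7, 25.2, 5.9], -0.1],
  ],
)

```text
clock: 29.95
eef_pos: [0.5352, -0.0509, 0.1102]
eef_rot: [-1.223, 2.893, -0.003]
ft_force: [0.1, -0.2, -0.3]
width: 0.55
```

```bash
python3 - <<'E'
from h import *
st(); m=r.camera_model('wrist'); np.save('w31.npy',m,allow_pickle=True); snap('wrist','w31.png')
crop('w31.png',250,190,390,330,5,'w31c.png')
goy([.535,-.0491,.010],136)
E
```

```text
{'clock': 29.95, 'joint_pos': [-0.1982, 0.5564, 0.2842, 2.1297, -0.3141, 0.4932, 2.6942], 'eef_pos': [0.5352, -0.0509, 0.1102], 'eef_rot': [-1.2233, 2.8934, -0.0033], 'ft_force': [0.1029, -0.2245, -0.2872], 'width': 0.5495}
TURN [-0.1, -0.0, -0.2] SHIFT [-0.14, 0.2, 10.04] q [-0.2   0.56  0.28  2.13 -0.31  0.49  2.69] t 30.0
```

View pics/w31c.png

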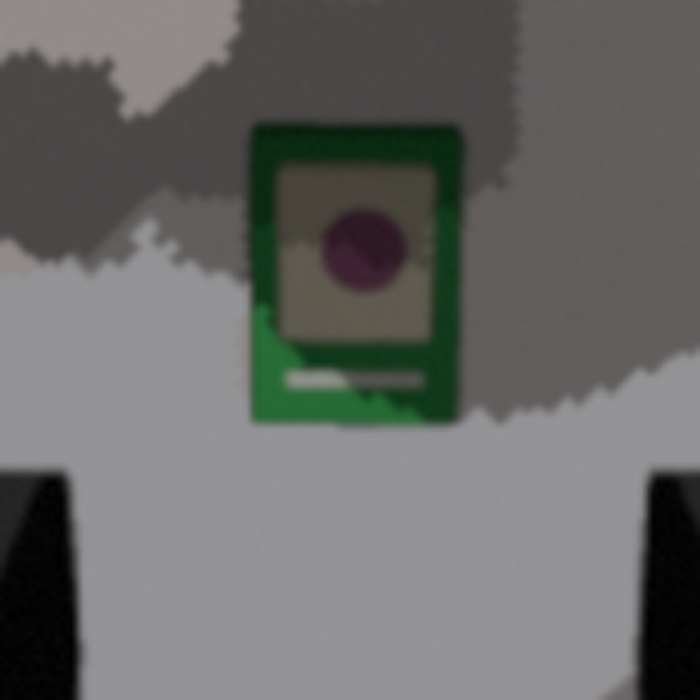

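```bash
python3 - <<'E'
from quad import *
w=np.load('w31.npy',allow_pickle=True).item()
quad('wrist',w,[(250,128),(462,128),(459,422),(252,422)],.019,250,190,5)
E
```

```text
c [ 0.5346 -0.0496] sides [27.1 39.9 27.7 40. ] yaws [ 135.9   46.2  -44.1 -134.6]
```

Request:
play_rows(
  rows=[
    [[0, 0, 0], [-0.12, 0.17, 5], -0.1],
    [[0, 0, 0], [-0.12, 0.17, 8.5], -0.1],
    [[0, 0, 0], [-0.12, 0.17, 10], -0.1],
    [[0, 0, 0], [-0.12, 0.17, 10], 0.2],
    [[0, 0, 0], [-0.12, 0.17, 10], 1],
    [[0, 0, 0], [-0.12, 0.17, 10], 1],
    [[0, 0, 0], [-0.12, 0.17, 10], 1],
  ],
)

```text
clock: 30.88
eef_pos: [0.5358, -0.0493, 0.0112]
eef_rot: [-1.222, 2.892, -0.005]
ft_force: [0.2, 1.3, 1.5]
width: 0.314
```

```bash
python3 - <<'E'
from h import *
st(); snap('wrist','w32.png'); crop('w32.png',220,180,420,380,3,'w32c.png')
goy([.6264,-.2688,.009],0);goy([.535,-.0491,.10],0)
E
```

```text
{'clock': 30.875, 'joint_pos': [-0.1135, 0.7224, 0.1663, 2.1567, -0.39, 0.2865, 2.7574], 'eef_pos': [0.5358, -0.0493, 0.0112], 'eef_rot': [-1.2219, 2.8918, -0.005], 'ft_force': [0.187, 1.3062, 1.5259], 'width': 0.3144}
TURN [-0.0, 0.3, 135.8] SHIFT [9.42, -21.8, 0.29] q [-0.11  0.72  0.17  2.16 -0.39  0.29  2.76] t 30.93
TURN [-0.0, 0.3, 135.8] SHIFT [0.03, 0.03, -8.88] q [-0.11  0.72  0.17  2.16 -0.39  0.29  2.76] t 30.93
```

View pics/w32c.png

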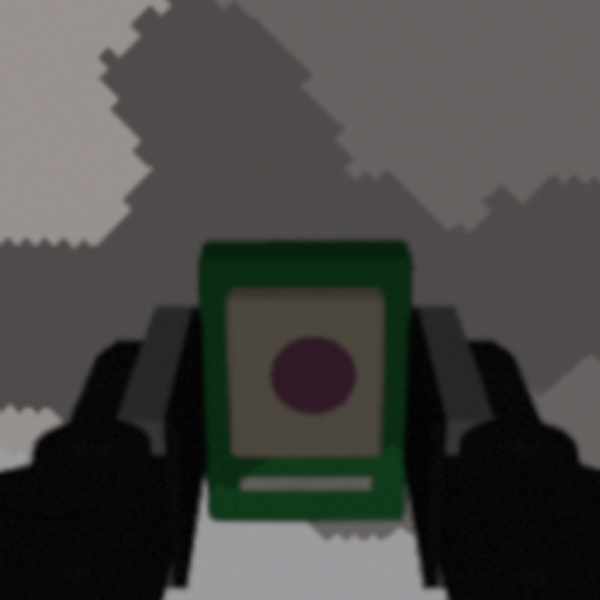

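Request:
play_rows(
  rows=[
    [[0, 0, 0], [0, 0, -5], 1],
    [[0, 0, 10], [0, 0, -9], 1],
    [[0, 0, 20], [1, -3, -9], 1],
    [[0, 0, 30], [2, -6, -9], 1],
    [[0, 0, 40], [4, -9, -9], 1],
    [[0, 0, 50], [5, -12, -9], 1],
    [[0, 0, 60], [6, -15, -9], 1],
    [[0, 0, 70], [8, -18, -9], 1],
  ],
)

```text
clock: 31.92
eef_pos: [0.6099, -0.2314, 0.1018]
eef_rot: [0.663, 3.067, -0.0]
ft_force: [0.9, -0.1, -1.0]
width: 0.317
```

```bash
python3 - <<'E'
from h import *
st()
goy([.6264,-.2688,.10],0)
E
```

```text
{'clock': 31.925, 'joint_pos': [-0.1117, 0.7493, 0.6211, 1.8862, -0.651, 0.7141, 2.037], 'eef_pos': [0.6099, -0.2314, 0.1018], 'eef_rot': [0.6625, 3.067, -0.0001], 'ft_force': [0.9033, -0.0823, -0.9781], 'width': 0.317}
TURN [0.2, 0.2, 65.6] SHIFT [-3.05, -2.72, 0.18] q [-0.11  0.75  0.62  1.89 -0.65  0.71  2.04] t 31.93
```

Request:
play_rows(
  rows=[
    [[0, 0, 10], [-1, -1, 0], 1],
    [[0, 0, 20], [-2, -2, 0], 1],
    [[0, 0, 30], [-3, -2.7, 0], 1],
    [[0, 0, 40], [-3.05, -2.7, 0], 1],
    [[0, 0, 50], [-3.05, -2.7, 0], 1],
    [[0, 0, 60], [-3.05, -2.7, 0], 1],
    [[0.2, 0.2, 65.6], [-3.05, -2.7, 0], 1],
    [[0.2, 0.2, 65.6], [-3.05, -2.7, 0], 1],
  ],
)

```text
clock: 32.92
eef_pos: [0.6266, -0.2679, 0.1014]
eef_rot: [-2.218, -2.223, 0.001]
ft_force: [-1.5, -0.8, -0.4]
width: 0.314
```

```bash
python3 - <<'E'
from h import *
st(); m=r.camera_model('wrist'); np.save('w33.npy',m,allow_pickle=True); snap('wrist','w33.png')
goy([.6264,-.2688,.010],0)
E
```

```text
{'clock': 32.925, 'joint_pos': [-0.2073, 0.899, 0.9106, 1.8196, -0.904, 0.905, 1.1374], 'eef_pos': [0.6266, -0.2679, 0.1014], 'eef_rot': [-2.2179, -2.2231, 0.0012], 'ft_force': [-1.4756, -0.8251, -0.4075], 'width': 0.3138}
TURN [-0.1, -0.0, 0.2] SHIFT [-0.07, 0.0, 9.16] q [-0.21  0.9   0.91  1.82 -0.9   0.9   1.14] t 32.98
```

View pics/w33.png

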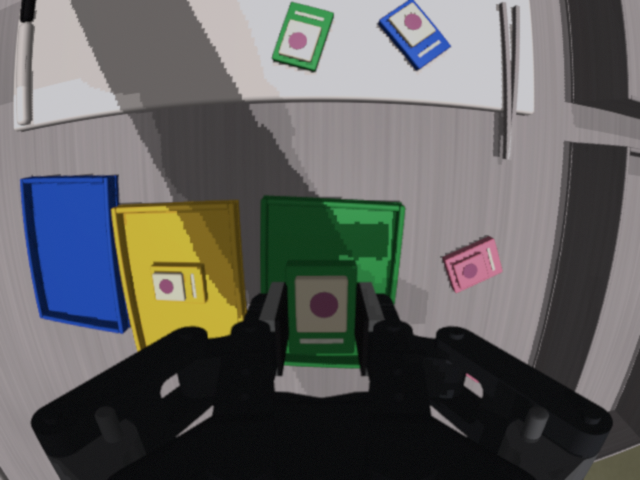

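```bash
python3 - <<'E'
from h import *
w=np.load('w33.npy',allow_pickle=True).item()
print(unproj('wrist',(262,197),.016,w),unproj('wrist',(404,204),.016,w),proj('wrist',(.6264,-.2958,.016),w))
E
```

```text
[ 0.58802991 -0.23536083  0.016     ] [ 0.67683992 -0.23931803  0.016     ] [323.35146733 288.19166875]
```

Request:
play_rows(
  rows=[
    [[0, 0, 0], [-0.2, 0.25, 4], 1],
    [[0, 0, 0], [-0.2, 0.25, 7.5], 1],
    [[0, 0, 0], [-0.2, 0.25, 9.2], 1],
    [[0, 0, 0], [-0.2, 0.25, 9.45], 1],
    [[0, 0, 0], [-0.2, 0.25, 9.45], 1],
    [[0, 0, 0], [-0.2, 0.25, 9.45], 0.2],
    [[0, 0, 0], [-0.2, 0.25, 9.45], 0],
    [[0, 0, 0], [-0.2, 0.25, 9.45], 0],
  ],
)

```text
clock: 33.98
eef_pos: [0.6292, -0.2701, 0.0076]
eef_rot: [-2.218, -2.224, 0.0]
ft_force: [0.3, -0.1, -0.9]
width: 0.497
```

```bash
python3 - <<'E'
from h import *
st(); snap('wrist','w34.png')
goy([.6128,-.1334,.11],-16)
E
```

```text
{'clock': 33.975, 'joint_pos': [-0.1469, 1.0023, 0.7994, 1.8329, -1.0234, 0.7859, 1.2211], 'eef_pos': [0.6292, -0.2701, 0.0076], 'eef_rot': [-2.218, -2.2242, 0.0003], 'ft_force': [0.2948, -0.0612, -0.8734], 'width': 0.4974}
TURN [-0.0, -0.0, 16.2] SHIFT [13.67, -1.6, -10.25] q [-0.15  1.    0.8   1.83 -1.02  0.79  1.22] t 34.02
```

View pics/w34.png

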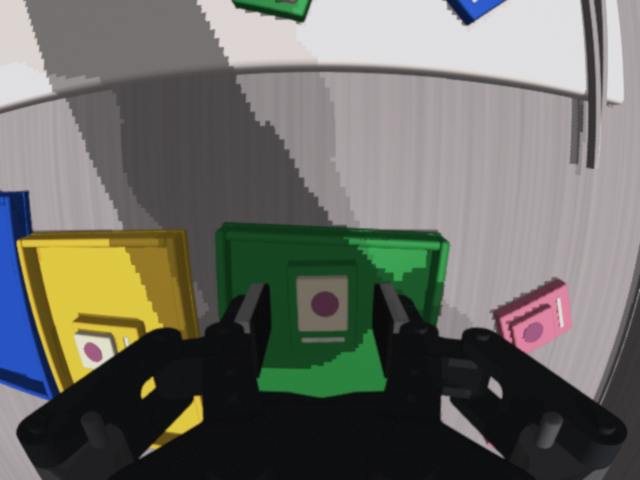

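Released flat in the green tray. Next the second green at about (0.613, -0.133).

Request:
play_rows(
  rows=[
    [[0, 0, 0], [0, 0, -4], 0],
    [[0, 0, 0], [0, 0, -9], 0],
    [[0, 0, 6], [3, 0, -10.2], -0.1],
    [[0, 0, 12], [8, -0.8, -10.2], -0.1],
    [[0, 0, 16.2], [12, -1.6, -10.2], -0.1],
    [[0, 0, 16.2], [13.7, -1.6, -10.2], -0.1],
    [[0, 0, 16.2], [13.7, -1.6, -10.2], -0.1],
  ],
)

```text
clock: 34.9
eef_pos: [0.6134, -0.1323, 0.1094]
eef_rot: [-2.507, -1.894, 0.001]
ft_force: [0.2, -0.0, 0.3]
width: 0.552
```

```bash
python3 - <<'E'
from h import *
st(); m=r.camera_model('wrist'); np.save('w35.npy',m,allow_pickle=True); snap('wrist','w35.png')
goy([.6128,-.1334,.010],-16)
crop('w35.png',240,190,400,330,4.5,'w35c.png')
E
```

```text
{'clock': 34.9, 'joint_pos': [-0.4734, 0.8812, 0.9991, 1.9456, -0.9752, 0.9004, 0.7718], 'eef_pos': [0.6134, -0.1323, 0.1094], 'eef_rot': [-2.5066, -1.8936, 0.0006], 'ft_force': [0.2464, -0.0158, 0.3482], 'width': 0.5523}
TURN [0.0, 0.1, 0.0] SHIFT [0.07, -0.08, 9.99] q [-0.47  0.88  1.    1.95 -0.97  0.9   0.77] t 34.95
```

View pics/w35.png

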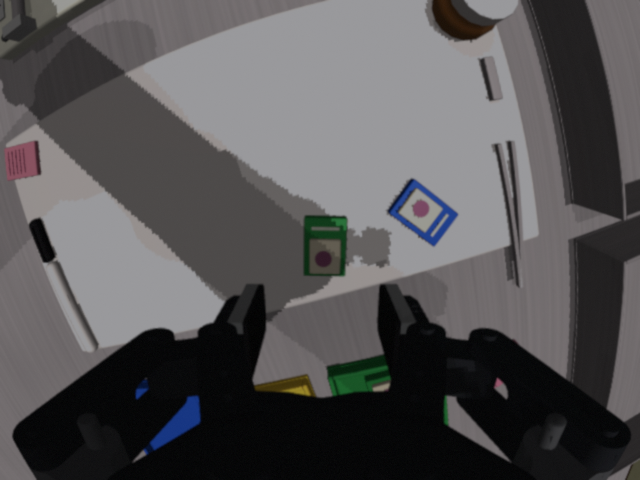

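View pics/w35c.png

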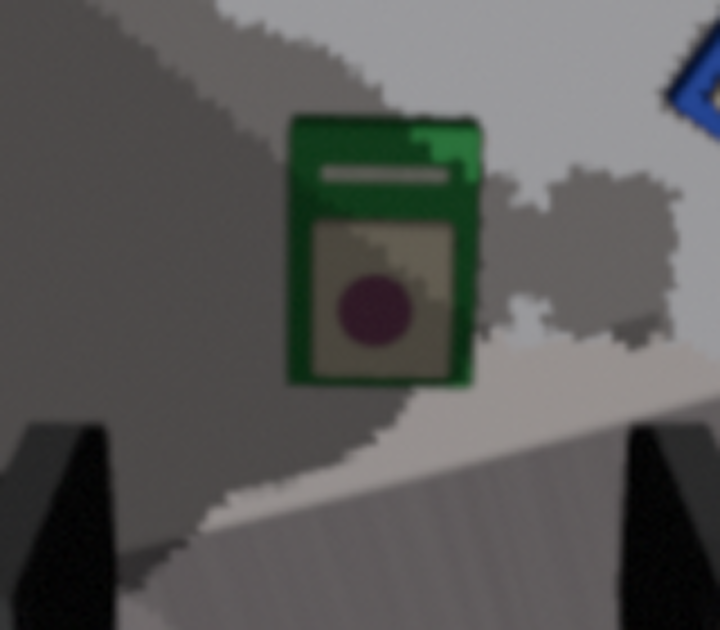

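```bash
python3 - <<'E'
from quad import *
w=np.load('w35.npy',allow_pickle=True).item()
P=quad('wrist',w,[(290,120),(480,123),(470,385),(288,383)],.019,240,190,4.5)
goy([*P.mean(0),.010],-16)
E
```

```text
c [ 0.6137 -0.1338] sides [26.9 39.5 26.9 39.6] yaws [ -16.7 -106.9  163.5   73. ]
TURN [0.0, 0.1, 0.0] SHIFT [0.05, 0.02, 9.99] q [-0.47  0.88  1.    1.95 -0.97  0.9   0.77] t 34.95
```

Request:
play_rows(
  rows=[
    [[0, 0, 0.4], [-0.05, 0, 5], -0.1],
    [[0, 0, 0.4], [-0.05, 0, 8.5], -0.1],
    [[0, 0, 0.4], [-0.05, 0, 9.95], -0.1],
    [[0, 0, 0.4], [-0.05, 0, 9.95], 0.2],
    [[0, 0, 0.4], [-0.05, 0, 9.95], 1],
    [[0, 0, 0.4], [-0.05, 0, 9.95], 1],
    [[0, 0, 0.4], [-0.05, 0, 9.95], 1],
    [[0, 0, 0.4], [-0.05, 0, 9.95], 1],
  ],
)

```text
clock: 35.95
eef_pos: [0.6138, -0.1351, 0.0114]
eef_rot: [2.513, 1.881, 0.001]
ft_force: [-1.0, 0.2, 6.4]
width: 0.318
```

```bash
python3 - <<'E'
from h import *
st(); snap('wrist','w36.png'); crop('w36.png',220,180,420,380,3,'w36c.png')
goy([.629,-.3245,.010],0); goy([.629,-.3245,.10],0)
E
```

```text
{'clock': 35.95, 'joint_pos': [-0.3975, 0.9895, 0.8617, 1.9695, -1.1371, 0.7722, 0.881], 'eef_pos': [0.6138, -0.1351, 0.0114], 'eef_rot': [2.5133, 1.8806, 0.0006], 'ft_force': [-1.0261, 0.1654, 6.4074], 'width': 0.3176}
TURN [0.1, 0.1, -16.4] SHIFT [-17.74, 6.8, 0.18] q [-0.4   0.99  0.86  1.97 -1.14  0.77  0.88] t 36.0
TURN [0.1, 0.1, -16.4] SHIFT [-17.75, 6.82, -8.82] q [-0.4   0.99  0.86  1.97 -1.14  0.77  0.88] t 36.0
```

View pics/w36c.png

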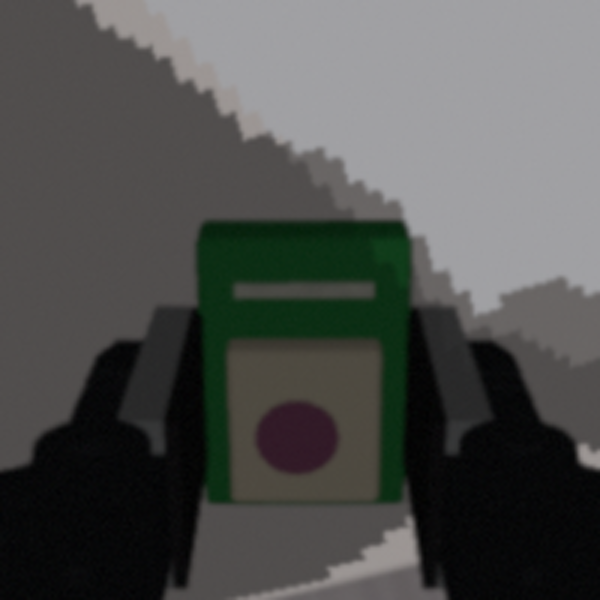

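Request:
play_rows(
  rows=[
    [[0, 0, 0], [0, 0, -5], 1],
    [[0, 0, -4], [-2, 0.5, -8.8], 1],
    [[0, 0, -8], [-6, 2, -8.8], 1],
    [[0, 0, -12], [-10, 4, -8.8], 1],
    [[0, 0, -16.4], [-14, 5.5, -8.8], 1],
    [[0, 0, -16.4], [-17.8, 6.8, -8.8], 1],
    [[0, 0, -16.4], [-17.8, 6.8, -8.8], 1],
    [[0, 0, -16.4], [-17.8, 6.8, -8.8], 1],
  ],
)

```text
clock: 37.0
eef_pos: [0.6285, -0.3238, 0.0992]
eef_rot: [2.221, 2.221, 0.001]
ft_force: [0.7, -0.4, -0.4]
width: 0.316
```

```bash
python3 - <<'E'
from h import *
st(); snap('wrist','w37.png')
goy([.629,-.325,.010],0)
E
```

```text
{'clock': 37.0, 'joint_pos': [-0.1135, 0.9205, 0.8984, 1.7597, -0.8942, 0.9261, 1.1785], 'eef_pos': [0.6285, -0.3238, 0.0992], 'eef_rot': [2.2205, 2.2213, 0.0014], 'ft_force': [0.7418, -0.4343, -0.4317], 'width': 0.3161}
TURN [0.1, -0.0, 0.1] SHIFT [-0.21, 0.0, 8.91] q [-0.11  0.92  0.9   1.76 -0.89  0.93  1.18] t 37.05
```

View pics/w37.png

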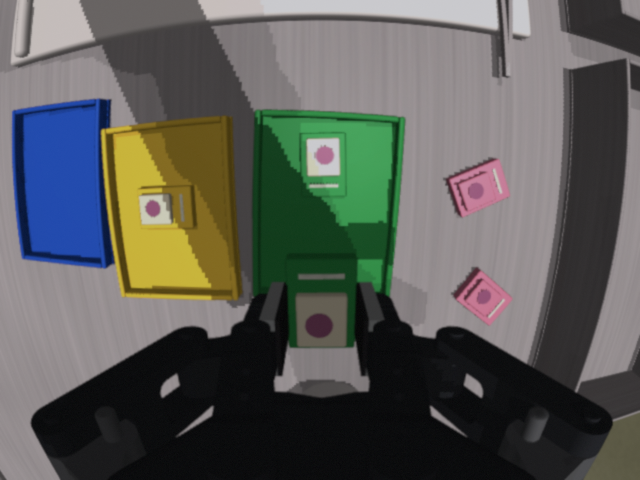

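Request:
play_rows(
  rows=[
    [[0, 0, 0], [-0.15, 0, 4], 1],
    [[0, 0, 0], [-0.15, 0, 7.5], 1],
    [[0, 0, 0], [-0.15, 0, 9], 1],
    [[0, 0, 0], [-0.15, 0, 9.25], 1],
    [[0, 0, 0], [-0.15, 0, 9.25], 1],
    [[0, 0, 0], [-0.15, 0, 9.25], 0.2],
    [[0, 0, 0], [-0.15, 0, 9.25], 0],
    [[0, 0, 0], [-0.15, 0, 9.25], 0],
  ],
)

```text
clock: 38.05
eef_pos: [0.6292, -0.3245, 0.0071]
eef_rot: [2.219, 2.222, 0.002]
ft_force: [0.6, 0.6, 0.2]
width: 0.505
```

```bash
python3 - <<'E'
from h import *
st(); snap('wrist','w38.png')
goy([.6815,-.1289,.11],38.5)
E
```

```text
{'clock': 38.05, 'joint_pos': [-0.0624, 1.0187, 0.7976, 1.7774, -1.0024, 0.8094, 1.255], 'eef_pos': [0.6292, -0.3245, 0.0071], 'eef_rot': [2.2189, 2.2223, 0.0022], 'ft_force': [0.6083, 0.622, 0.1979], 'width': 0.5046}
TURN [0.1, 0.0, -38.4] SHIFT [19.55, 5.29, -10.3] q [-0.06  1.02  0.8   1.78 -1.    0.81  1.25] t 38.1
```

View pics/w38.png

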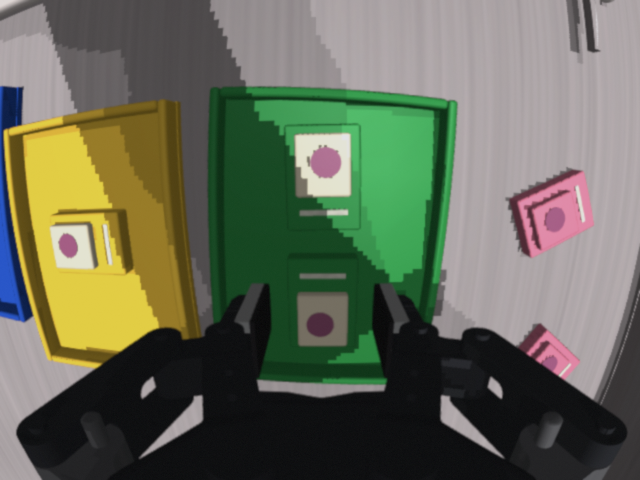

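```bash
python3 - <<'E'
from h import *
w=np.load('w35.npy',allow_pickle=True).item()
for p in [(497,145),(508,200),(518,284),(488,60),(495,98)]: print(unproj('wrist',p,.016,w))
from quad import quad
quad('wrist',w,[(413,182),(458,214),(435,245),(390,209)],.019)
E
```

```text
[ 0.74457573 -0.09802521  0.016     ]
[ 0.74551909 -0.13725508  0.016     ]
[ 0.74581526 -0.20307346  0.016     ]
[ 0.75344921 -0.04020015  0.016     ]
[ 0.7511247  -0.06658227  0.016     ]
c [ 0.6825 -0.1295] sides [38.3 26.  40.1 22.9] yaws [ -48.  -140.5  127.4   35. ]
```

Request:
play_rows(
  rows=[
    [[0, 0, 0], [0, 0, -4], 0],
    [[0, 0, 0], [0, 0, -9], 0],
    [[0, 0, -10], [4, 1, -10.3], 0],
    [[0, 0, -20], [9, 2, -10.3], 0],
    [[0, 0, -30], [14, 4, -10.3], 0],
    [[0, 0, -38.4], [18, 5, -10.3], 0],
    [[0, 0, -38.4], [19.5, 5.3, -10.3], 0],
    [[0, 0, -38.4], [19.5, 5.3, -10.3], 0],
  ],
)

```text
clock: 39.1
eef_pos: [0.6815, -0.1292, 0.1099]
eef_rot: [1.366, 2.828, 0.001]
ft_force: [0.0, -0.5, -0.4]
width: 0.504
```

```bash
python3 - <<'E'
from h import *
st(); m=r.camera_model('wrist'); np.save('w39.npy',m,allow_pickle=True); snap('wrist','w39.png')
goy([.6815,-.1289,.010],38.5)
crop('w39.png',240,190,400,330,4.5,'w39c.png')
E
```

```text
{'clock': 39.1, 'joint_pos': [-0.3518, 0.8352, 0.7755, 1.7858, -0.7642, 0.8485, 1.465], 'eef_pos': [0.6815, -0.1292, 0.1099], 'eef_rot': [1.3659, 2.8278, 0.0006], 'ft_force': [0.0131, -0.4961, -0.3582], 'width': 0.5044}
TURN [-0.0, 0.1, -0.2] SHIFT [0.18, 0.2, 10.02] q [-0.35  0.84  0.78  1.79 -0.76  0.85  1.47] t 39.15
```

View pics/w39c.png

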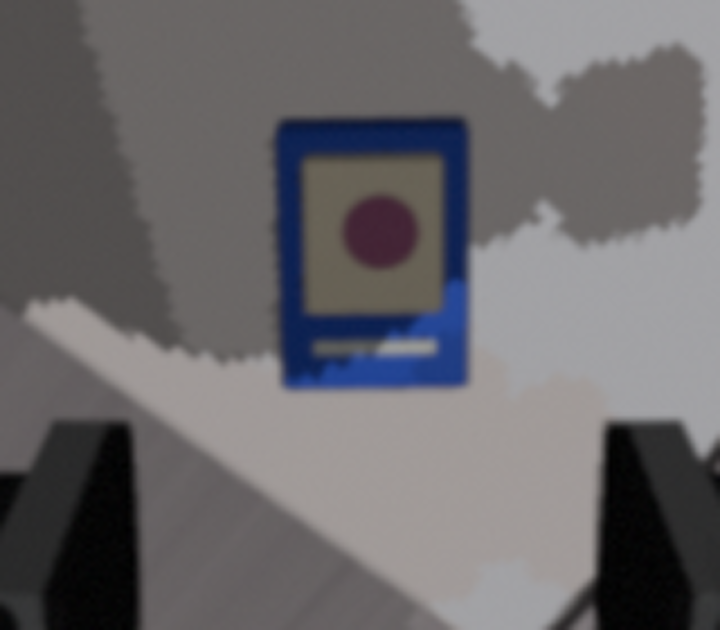

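```bash
python3 - <<'E'
from quad import *
w=np.load('w39.npy',allow_pickle=True).item()
P=quad('wrist',w,[(278,122),(470,122),(468,386),(284,386)],.019,240,190,4.5)
goy([*P.mean(0),.010],38.5); st()
E
```

```text
c [ 0.6824 -0.1292] sides [27.3 39.9 27.3 39.9] yaws [  38.5  -51.  -141.6  128.9]
TURN [-0.0, 0.1, -0.2] SHIFT [0.1, 0.25, 10.02] q [-0.35  0.84  0.78  1.79 -0.76  0.85  1.47] t 39.15
{'clock': 39.15, 'joint_pos': [-0.3503, 0.8352, 0.7772, 1.7862, -0.7637, 0.8481, 1.4654], 'eef_pos': [0.6809, -0.1314, 0.1102], 'eef_rot': [1.3687, 2.8256, -0.0017], 'ft_force': [-0.076, 0.4637, -0.144], 'width': 0.5026}
```

Request:
play_rows(
  rows=[
    [[0, 0, 0], [0.1, 0.2, 5], 0],
    [[0, 0, 0], [0.1, 0.2, 8.5], 0],
    [[0, 0, 0], [0.1, 0.2, 10], 0],
    [[0, 0, 0], [0.1, 0.2, 10], 0.2],
    [[0, 0, 0], [0.1, 0.2, 10], 1],
    [[0, 0, 0], [0.1, 0.2, 10], 1],
    [[0, 0, 0], [0.1, 0.2, 10], 1],
    [[0, 0, 0], [0.1, 0.2, 10], 1],
  ],
)

```text
clock: 40.15
eef_pos: [0.6824, -0.1309, 0.0113]
eef_rot: [1.369, 2.823, -0.003]
ft_force: [-1.5, -1.3, 5.6]
width: 0.313
```

```bash
python3 - <<'E'
from h import *
st(); snap('wrist','w40.png'); crop('w40.png',220,180,420,380,3,'w40c.png')
goy([.428,-.277,.10],87)
E
```

```text
{'clock': 40.15, 'joint_pos': [-0.29, 0.9456, 0.667, 1.8078, -0.8741, 0.7079, 1.5451], 'eef_pos': [0.6824, -0.1309, 0.0113], 'eef_rot': [1.3687, 2.8232, -0.0035], 'ft_force': [-1.4917, -1.2821, 5.6303], 'width': 0.3135}
TURN [-0.1, 0.2, -48.7] SHIFT [4.25, -29.02, -8.89] q [-0.29  0.95  0.67  1.81 -0.87  0.71  1.55] t 40.2
```

View pics/w40c.png

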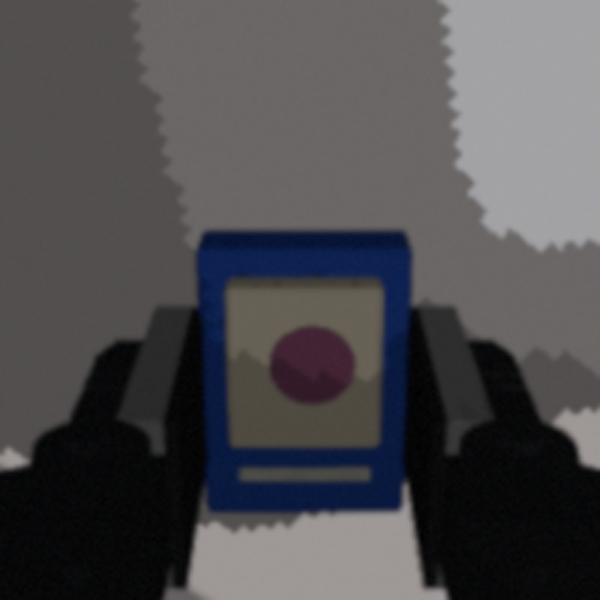

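Request:
play_rows(
  rows=[
    [[0, 0, 0], [0, 0, -5], 1],
    [[0, 0, -6], [0, -2, -8.9], 1],
    [[0, 0, -15], [1, -7, -8.9], 1],
    [[0, 0, -24], [2, -12, -8.9], 1],
    [[0, 0, -33], [3, -17, -8.9], 1],
    [[0, 0, -42], [4, -22, -8.9], 1],
    [[0, 0, -48.7], [4.2, -27, -8.9], 1],
    [[0, 0, -48.7], [4.25, -29, -8.9], 1],
  ],
)

```text
clock: 41.2
eef_pos: [0.4248, -0.2775, 0.1002]
eef_rot: [0.088, 3.139, -0.003]
ft_force: [0.3, 0.3, -1.0]
width: 0.314
```

```bash
python3 - <<'E'
from h import *
st(); snap('wrist','w41.png')
goy([.428,-.277,.0095],87)
E
```

```text
{'clock': 41.2, 'joint_pos': [0.1476, 0.5797, 0.4687, 2.2058, -0.573, 0.4717, 2.5839], 'eef_pos': [0.4248, -0.2775, 0.1002], 'eef_rot': [0.0883, 3.1391, -0.0032], 'ft_force': [0.2966, 0.3168, -0.9747], 'width': 0.3144}
TURN [-0.2, 0.0, -0.4] SHIFT [-0.45, 0.25, 9.08] q [ 0.15  0.58  0.47  2.21 -0.57  0.47  2.58] t 41.25
```

View pics/w41.png

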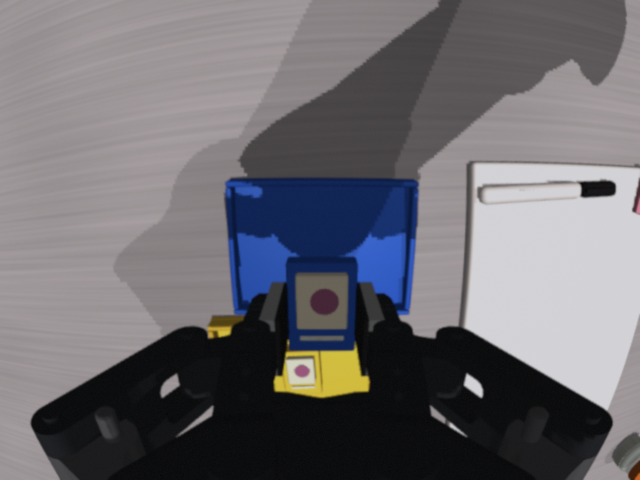

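Request:
play_rows(
  rows=[
    [[0, 0, 0], [-0.35, 0.1, 4], 1],
    [[0, 0, 0], [-0.35, 0.1, 7.5], 1],
    [[0, 0, 0], [-0.35, 0.1, 9.1], 1],
    [[0, 0, 0], [-0.35, 0.1, 9.35], 1],
    [[0, 0, 0], [-0.35, 0.1, 9.35], 1],
    [[0, 0, 0], [-0.35, 0.1, 9.35], 0.2],
    [[0, 0, 0], [-0.35, 0.1, 9.35], 0],
    [[0, 0, 0], [-0.35, 0.1, 9.35], 0],
  ],
)

```text
clock: 42.25
eef_pos: [0.4273, -0.2785, 0.0073]
eef_rot: [0.093, 3.139, -0.006]
ft_force: [0.4, -0.7, 0.5]
width: 0.5
```

Request:
play_rows(
  rows=[
    [[0, 0, 0], [0, 0, -4], 0],
    [[0, 0, 0], [0, 0, -9], 0],
    [[0, 0, 0], [-1, 0, -15], 0],
    [[0, 0, 0], [-3, 0, -21], 0],
    [[0, 0, 0], [-5, 3, -27], 0],
    [[0, 0, 0], [-5, 6, -31], 0],
    [[0, 0, 0], [-5, 8, -31], 0],
  ],
)

```text
clock: 43.12
eef_pos: [0.4841, -0.1999, 0.3207]
eef_rot: [0.089, 3.131, -0.006]
ft_force: [0.2, -0.1, -1.4]
width: 0.5
```

```bash
python3 - <<'E'
from h import *
st(); m=r.camera_model('wrist'); np.save('w42.npy',m,allow_pickle=True); snap('wrist','w42.png'); snap('side','s42.png'); snap('top','t42.png')
E
```

```text
{'clock': 43.125, 'joint_pos': [-0.3293, 0.2958, 0.8049, 1.9902, -0.2613, 0.9495, 2.1195], 'eef_pos': [0.4841, -0.1999, 0.3207], 'eef_rot': [0.0892, 3.1313, -0.0065], 'ft_force': [0.1551, -0.1243, -1.3903], 'width': 0.5005}
```

View pics/w42.png

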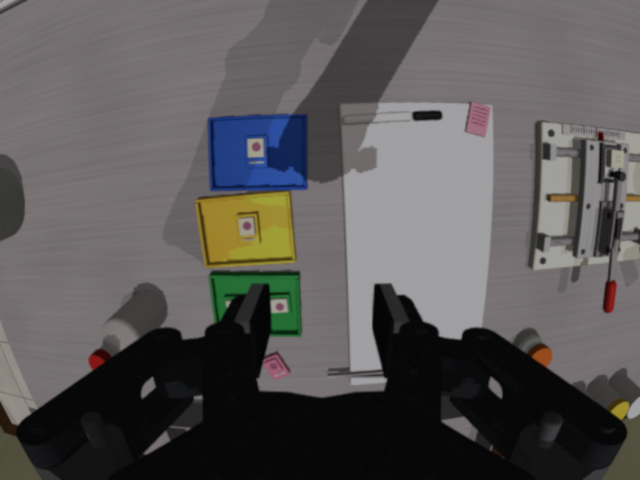

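View pics/s42.png

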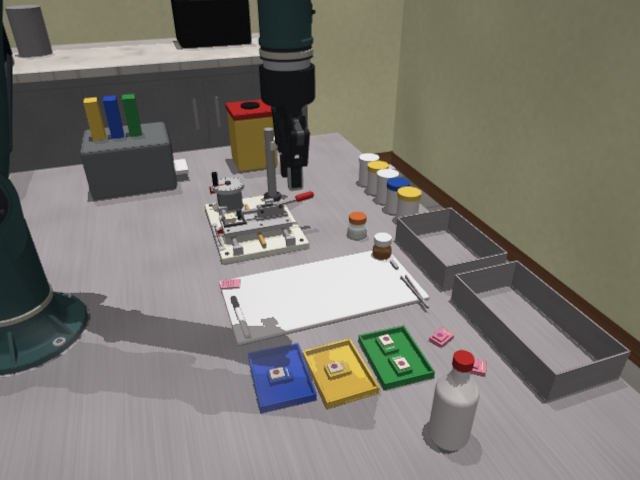

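View pics/t42.png

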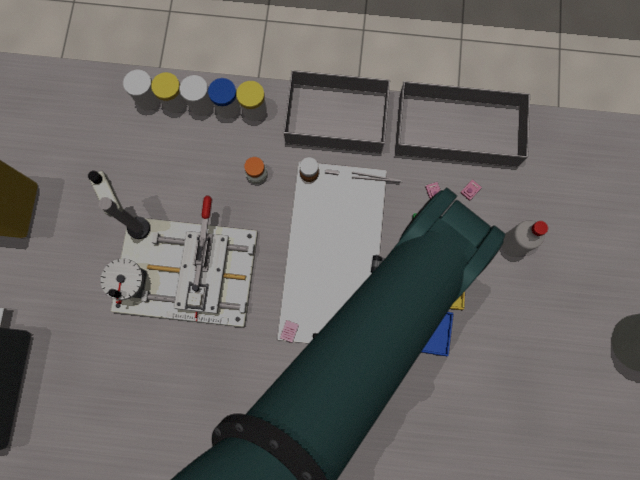

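```bash
python3 - <<'E'
from h import *
crop('t42.png',95,190,265,330,4.5,'t42c.png'); crop('s42.png',195,160,325,260,6,'s42c.png')
E
```

```text
(no output)
```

View pics/t42c.png

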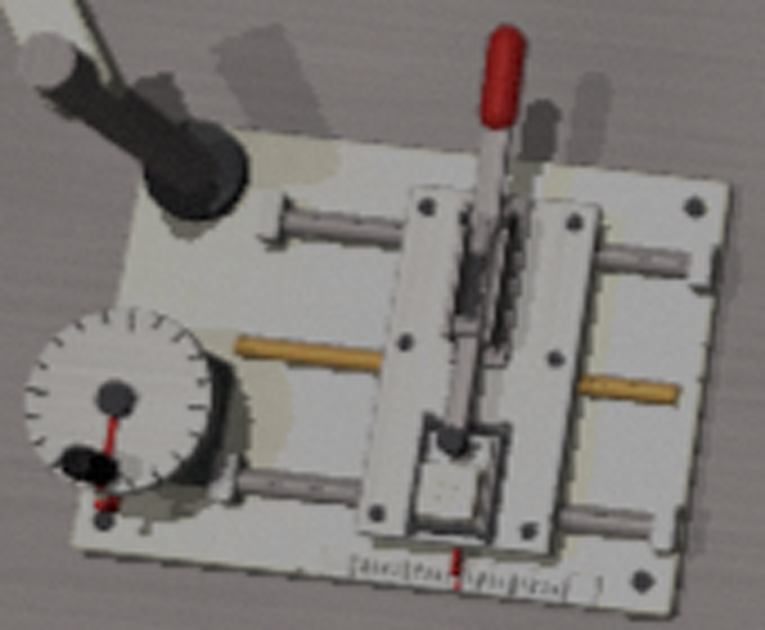

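View pics/s42c.png

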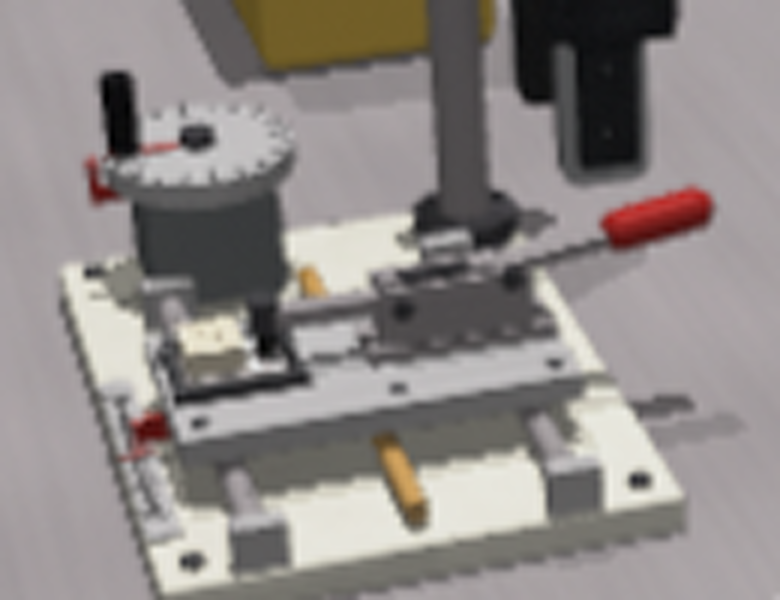

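```bash
python3 - <<'E'
from h import *
st(); print(r.finish_job())
E
```

```text
{'clock': 43.275, 'joint_pos': [-0.3263, 0.2999, 0.8024, 1.9954, -0.262, 0.949, 2.1222], 'eef_pos': [0.4813, -0.1992, 0.317], 'eef_rot': [0.0886, 3.1393, -0.0041], 'ft_force': [-0.2038, -0.7678, -0.1738], 'width': 0.5015}
the job is handed in; nothing more can be done
None
```

I handed the job in at 43 s; `finish_job` reports no verdict, so everything below rests on my own images and readings.

- **Recipient block:** It is seated in the nest with its tab towards the clamp. On the first try it rode up on the front fence and tilted in the grip, with 26 N measured. I lifted it, levelled it, moved it about 2 mm back towards the robot and it went in flat. Close-ups show it slightly to one side of the pocket, within the 2 mm clearance.
- **Clamp:** I swung the handle over to its stop, where the force rose to 20 N. It stayed there after release. The side view puts it about 0.12–0.14 rad above level, which matches the locked position of 0.142. My first two rougher readings gave 0.18 and 0.25, because I had used the hinge pin on the near side as the reference.
- **Dial:** It was left about 1.8 rad past zero. I wound it back to about -1.4 rad, then came up clockwise to zero without overrunning. The last pictures show the dial's red line at its pointer and the slide's pointer on the scale's red line.
- **Donor blocks:** I found four (one yellow, one blue, two green), and saw no others on the board. All four lie flat, wax up, in the trays of their own colour. I saw no block knocked aside.
- **Bystanders:** None was visibly moved, and the gripper was open and clear of everything at hand-in.

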